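# Load the egg incubator and fit its temperature probe

### The job

Pull the incubator's drawer out and lay every egg that is in the metal tray on its side in a recess of the drawer's rack, one egg to a recess, with a light grip so that none cracks; then push the drawer fully shut without unseating the eggs. Also slide the steel temperature probe, tip first, into the round port in the incubator's front until the front edge of its black ring is flush with the front face, no less and no deeper. Leave the bottle and the jar where they stand.

Things in the scene. Friction and masses are not known exactly. Their poses are not given: they have to be found in the camera images.
- incubator: low white bench-top egg incubator, fixed, 200 deep (x), 78 high, clear roof over the drawer. Origin: on the bench, in the plane of the front face, under the drawer's middle. x points from the front face into the machine (away from the robot), y left, z up. Drawer opening y -115 to +115; the solid housing with the probe port y -225 to -115.
- drawer (a joint): drawer travel in m: 0 shut, 0.182 fully out (along the incubator's -x); starts ajar, friction about 2 N, stays put. A grey rack 210 wide, 180 deep, with 6 oblong recesses in 2 rows of 3 (rows 72 apart, 68 within a row). Rack top 28 above the bench, side and back rims 40; white front panel 8 thick, top edge 68, its inner face 52 before the front row's centres; back rim 56 behind the back row's.
- drawer_handle (a point): middle of the drawer's handle: a round steel bar 10 thick, 90 long, parallel to the incubator's y, 55 above the bench, its axis 32 in front of the drawer's front panel. Moves with the drawer. Site axes as the incubator's.
- recess0 (a point): recess 0 of the drawer's rack (front row, right as seen from the robot): centre of its mouth, level with the rack top. 32 (incubator x) x 40 (incubator y), 10 deep; a seated egg lies along incubator y, its centre about 15 above this point. Axes as the incubator's; moves with the drawer.
- recess1 (a point): recess 1 of the drawer's rack (front row, middle as seen from the robot): centre of its mouth, level with the rack top. 32 (incubator x) x 40 (incubator y), 10 deep; a seated egg lies along incubator y, its centre about 15 above this point. Axes as the incubator's; moves with the drawer.
- recess2 (a point): recess 2 of the drawer's rack (front row, left as seen from the robot): centre of its mouth, level with the rack top. 32 (incubator x) x 40 (incubator y), 10 deep; a seated egg lies along incubator y, its centre about 15 above this point. Axes as the incubator's; moves with the drawer.
- recess3 (a point): recess 3 of the drawer's rack (back row, right as seen from the robot): centre of its mouth, level with the rack top. 32 (incubator x) x 40 (incubator y), 10 deep; a seated egg lies along incubator y, its centre about 15 above this point. Axes as the incubator's; moves with the drawer.
- recess4 (a point): recess 4 of the drawer's rack (back row, middle as seen from the robot): centre of its mouth, level with the rack top. 32 (incubator x) x 40 (incubator y), 10 deep; a seated egg lies along incubator y, its centre about 15 above this point. Axes as the incubator's; moves with the drawer.
- recess5 (a point): recess 5 of the drawer's rack (back row, left as seen from the robot): centre of its mouth, level with the rack top. 32 (incubator x) x 40 (incubator y), 10 deep; a seated egg lies along incubator y, its centre about 15 above this point. Axes as the incubator's; moves with the drawer.
- egg0: brown hen's egg, 44 thick, 55 long, 58 g; may be absent. Origin at its centre, local x along its long axis. Rolls. It cracks above about 75 N of finger force.
- egg1: brown hen's egg, 44 thick, 55 long, 58 g; may be absent. Origin at its centre, local x along its long axis. Rolls. It cracks above about 75 N of finger force.
- egg2: brown hen's egg, 44 thick, 55 long, 58 g; may be absent. Origin at its centre, local x along its long axis. Rolls. It cracks above about 75 N of finger force.
- egg3: brown hen's egg, 44 thick, 55 long, 58 g; may be absent. Origin at its centre, local x along its long axis. Rolls. It cracks above about 75 N of finger force.
- egg4: brown hen's egg, 44 thick, 55 long, 58 g; may be absent. Origin at its centre, local x along its long axis. Rolls. It cracks above about 75 N of finger force.
- tray: shallow fixed aluminium tray that the eggs start in, 225 (x) x 175 (y), floor 5 thick, lip 12 above the bench. Origin at the centre of its underside.
- probe: temperature probe: straight steel tube 18 in diameter with a slightly bevelled tip, total length 180, of which the last 30 is a black square cap 18 x 18 that keeps it from rolling; 100 g, balance point 30 behind the origin. Origin in the middle of its length on its axis, local x along the axis towards the tip (tip at +90, cap from -90 to -60). Starts lying on the bench, axis 9 above it.
- probe_mark (a point): front edge of the probe's black ring (6 wide), on the axis, 80 behind the tip and 10 ahead of the probe's origin
- port (a point): centre of the mouth of the probe port, in the incubator's front face, 40 above the bench and 175 to the right of the drawer's middle; the bore runs level along +x of the point (into the machine), 21 in diameter with a 2 bevel, 110 deep, plain (the probe does not stop at the mark, and stays where it is let go)
- reagent: bystander: amber glass bottle with blue cap, 60 wide, 130 high
- lamp: bystander: low clear glass jar with white cap, 72 wide, 80 high
Things that resemble listed ones, but are neither listed nor needed, are in the scene too. Leave any blue, orange or turquoise look-alike of the egg0 alone.

How it is judged:
By the outcome, as a careful person would: the job done as asked, in the order asked, and still so for the second after the job is handed in, with the robot touching nothing.
Of egg0, egg1, egg2, egg3, egg4 only 3 to 5 are there at a start; the rules pass over those that are not, and their reading is None.
At some moment in a run one of probe may be knocked a few centimetres aside while the robot is not near it.
Once in a run the grip may slacken for a moment while it holds something.
It also fails if it takes over 208 s, if anything falls off the work surface, if the arm or the gripper's body presses on something with over 40 N, if the wrist force passes 120 N, or if a joint passes its speed limit or range.

### The arm

A 6-joint arm with a two-finger parallel gripper is mounted at the origin on the work surface. World frame = base frame: x ahead of the robot, y to its left, z up, the work surface at z = 0. Lengths are in m, angles in rad, forces in N, time in s.
With the tool pointing down it reaches from about 0.225 to 0.875 m from the base axis. Payload 3.4 kg.
Tool frame: the origin (TCP) lies midway between the tips of the shut fingers; the grasp point (between the pads) lies 19 mm behind it (manip.tcp_to_grasp is the distance from the TCP to the grasp point, in m); x points along the fingers, y is the direction in which the jaws open and shut, and the axes are right-handed (so a half turn about x gives the same grasp; the last joint's range is limited). The gripper opens to 85 mm and grips with 20 to 120 N. Pads are 22 mm wide; open, the fingers measure 114 mm over their backs; the gripper's body (76 mm by 85 mm) begins 54 mm behind the grasp point. The pads swing forward as they close: fully open they stand 13 mm farther back than shut.
Start: joints at [1.012, 0.276, 1.505, -0, 1.361, -0.121], TCP at [0.244, 0.521, 0.209] pointing down, gripper open.
Joint ranges: [-2.89, 2.89], [-0.75, 2.08], [0.22, 2.7], [-1.18, 4.32], [0.11, 2.71], [-2.7, 2.7]. Speed limits (rad/s): [2.57, 2.57, 3.14, 3.14, 3.14, 3.14].

### API

Orientations are given as a unit quaternion [w, x, y, z].
In Python, from rig import readout, eyes, job, manip gives the robot as it stands. The module is installed in compiled form; this text tells all that it offers.
- The arm moves only by the tool carry_out, never from a script. Its argument "deltas" is one flat list of numbers, 7 for each row, row after row: the shift along the tool's x, y, z scaled (see below), then the turn, a rotation vector about the tool's x, y, z scaled (see below), then the opening, from -1 (shut) to 1 (fully open). In form: [dx, dy, dz, ax, ay, az, grip, dx, dy, dz, ax, ay, az, grip, ...]. A call has 1 to 10 rows; each row shifts and turns the commanded pose from where the row before left it, along the tool's axes as they then stand; what a row does not reach is not made up. The controller multiplies each number of a shift by 60 mm and each number of a turn by 4 degrees. A row lasts 1/8 s, in which the tool goes at most 62.5 mm and 10.7 degrees, less where a joint would pass 70% of its speed; a pose out of reach is approached as far as the arm can. A call with a number of a shift or a turn outside -1 to 1 is refused whole. A call with a gripper value outside its range is refused whole. The fingers move at their own pace and stop on an object; "newtons" is the grip in N (left out, the last holds). Time passes only in rows, so rows that do not move let the fingers close. It gives the time, the measured TCP pose, the force and the opening at its end, in the units of the state.
- readout.get_state(): the state, without advancing time (a new reading comes with each control period).
- eyes.get_image(name): name is "side" or "top"; returns a dict with "color" (400x640x3 uint8, red, green, blue), "z_map" (400x640 float32, m along the optical axis (not along the pixel's ray), 0 where there is no reading), "mtx" (3x3 intrinsics, pixels), "origin" and "orientation" of the camera in the world. Camera axes: x right, y down, z forward; pixel columns grow to the right and rows downward; lengths in m; the calibration is good to about 2 mm. A picture is of the moment at which its call begins.
- job.sign_off(): hands the job in, once; it reports no verdict.
The state is a dict: "clock": time; "qpos": joint angles; "qd": joint speeds; "effort": joint torques, N m; "position": TCP position; "ee_rot": TCP orientation; "contact_force": force on the tool from outside, world axes, zero at the start; "moment": the same for the moment, N m; "width": finger opening in m.
Only numpy, scipy, OpenCV 4.12 (cv2) and the standard library are available. Lean on these libraries where they do the work, as an engineer would, in place of code of your own. Each camera call takes 0.05 s, during which the arm holds its last target.

## Working session

There is one attempt and no reset: what is moved stays moved. The work goes in short steps, Python scripts to look and compute and a tool call to move; the robot and the scene stay as the last step left them, time stands still between calls to the robot, and variables do not carry over. Pictures are saved under pics/ and viewed, and the job is handed in when it is done.

Besides the shell and the picture viewer there is one more tool, called after ">>>" as name(argument=value, ...) on one line, values as JSON. carry_out: Moves the arm, as the interface text tells. Its arguments: {"type":"object","properties":{"deltas":{"type":"array"},"newtons":{"type":"number"}},"required":["deltas"]}

```bash
ls; mkdir -p pics
python3 - <<'E'
from rig import readout, eyes, job, manip
import cv2
s=readout.get_state();print(s); print(manip.tcp_to_grasp)
for n in ("side","top"):
    im=eyes.get_image(n);cv2.imwrite(f"pics/{n}0.png",im["color"][:,:,::-1]);print(n,im["mtx"],im["origin"],im["orientation"])
E
```

```text
pics
{'clock': 0.0, 'qpos': array([ 1.01199112e+00,  2.76625632e-01,  1.50612022e+00, -4.21623937e-06,
        1.36068995e+00, -1.20990148e-01]), 'qd': array([ 9.03059413e-04,  6.85102557e-04, -7.89397504e-04, -2.78041140e-04,
       -4.09242030e-05,  7.19894058e-04]), 'effort': array([-6.93330512e-04, -4.16776335e+01, -2.45802212e+01, -3.67527982e-04,
        1.13177451e-02, -2.39163164e-06]), 'position': array([0.24348154, 0.52028959, 0.20782742]), 'ee_rot': array([ 0.69001577,  0.15294245,  0.69044753, -0.15417216]), 'contact_force': array([-0.68981721,  0.51412959,  0.68904696]), 'moment': array([-0.00954846,  0.06128867,  0.00286853]), 'width': 0.08530651902337169}
0.0187
side [[420.87014043   0.         314.13594924]
 [  0.         420.87014043 198.91368862]
 [  0.           0.           1.        ]] [0.50200575 0.86692418 0.77789826] [ 0.0182526  -0.02714086  0.90542595 -0.42324233]
top [[405.70905378   0.         317.24180045]
 [  0.         405.70905378 197.13763136]
 [  0.           0.           1.        ]] [0.38134585 0.03148743 0.96753426] [ 0.05160892 -0.69699737  0.71151531 -0.07264402]
```

View pics/side0.png

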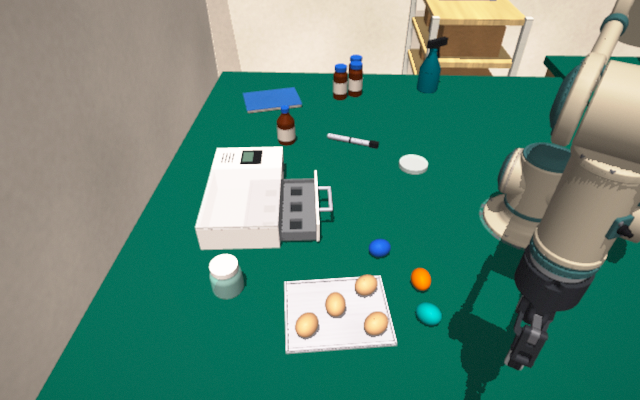

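View pics/top0.png

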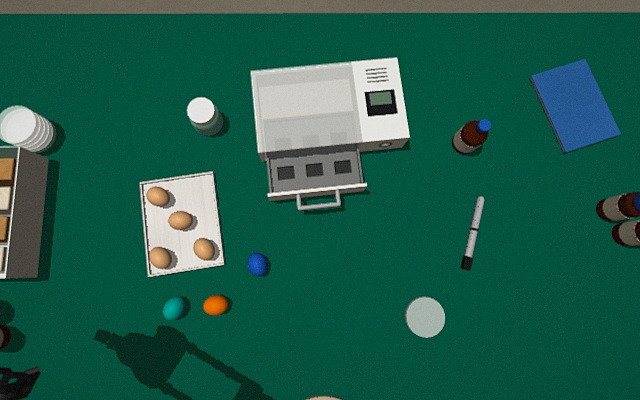

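```bash
cat > h.py <<'E'
from rig import readout, eyes, job, manip
import cv2, numpy as np
from scipy.spatial.transform import Rotation as R
def rot(q): return R.from_quat([q[1],q[2],q[3],q[0]])
class Cam:
    def __init__(s,n):
        im=eyes.get_image(n); s.c=im["color"]; s.z=im["z_map"]; s.K=im["mtx"]; s.o=np.array(im["origin"]); s.R=rot(im["orientation"]).as_matrix()
    def cloud(s):
        v,u=np.mgrid[0:400,0:640]; d=np.stack([(u-s.K[0,2])/s.K[0,0],(v-s.K[1,2])/s.K[1,1],np.ones_like(u)],-1)
        return (d*s.z[...,None])@s.R.T+s.o
    def plane(s,u,v,h):
        d=s.R@np.array([(u-s.K[0,2])/s.K[0,0],(v-s.K[1,2])/s.K[1,1],1]); return s.o+d*(h-s.o[2])/d[2]
    def pix(s,p):
        q=s.R.T@(np.array(p)-s.o); q=s.K@q; return q[:2]/q[2]
    def crop(s,f,u0,u1,v0,v1,k):
        cv2.imwrite(f,cv2.resize(s.c[v0:v1,u0:u1,::-1],None,fx=k,fy=k,interpolation=cv2.INTER_CUBIC))
E
python3 - <<'E'
from h import *
c=Cam("top"); np.set_printoptions(precision=4,suppress=True)
c.crop("pics/t_inc.png",240,420,50,220,4)
c.crop("pics/t_egg.png",135,275,165,325,3.7)
P=c.cloud()
for u,v in [(200,330),(500,330),(450,60),(300,165),(380,70),(400,125),(360,100),(158,195),(180,220),(204,248),(160,257),(475,220)]: print(u,v,P[v,u])
# housing top points z~0.078
m=(abs(P[...,2]-0.078)<0.004)
m[:, :240]=0; m[:,420:]=0
hp=P[m]; print(len(hp), cv2.minAreaRect(hp[:,:2].astype(np.float32)))
cv2.imwrite("pics/m.png",m.astype(np.uint8)*255)
E
```

```text
200 330 [ 0.2512  0.2745 -0.0014]
500 330 [ 0.2325 -0.4165 -0.0015]
450 60 [ 0.9114 -0.355  -0.0034]
300 165 [0.6269 0.0408 0.0271]
380 70 [ 0.8424 -0.1527  0.0784]
400 125 [ 0.7056 -0.1926  0.0772]
360 100 [ 0.7668 -0.1018  0.0801]
158 195 [0.5558 0.3646 0.0495]
180 220 [0.4978 0.3135 0.0477]
204 248 [0.4337 0.2577 0.049 ]
160 257 [0.416  0.3552 0.0459]
475 220 [ 0.488  -0.3738  0.0167]
12020 ((0.7595770359039307, -0.030181482434272766), (0.20239372551441193, 0.35054993629455566), 5.106067180633545)
```

View pics/t_inc.png

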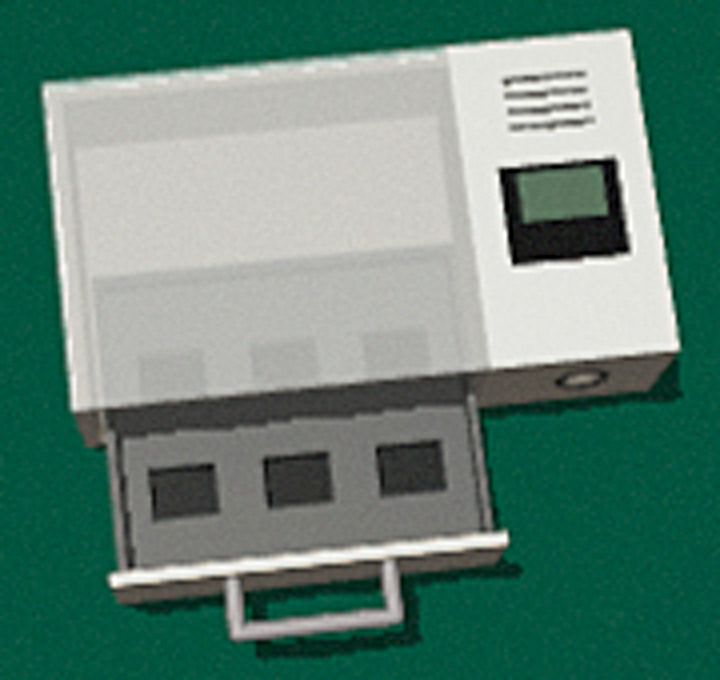

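View pics/t_egg.png

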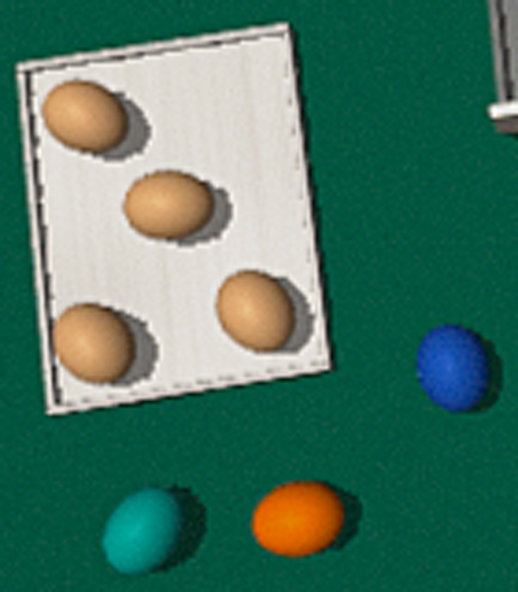

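View pics/m.png

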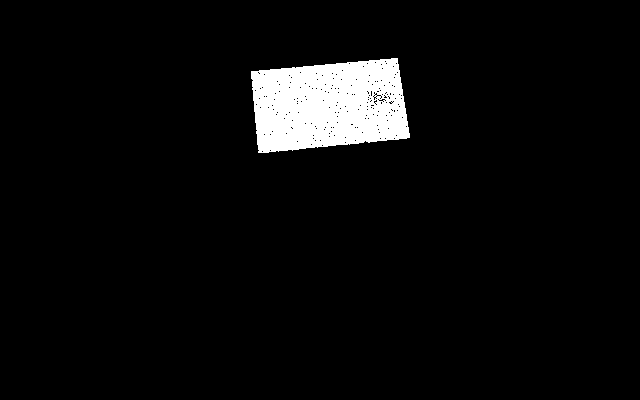

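```bash
cat > perc.py <<'E'
from h import *
from scipy.optimize import least_squares
np.set_printoptions(precision=4,suppress=True)
def eggs(c,region=None):
    hsv=cv2.cvtColor(c.c,cv2.COLOR_RGB2HSV); P=c.cloud()
    m=((hsv[...,0]>8)&(hsv[...,0]<22)&(hsv[...,1]>70)&(hsv[...,2]>60)&(P[...,2]>0.012)&(P[...,2]<.12)&(P[...,0]>.2)&(P[...,1]<.48)).astype(np.uint8)
    n,l,st,ce=cv2.connectedComponentsWithStats(m); out=[]
    for i in range(1,n):
        if st[i,4]<80: continue
        p=P[l==i]; c0=p.mean(0)
        best=None
        for y0 in (0,.8,1.6,2.4):
            def f(q):
                d=p-np.array([q[0],q[1],q[2]]); a=d[:,0]*np.cos(q[3])+d[:,1]*np.sin(q[3]); b=-d[:,0]*np.sin(q[3])+d[:,1]*np.cos(q[3])
                return (np.sqrt((a/.0275)**2+(b/.022)**2+(d[:,2]/.022)**2)-1)*.022
            r=least_squares(f,[c0[0],c0[1],.025,y0],loss='soft_l1',f_scale=.002)
            if best is None or r.cost<best.cost: best=r
        q=best.x; q[3]=(q[3]+np.pi/2)%np.pi-np.pi/2
        out.append((ce[i],st[i,4],q,np.sqrt(2*best.cost/len(p))))
    return out
E
python3 - <<'E'
from perc import *
for n in("top","side"):
    c=Cam(n); print(n)
    for e in eggs(c): print(e[0],e[1],e[2],e[3])
    if n=="top":
        for p in((298.75,208.75),(340,203)):print(c.plane(*p,.055))
    P=c.cloud(); m=(abs(P[...,2]-0.078)<0.004)&(P[...,0]>.6)&(P[...,0]<.9)&(P[...,1]<.18)&(P[...,1]>-.25)
    k,l,st,_=cv2.connectedComponentsWithStats(m.astype(np.uint8)); i=1+st[1:,4].argmax()
    print(st[i],cv2.minAreaRect(P[l==i][:,:2].astype(np.float32)), P[l==i][:,2].mean())
    o=np.array([.6555,.0107,0]);t=np.radians(5.1);ex=np.array([np.cos(t),np.sin(t),0]);ey=np.array([-np.sin(t),np.cos(t),0])
    im=c.c[:,:,::-1].copy()
    for a,b,h in [(0,125,78),(0,-225,78),(200,125,78),(200,-225,78),(0,-175,40)]:
        u=c.pix(o+ex*a/1000+ey*b/1000+[0,0,h/1000]);print(u); cv2.circle(im,tuple(int(round(x)) for x in u),1,(0,0,255),-1)
    c.c=im[:,:,::-1]
    if n=="top": c.crop("pics/chk_t.png",240,420,50,220,4)
    else: c.crop("pics/chk_s.png",190,340,130,260,5)
E
```

```text
top
[157.5735 196.0794] 340 [0.5566 0.373  0.027  1.057 ] 0.0010943114537552128
[180.1532 220.0376] 346 [0.4998 0.3191 0.0271 1.5598] 0.0010965259606743117
[203.762  248.7195] 353 [0.433  0.2632 0.0269 0.6194] 0.001066901030525421
[159.9405 257.3405] 370 [0.4151 0.3611 0.0268 0.7592] 0.001101853365639935
[215.3211 305.    ] 383 [ 0.3075  0.2354  0.0219 -1.4688] 0.0010640714488952007
[0.5173 0.045  0.055 ]
[ 0.5288 -0.0493  0.055 ]
[  251    58   159    95 12001] ((0.7597795128822327, -0.030111610889434814), (0.20212790369987488, 0.3505367338657379), 5.179653167724609) 0.07793489483579867
[257.8209 152.4504]
[409.803  137.2387]
[250.4313  70.6557]
[397.166  57.366]
[385.2307 144.3946]
side
[355.1485  74.4356] 101 [ 0.4512 -0.7358  0.0891 -0.8556] 0.002887645656883399
[339.7981  77.4808] 104 [ 0.5102 -0.7047  0.0902 -0.3327] 0.002459696416835007
[284.9423 121.7115] 208 [ 0.6855 -0.3605  0.0802 -0.1923] 0.0024303481084741612
[420.7977 278.3728] 346 [ 0.307   0.2337  0.0235 -1.5059] 0.0010359953769878937
[365.7957 284.517 ] 323 [0.433  0.2616 0.0284 0.7123] 0.0010311406107696764
[335.0503 304.0444] 338 [ 0.5     0.3177  0.0285 -1.5103] 0.0008554787859625101
[306.5436 324.3641] 390 [0.557  0.3716 0.0284 1.0801] 0.0010228407838647057
[375.7965 322.9749] 398 [0.4151 0.3596 0.0283 0.7417] 0.0009171832060871719
[ 195  146   88   83 5587] ((0.7597867250442505, -0.030375897884368896), (0.20097462832927704, 0.35724133253097534), 5.100436687469482) 0.07956983962810585
[277.8103 225.3348]
[282.6091 146.3845]
[194.7639 227.3364]
[216.9586 147.8164]
[282.7918 166.0652]
```

View pics/chk_t.png

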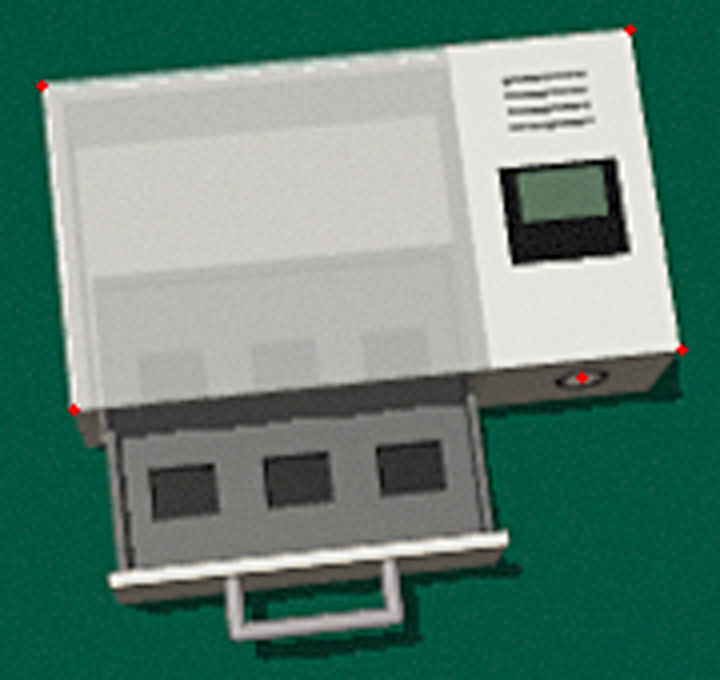

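View pics/chk_s.png

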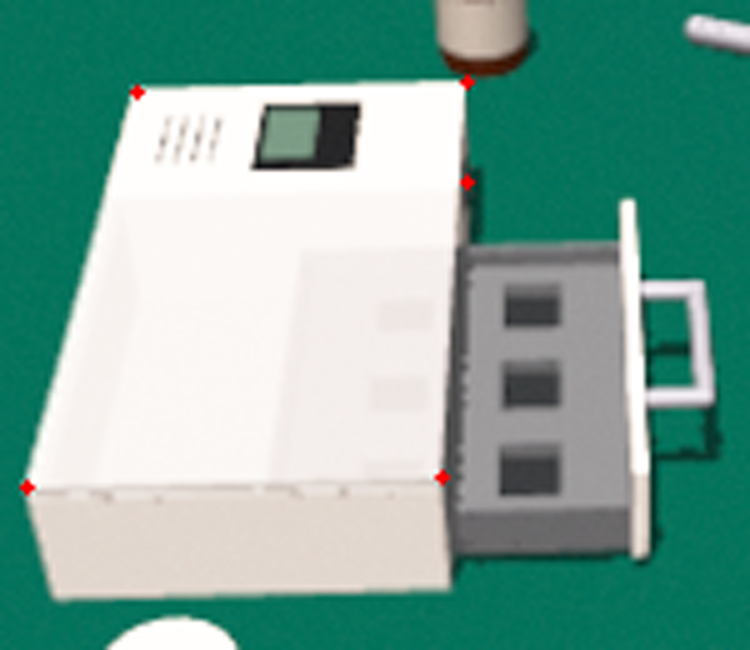

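```bash
cat > plan.py <<'E'
from h import *
np.set_printoptions(precision=4,suppress=True)
O=np.array([.6557,.0107,0]);T=np.radians(5.15);EX=np.array([np.cos(T),np.sin(T),0]);EY=np.array([-np.sin(T),np.cos(T),0])
def inc(x,y,z): return O+EX*x+EY*y+np.array([0,0,z])
def plan(p,psi,n=None,vmax=.055,tol=True):
    """constant-twist rows from measured pose to TCP p, jaw angle psi (rad, mod pi), tool down"""
    s=readout.get_state(); A=rot(s["ee_rot"]); M=A.as_matrix(); p=np.array(p,float)
    best=None
    for k in(-1,0,1,2):
        a=psi+k*np.pi; x=np.array([0,0,-1.]);y=np.array([np.cos(a),np.sin(a),0]);B=R.from_matrix(np.stack([x,y,np.cross(x,y)],1))
        w=(A.inv()*B).as_rotvec()
        if best is None or np.linalg.norm(w)<np.linalg.norm(best): best=w
    w=best; d=M.T@(p-s["position"])
    if n is None: n=int(max(1,np.ceil(np.linalg.norm(d)/vmax),np.ceil(np.abs(w).max()/np.radians(3.95))))
    S=sum(R.from_rotvec(w*k/n).as_matrix() for k in range(n)); v=np.linalg.solve(S,d)
    print("pos",s["position"],"jaw",np.degrees(np.arctan2(M[1,1],M[0,1])),"q",s["qpos"],"F",s["contact_force"],"w",s["width"],"t",s["clock"])
    print("n",n,"row",np.round(np.r_[v/.06,np.degrees(w/n)/4],3).tolist(), "tot deg",np.degrees(w))
def go(*a,**k): plan(*a,**k)
E
python3 -c "
from plan import *
plan(inc(-.133,0,.16),T)"
```

```text
pos [0.2436 0.5206 0.2083] jaw 64.91770960718662 q [ 1.012   0.2763  1.5055  0.      1.3607 -0.121 ] F [ 0.3404 -0.4965 -0.1529] w 0.08535690828690067 t 0.25
n 16 row [0.05, -0.098, 0.638, 0.934, 0.0, 0.001] tot deg [59.7677  0.0188  0.0464]
```

>>> carry_out(deltas=[0.05, -0.1, 0.64, 0.93, 0, 0, -0.39, 0.05, -0.1, 0.64, 0.93, 0, 0, -0.39, 0.05, -0.1, 0.64, 0.93, 0, 0, -0.39, 0.05, -0.1, 0.64, 0.93, 0, 0, -0.39, 0.05, -0.1, 0.64, 0.93, 0, 0, -0.39, 0.05, -0.1, 0.64, 0.93, 0, 0, -0.39, 0.05, -0.1, 0.64, 0.93, 0, 0, -0.39, 0.05, -0.1, 0.64, 0.93, 0, 0, -0.39, 0.05, -0.1, 0.64, 0.93, 0, 0, -0.39, 0.05, -0.1, 0.64, 0.93, 0, 0, -0.39], newtons=40)

```text
clock: 1.5
position: [0.4863, 0.2241, 0.1786]
ee_rot: [0.605, 0.366, 0.605, -0.366]
contact_force: [-0.2, 0.7, -0.1]
width: 0.0255
```

>>> carry_out(deltas=[0.05, -0.1, 0.64, 0.93, 0, 0, -0.39, 0.05, -0.1, 0.64, 0.93, 0, 0, -0.39, 0.05, -0.1, 0.64, 0.93, 0, 0, -0.39, 0.05, -0.1, 0.64, 0.93, 0, 0, -0.39, 0.05, -0.1, 0.64, 0.93, 0, 0, -0.39, 0.05, -0.1, 0.64, 0.93, 0, 0, -0.39, 0, 0, 0, 0, 0, 0, -0.39, 0, 0, 0, 0, 0, 0, -0.39])

```text
clock: 2.5
position: [0.524, -0.0029, 0.1607]
ee_rot: [0.523, 0.476, 0.523, -0.476]
contact_force: [-0.0, -0.3, 0.4]
width: 0.0261
```

```bash
python3 -c "
from plan import *
plan(inc(-.133,0,.036),T)"
```

```text
pos [ 0.524  -0.0029  0.1607] jaw 5.387395926272328 q [-0.1391  0.2323  1.6904  0.0009  1.2192 -0.2334] F [-0.0427 -0.3376  0.3837] w 0.02614749230199449 t 2.5
n 3 row [0.693, -0.003, -0.009, 0.02, -0.004, 0.0] tot deg [ 0.2374 -0.0521  0.0048]
```

>>> carry_out(deltas=[0.5, 0, 0, 0, 0, 0, -0.39, 0.5, 0, 0, 0.05, 0, 0, -0.39, 0.5, 0, 0, 0, 0, 0, -0.39, 0.3, 0, 0, 0, 0, 0, -0.39, 0.28, 0, 0, 0, 0, 0, -0.39, 0, 0, 0, 0, 0, 0, -0.39])

```text
clock: 3.25
position: [0.523, -0.0019, 0.0349]
ee_rot: [0.522, 0.476, 0.524, -0.477]
contact_force: [-0.1, -0.4, 0.2]
width: 0.0262
```

```bash
python3 -c "
from plan import *
plan(inc(-.133,0,.036),T)
c=Cam('side');c.crop('pics/s1.png',190,400,100,260,3.8)"
```

```text
pos [ 0.523  -0.0019  0.0349] jaw 5.302343506738883 q [-0.137   0.3602  1.8644  0.0006  0.9199 -0.2299] F [-0.1097 -0.3568  0.1871] w 0.026233200113173077 t 3.25
n 1 row [-0.018, 0.005, -0.01, 0.038, -0.016, 0.039] tot deg [ 0.1523 -0.0638  0.1565]
```

View pics/s1.png

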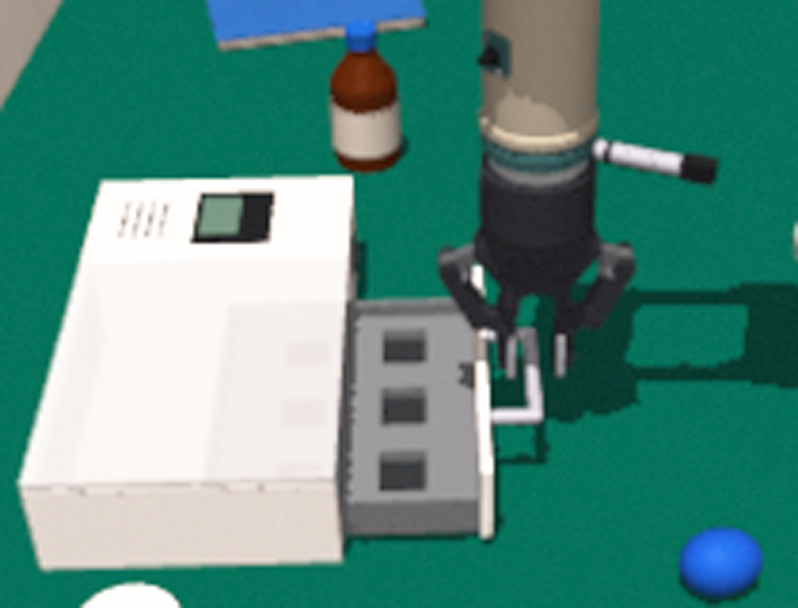

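>>> carry_out(deltas=[0, 0, 0, 0, 0, 0, -1, 0, 0, 0, 0, 0, 0, -1, 0, 0, 0, 0, 0, 0, -1, 0, -0.1, 0, 0, 0, 0, -1, 0, -0.2, 0, 0, 0, 0, -1, 0, -0.2, 0, 0, 0, 0, -1, 0, -0.2, 0, 0, 0, 0, -1, 0, -0.2, 0, 0, 0, 0, -1, 0, -0.2, 0, 0, 0, 0, -1, 0, 0, 0, 0, 0, 0, -1])

```text
clock: 4.55
position: [0.4574, -0.0099, 0.0372]
ee_rot: [0.523, 0.477, 0.522, -0.477]
contact_force: [-1.8, -0.6, 12.1]
width: -0.0004
```

```bash
python3 -c "
from plan import *
plan(inc(-.22,0,.036),T)
s=readout.get_state();print((s['position']-O)@EX)
c=Cam('side');c.crop('pics/s2.png',190,400,100,260,3.8)"
```

```text
pos [ 0.4574 -0.0099  0.0372] jaw 5.216533189934854 q [-0.1731  0.2738  2.0017 -0.0013  0.8652 -0.2633] F [-1.7673 -0.5876 12.1262] w -0.00042097622184744123 t 4.55
n 1 row [0.019, -0.345, -0.046, 0.017, 0.017, -0.009] tot deg [ 0.0665  0.0672 -0.0363]
-0.199326147840828
```

View pics/s2.png

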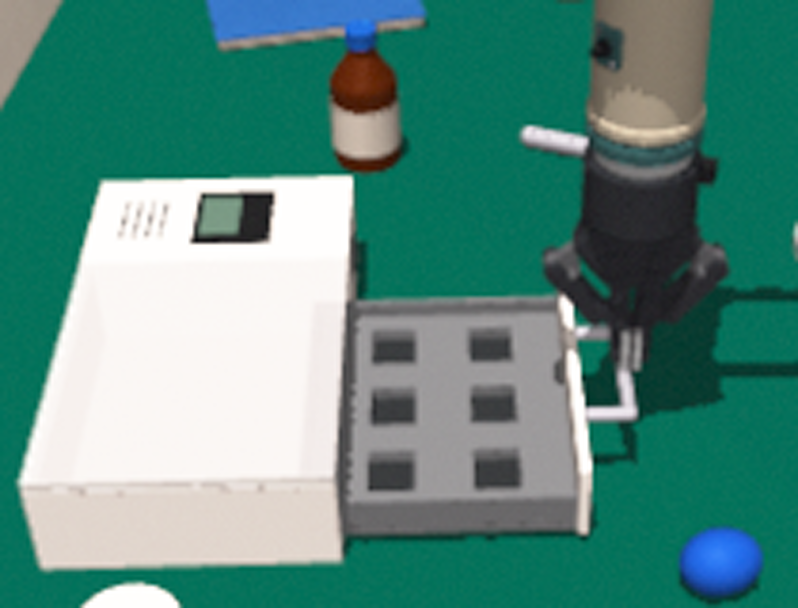

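>>> carry_out(deltas=[0, -0.1, 0, 0, 0, 0, -1, 0, -0.1, 0, 0, 0, 0, -1, 0, -0.1, 0, 0, 0, 0, -1, 0, 0, 0, 0, 0, 0, -1])

```text
clock: 5.1
position: [0.4407, -0.0114, 0.0372]
ee_rot: [0.523, 0.477, 0.521, -0.476]
contact_force: [0.6, 0.9, 9.9]
width: 0.0
```

```bash
python3 -c "
from plan import *
plan(inc(-.22,0,.036),T)
s=readout.get_state();print((s['position']-O)@EX)
c=Cam('side');c.crop('pics/s3.png',290,420,150,260,6)"
```

```text
pos [ 0.4407 -0.0114  0.0372] jaw 5.197431441390875 q [-0.1836  0.2517  2.0367 -0.0005  0.8505 -0.274 ] F [0.5913 0.8534 9.8554] w 3.3572730096657206e-05 t 5.1
n 1 row [0.019, -0.065, -0.045, 0.012, 0.015, -0.036] tot deg [ 0.0474  0.0613 -0.1437]
-0.21607184059364212
```

View pics/s3.png

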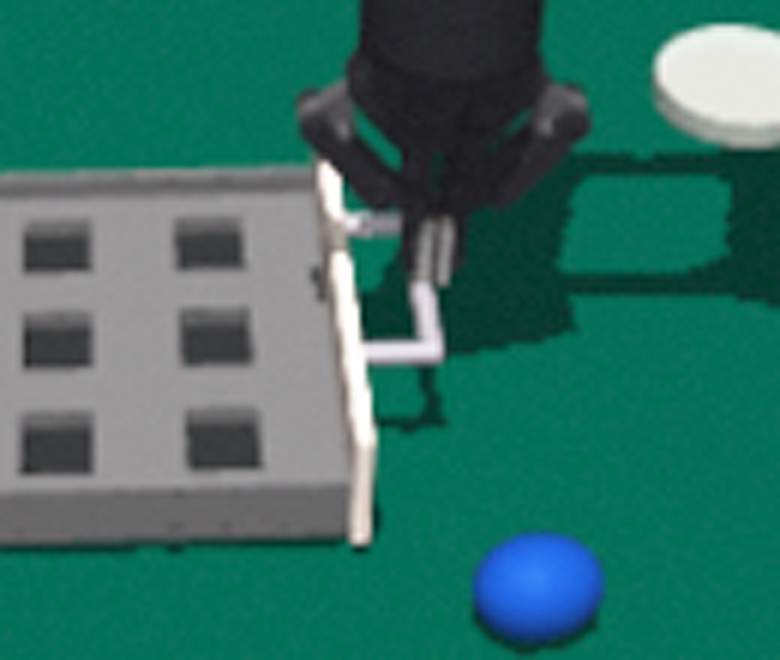

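>>> carry_out(deltas=[0, -0.06, 0, 0, 0, 0, -1, 0, -0.06, 0, 0, 0, 0, -1, 0, -0.06, 0, 0, 0, 0, -1, 0, 0, 0, 0, 0, 0, -1])

```text
clock: 5.65
position: [0.4316, -0.0124, 0.0372]
ee_rot: [0.524, 0.478, 0.52, -0.476]
contact_force: [2.9, -0.3, 7.9]
width: 0.0001
```

```bash
python3 -c "
from plan import *
plan(inc(-.22,0,.036),T)
s=readout.get_state();print((s['position']-O)@EX)
c=Cam('side');c.crop('pics/s4.png',190,400,100,260,3.8)"
```

```text
pos [ 0.4316 -0.0124  0.0372] jaw 5.175876459729388 q [-0.1904  0.2385  2.057   0.0003  0.8406 -0.2809] F [ 2.8775 -0.2606  7.8577] w 5.065768113887446e-05 t 5.65
n 1 row [0.021, 0.088, -0.048, 0.006, 0.019, -0.077] tot deg [ 0.0257  0.0767 -0.309 ]
-0.22528103205707156
```

View pics/s4.png

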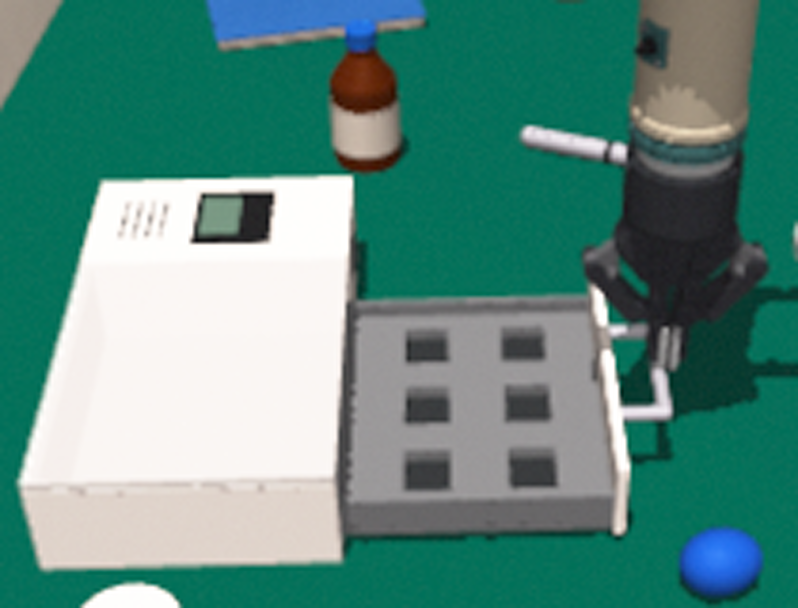

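>>> carry_out(deltas=[0, 0, 0, 0, 0, 0, -0.39, 0, 0, 0, 0, 0, 0, -0.39, 0, 0, 0, 0, 0, 0, -0.39, -0.3, 0, 0, 0, 0, 0, -0.39, -0.6, 0, 0, 0, 0, 0, -0.39, -0.8, 0, 0, 0, 0, 0, -0.39, -0.6, 0, 0, 0, 0, 0, -0.39])

```text
clock: 6.58
position: [0.4281, -0.012, 0.1751]
ee_rot: [0.522, 0.476, 0.522, -0.477]
contact_force: [0.2, 0.2, -0.7]
width: 0.0259
```

```bash
python3 -c "
from plan import *
plan((.433,.2625,.1),np.radians(37+90))
c=Cam('side');c.crop('pics/s5.png',190,400,100,260,3.8)"
```

```text
pos [ 0.4281 -0.012   0.1751] jaw 5.190792730475925 q [-0.1904  0.0779  1.8464 -0.0005  1.2185 -0.2808] F [ 0.2198  0.1927 -0.6673] w 0.02594825267168428 t 6.575
n 15 row [0.083, -0.114, -0.298, 0.97, 0.001, 0.001] tot deg [58.1908  0.0446  0.0629]
```

View pics/s5.png

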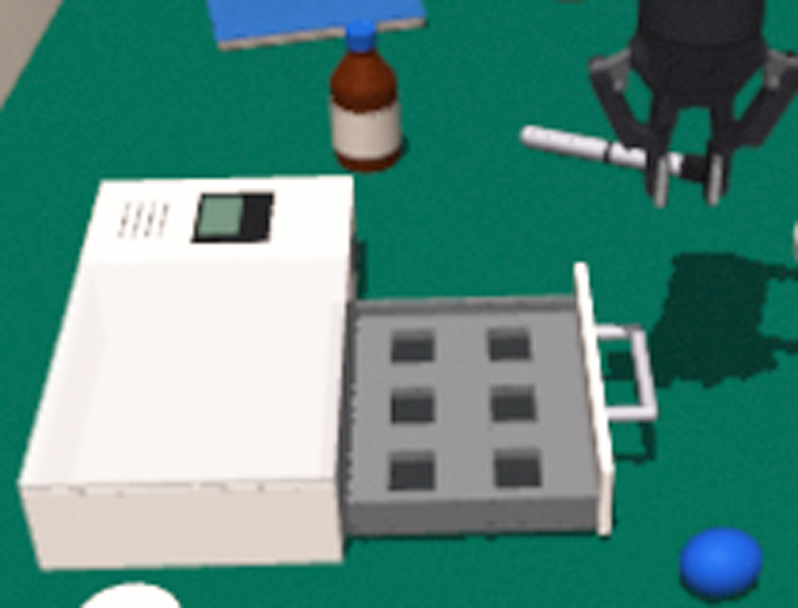

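```bash
python3 -c "
from plan import *
c=Cam('side');P=c.cloud()
# bar px in crop (648,380)/3.8+offset
for u,v in [(360,199),(361,203),(361,205),(358,191),(359,195),(354,208)]:
  for du in(-2,-1,0,1,2): print(u+du,v,P[v,u+du],(P[v,u+du]-O)@EX,(P[v,u+du]-O)@EY)
s=readout.get_state()
# fingertips lowest points near TCP
d=P-s['position']; m=(np.linalg.norm(d[...,:2],axis=-1)<.04)&(P[...,2]>.1)
q=P[m]; print(s['position'], np.sort(q[:,2])[:20])
d=c.cloud
"
```

```text
358 199 [0.4483 0.0022 0.0585] -0.20735580654999822 0.010174806982040917
359 199 [0.4457 0.0037 0.0599] -0.209761849390242 0.011868756284111956
360 199 [0.4433 0.0065 0.0623] -0.211947984519767 0.014878896529086444
361 199 [0.4404 0.0029 0.0595] -0.21514302306862335 0.011566940017267813
362 199 [ 0.4324 -0.0687  0.0001] -0.22949861744972705 -0.05900902285539159
359 203 [0.446  0.0204 0.0601] -0.2079630653470415 0.028502295204173845
360 203 [0.4435 0.0219 0.0615] -0.21032710361127144 0.03019229146048682
361 203 [0.4408 0.0207 0.0606] -0.21310566341395953 0.029284419220477982
362 203 [0.4381 0.0189 0.0592] -0.2159990961168455 0.02772395958305056
363 203 [ 0.4301 -0.0492  0.0016] -0.23004319212252217 -0.03945176902582721
359 205 [0.4462 0.0291 0.0606] -0.20701296401031086 0.03709548110831681
360 205 [0.4437 0.0308 0.0623] -0.20931195209863543 0.03908226969077865
361 205 [0.4411 0.0308 0.0623] -0.21189619945791008 0.0392557265118239
362 205 [0.4385 0.0296 0.0614] -0.21466828169920332 0.03830142629471199
363 205 [ 0.4303 -0.0411  0.0011] -0.22914054941794385 -0.03131110111467174
356 191 [
[... 580 characters left out ...]
033581403271652484
360 195 [ 0.4429 -0.0105  0.0621] -0.21380360885538727 -0.0020211261231649854
361 195 [ 0.4351 -0.0838  0.0024] -0.22817165826755875 -0.07434308274959021
352 208 [0.4644 0.0416 0.0604] -0.1877065116581304 0.04798967867862353
353 208 [0.4618 0.0394 0.0585] -0.19058138340449243 0.0459961190899385
354 208 [0.4592 0.0402 0.0593] -0.19304122455091843 0.04700576906431593
355 208 [0.4566 0.0393 0.0587] -0.19573277959534233 0.04638416304356041
356 208 [0.454  0.0399 0.0594] -0.19821237812016948 0.047215386774554884
[ 0.4308 -0.0125  0.1771] [0.2031 0.2037 0.2043 0.2066 0.208  0.208  0.2082 0.2082 0.2085 0.2085
 0.2087 0.2092 0.2096 0.2098 0.2101 0.2104 0.2108 0.2108 0.2113 0.2113]
```

```bash
python3 -c "
from plan import *
c=Cam('side');P=c.cloud(); s=readout.get_state(); print(s['position'],s['width'])
print(c.pix(s['position']),c.pix(s['position']+[0,0,.0187]))
for u in (363,364,365,377,378,379):
  for v in range(146,156): print(u,v,P[v,u])
c.crop('pics/s6.png',330,410,100,170,9)"
```

```text
[ 0.4294 -0.0122  0.175 ] 0.025903589207000845
[368.0821 159.9288] [368.6259 153.6921]
363 146 [ 0.4455 -0.      0.2235]
363 147 [ 0.4453 -0.0008  0.2201]
363 148 [0.4453 0.0012 0.2186]
363 149 [ 0.445  -0.0002  0.2148]
363 150 [ 0.4448 -0.0006  0.2117]
363 151 [ 0.4446 -0.0002  0.209 ]
363 152 [ 0.4442 -0.0031  0.2043]
363 153 [ 0.424  -0.3037  0.0021]
363 154 [ 0.4243 -0.2951  0.0039]
363 155 [ 0.4241 -0.2943  0.0006]
364 146 [ 0.443  -0.0019  0.2224]
364 147 [0.443  0.001  0.2214]
364 148 [ 0.4425 -0.0039  0.2153]
364 149 [ 0.4425 -0.0015  0.214 ]
364 150 [ 0.4423 -0.0009  0.2116]
364 151 [ 0.4421 -0.0021  0.2079]
364 152 [ 0.4418 -0.0035  0.2041]
364 153 [ 0.4207 -0.3046  0.0016]
364 154 [ 0.4208 -0.299   0.0015]
364 155 [ 0.4212 -0.2899  0.0036]
365 146 [ 0.416  -0.35   -0.0001]
365 147 [ 0.4162 -0.3434  0.0002]
365 148 [ 0.4166 -0.3348  0.0018]
365 149 [ 0.4168 -0.3281  0.0021]
365 150 [ 0.4168 -0.3238  0.0009]
365 151 [ 0.4171 -0.3163  0.0019]
365 152 [ 0.4174 -0.3084  0.0031]
365 153 [ 0.4177 -0.2997  0.005 ]
365 154 [ 0.4177 -0.2965  0.0032]
365 155 [ 0.4176 -0.295   0.0002]
[... 320 characters left out ...]
785 -0.2945  0.0019]
378 146 [ 0.4091 -0.0049  0.2215]
378 147 [ 0.4089 -0.0049  0.2186]
378 148 [ 0.4087 -0.0045  0.2161]
378 149 [ 0.4083 -0.0061  0.2122]
378 150 [ 0.3738 -0.3241  0.0022]
378 151 [ 0.3742 -0.3175  0.0025]
378 152 [ 0.3743 -0.3134  0.0013]
378 153 [ 0.3745 -0.3081  0.0008]
378 154 [ 0.3744 -0.3061 -0.0018]
378 155 [ 0.3756 -0.2912  0.0042]
379 146 [ 0.4059 -0.0122  0.2169]
379 147 [ 0.4059 -0.0105  0.2152]
379 148 [ 0.406  -0.0067  0.2148]
379 149 [ 0.4055 -0.0092  0.2103]
379 150 [ 0.3704 -0.3252  0.0015]
379 151 [ 0.3707 -0.3193  0.0015]
379 152 [ 0.3712 -0.311   0.0029]
379 153 [ 0.3712 -0.3084  0.0007]
379 154 [ 0.372  -0.2977  0.0039]
379 155 [ 0.3724 -0.291   0.0045]
```

View pics/s6.png

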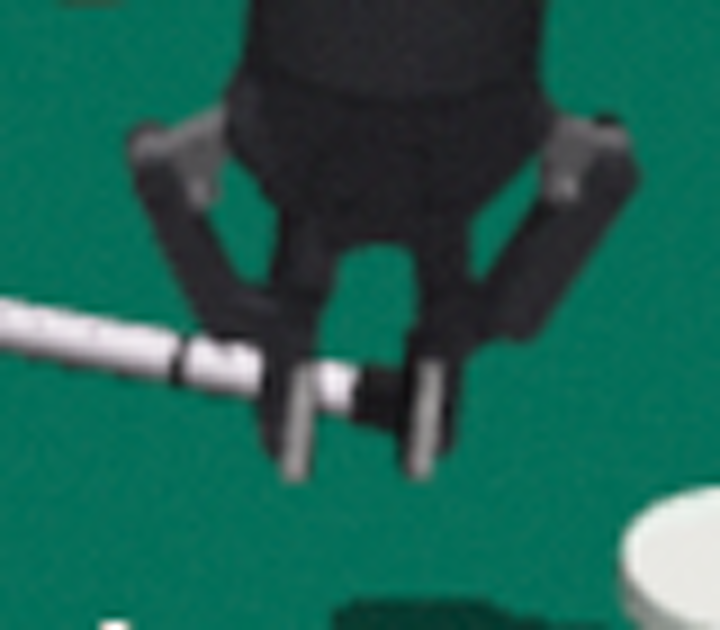

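>>> carry_out(deltas=[0.5, -0.6, 0, 0, 0, 0, -1, 0.5, -0.6, 0, 0, 0, 0, -1, 0.5, 0, 0, 0, 0, 0, -1, 0.5, 0, 0, 0, 0, 0, -1, 0, 0, 0, 0, 0, 0, -1])

```text
clock: 7.35
position: [0.3536, -0.0175, 0.0513]
ee_rot: [0.519, 0.475, 0.525, -0.478]
contact_force: [0.0, 0.2, -0.2]
width: 0.0001
```

```bash
python3 -c "
from plan import *
c=Cam('side');P=c.cloud(); s=readout.get_state(); print(s['position'],s['width'])
print(c.pix(s['position']),c.pix(s['position']+[0,0,.0187]))
u,v=[int(x) for x in c.pix(s['position']+[0,0,.03])]
for uu in (u-3,u,u+3):
  for k in range(v-8,v+12): print(uu,k,P[k,uu])
c.crop('pics/s7.png',u-40,u+40,v-40,v+30,9)"
```

```text
[ 0.3555 -0.018   0.0526] -0.0002667191462681334
[392.3233 197.0602] [393.0879 191.6578]
390 180 [ 0.3459 -0.1616  0.0014]
390 181 [ 0.3666 -0.0229  0.1028]
390 182 [ 0.3658 -0.0255  0.0975]
390 183 [ 0.3661 -0.0214  0.0974]
390 184 [ 0.366  -0.0198  0.0953]
390 185 [ 0.3654 -0.0218  0.0904]
390 186 [ 0.3649 -0.0224  0.0866]
390 187 [ 0.3651 -0.0191  0.0858]
390 188 [ 0.3491 -0.12    0.0032]
390 189 [ 0.3487 -0.1199 -0.0004]
390 190 [ 0.3498 -0.1104  0.0034]
390 191 [ 0.3492 -0.1115 -0.0013]
390 192 [ 0.3499 -0.1049  0.0002]
390 193 [ 0.3505 -0.0987  0.0014]
390 194 [ 0.3507 -0.0947  0.0009]
390 195 [ 0.3515 -0.0873  0.0032]
390 196 [ 0.3513 -0.0856  0.0008]
390 197 [ 0.3516 -0.0813  0.0006]
390 198 [ 0.3525 -0.0737  0.0031]
390 199 [ 0.3522 -0.0729  0.0001]
393 180 [ 0.3623 -0.0036  0.121 ]
393 181 [ 0.3617 -0.0052  0.1166]
393 182 [ 0.3603 -0.0115  0.1085]
393 183 [ 0.3602 -0.0096  0.1067]
393 184 [ 0.3597 -0.0105  0.1027]
393 185 [ 0.3593 -0.0107  0.0993]
393 186 [ 0.3589 -0.0113  0.0955]
393 187 [ 0.3585 -0.0116  0.092 ]
393 188 [ 0.3584 -0.0095  0.0903]
393 189 [ 0.3577 -0.0116 
[... 328 characters left out ...]
444 -0.0685  0.0041]
396 180 [ 0.3538 -0.0085  0.1176]
396 181 [ 0.353  -0.0111  0.1124]
396 182 [ 0.3536 -0.0054  0.1135]
396 183 [ 0.3528 -0.0082  0.1081]
396 184 [ 0.353  -0.0048  0.1075]
396 185 [ 0.3521 -0.0078  0.1018]
396 186 [ 0.3522 -0.0049  0.1008]
396 187 [ 0.3507 -0.0114  0.0924]
396 188 [ 0.3508 -0.0089  0.0911]
396 189 [ 0.3504 -0.0091  0.0876]
396 190 [ 0.3501 -0.0088  0.0845]
396 191 [ 0.3491 -0.012   0.0786]
396 192 [ 0.3491 -0.0099  0.0769]
396 193 [ 0.333  -0.0997  0.0013]
396 194 [ 0.3337 -0.0932  0.0028]
396 195 [ 0.334  -0.0894  0.0022]
396 196 [ 0.335  -0.0813  0.0051]
396 197 [ 0.3342 -0.0833 -0.0003]
396 198 [ 0.3349 -0.0768  0.0013]
396 199 [ 0.3348 -0.075  -0.0009]
```

View pics/s7.png

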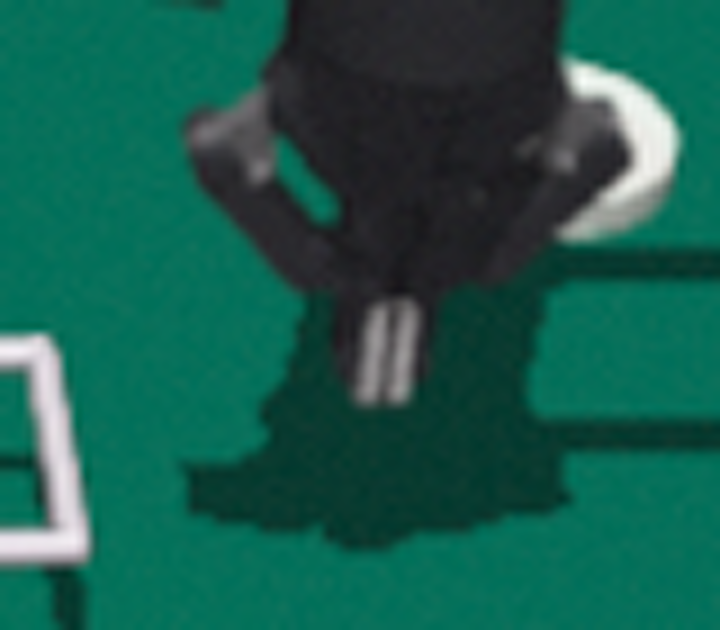

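>>> carry_out(deltas=[0.4, 0, 0, 0, 0, 0, -1, 0.4, 0, 0, 0, 0, 0, -1, 0.2, 0, 0, 0, 0, 0, -1, 0.1, 0, 0, 0, 0, 0, -1, 0, 0, 0, 0, 0, 0, -1])

```text
clock: 8.02
position: [0.3582, -0.0185, -0.0118]
ee_rot: [0.522, 0.477, 0.522, -0.477]
contact_force: [0.1, 0.5, 1.0]
width: 0.0
```

>>> carry_out(deltas=[0.05, 0, 0, 0, 0, 0, -1, 0, 0, 0, 0, 0, 0, -1])

```text
clock: 8.28
position: [0.3582, -0.0185, -0.0149]
ee_rot: [0.522, 0.477, 0.522, -0.477]
contact_force: [0.6, 0.4, 0.7]
width: 0.0001
```

>>> carry_out(deltas=[0.05, 0, 0, 0, 0, 0, -1, 0, 0, 0, 0, 0, 0, -1])

```text
clock: 8.52
position: [0.3578, -0.0184, -0.0182]
ee_rot: [0.522, 0.477, 0.522, -0.477]
contact_force: [0.6, 1.6, -0.4]
width: -0.0003
```

>>> carry_out(deltas=[0.05, 0, 0, 0, 0, 0, -1, 0, 0, 0, 0, 0, 0, -1])

```text
clock: 8.78
position: [0.3577, -0.0184, -0.0213]
ee_rot: [0.522, 0.477, 0.522, -0.477]
contact_force: [-0.7, 0.0, 0.0]
width: -0.0004
```

>>> carry_out(deltas=[0.03, 0, 0, 0, 0, 0, -1, 0, 0, 0, 0, 0, 0, -1])

```text
clock: 9.02
position: [0.3581, -0.0184, -0.0226]
ee_rot: [0.522, 0.477, 0.522, -0.477]
contact_force: [-0.9, 1.2, 6.8]
width: -0.0003
```

```bash
python3 -c "
from plan import *
c=Cam('side');P=c.cloud(); s=readout.get_state(); print(s['position'],s['width'],s['contact_force'])
u,v=[int(x) for x in c.pix(s['position']+[0,0,.03])]
c.crop('pics/s8.png',u-40,u+40,v-40,v+30,9)"
```

```text
[ 0.3581 -0.0185 -0.0226] -0.0003204937098282118 [-0.1142  0.4357  6.3007]
```

View pics/s8.png

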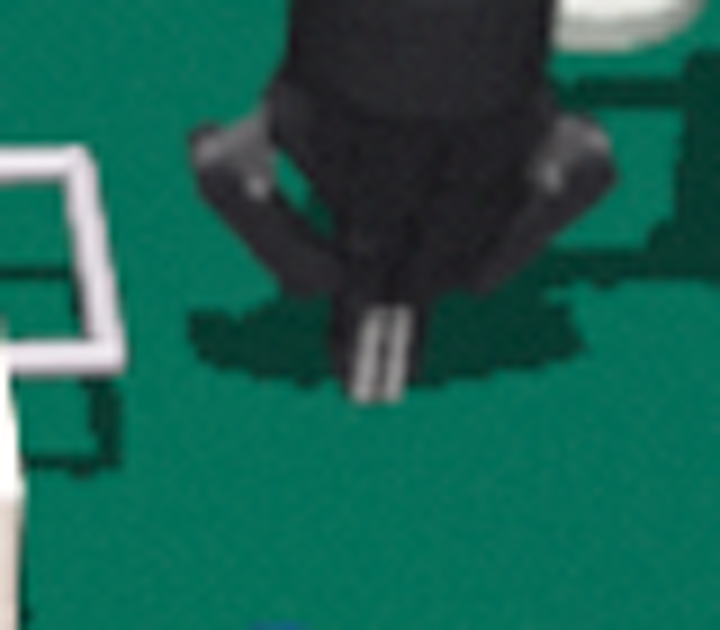

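```bash
python3 -c "
from plan import *
c=Cam('side')
u,v=[int(x) for x in c.pix(np.array([.3581,-.0185,.0074]))]
print(c.plane(u-40+379/9,v-40+400/9,0.0), c.plane(u-40+345/9,v-40+403/9,0.0),c.plane(u-40+413/9,v-40+403/9,0.0))
"
```

```text
[ 0.3537 -0.0106 -0.    ] [ 0.3642 -0.0087  0.    ] [ 0.3434 -0.0098  0.    ]
```

```bash
python3 -c "
from plan import *
B=np.array([.002,.002,0])
plan(inc(-.212,0,.07)+B,T,n=4)
"
```

```text
pos [ 0.3581 -0.0184 -0.0226] jaw 5.199202403891092 q [-0.2463  0.2602  2.2768  0.0001  0.6043 -0.3372] F [-1.0711  0.3473  6.0489] w 0.00024137669942051533 t 9.125
n 4 row [-0.386, 0.372, -0.017, 0.003, 0.0, -0.001] tot deg [ 0.0492  0.0019 -0.0194]
```

>>> carry_out(deltas=[-0.6, 0, 0, 0, 0, 0, -0.39, -0.94, 0, 0, 0, 0, 0, -0.39, 0, 0.75, -0.03, 0, 0, 0, -0.39, 0, 0.73, -0.04, 0, 0, 0, -0.39, 0, 0, 0, 0, 0, 0, -0.39, 0.5, 0, 0, 0, 0, 0, -0.39, 0.44, 0, 0, 0, 0, 0, -0.39, 0, 0, 0, 0, 0, 0, -0.39])

```text
clock: 10.12
position: [0.4427, -0.0058, 0.0114]
ee_rot: [0.52, 0.476, 0.524, -0.478]
contact_force: [0.4, 0.5, 0.3]
width: 0.0262
```

```bash
python3 -c "
from plan import *
B=np.array([.002,.002,0])
plan(inc(-.212,0,.012)+B,T)
c=Cam('side');c.crop('pics/s9.png',310,400,150,230,8)
"
```

```text
pos [ 0.4427 -0.0058  0.0114] jaw 5.188811187924032 q [-0.1705  0.2976  2.0581  0.      0.7924 -0.2611] F [0.3736 0.4607 0.334 ] w 0.02617157675924529 t 10.125
n 1 row [-0.011, 0.062, 0.014, 0.01, -0.024, 0.091] tot deg [ 0.0385 -0.0978  0.3625]
```

View pics/s9.png

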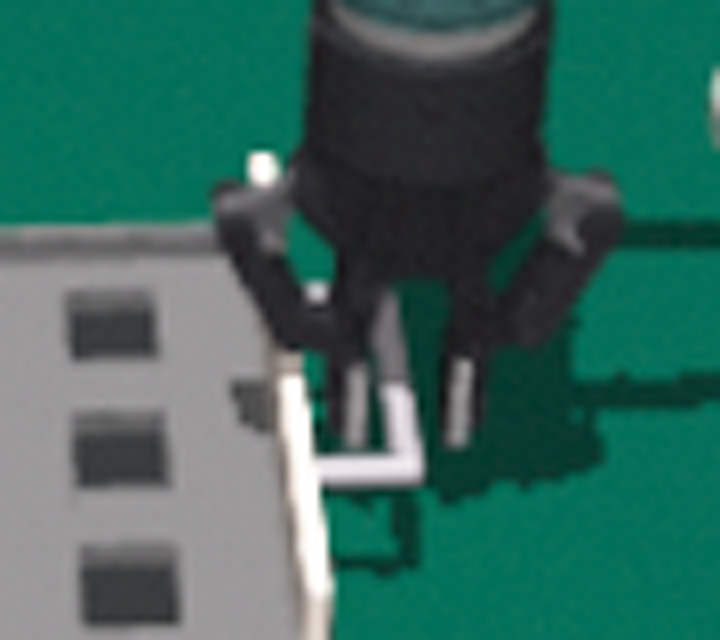

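>>> carry_out(deltas=[0, 0, 0, 0, 0, 0, -1, 0, 0, 0, 0, 0, 0, -1, 0, 0, 0, 0, 0, 0, -1, 0, 0, 0, 0, 0, 0, -1, 0, -0.1, 0, 0, 0, 0, -1, 0, -0.1, 0, 0, 0, 0, -1, 0, 0, 0, 0, 0, 0, -1])

```text
clock: 11.05
position: [0.4361, -0.0073, 0.0139]
ee_rot: [0.523, 0.478, 0.521, -0.476]
contact_force: [4.2, 2.4, 5.8]
width: 0.0085
```

>>> carry_out(deltas=[0, -0.06, 0, 0, 0, 0, -1, 0, -0.06, 0, 0, 0, 0, -1, 0, 0, 0, 0, 0, 0, -1])

```text
clock: 11.42
position: [0.4365, -0.0074, 0.014]
ee_rot: [0.526, 0.482, 0.517, -0.473]
contact_force: [17.9, 9.9, -10.7]
width: 0.0089
```

```bash
python3 -c "
from plan import *
plan(inc(-.212,0,.012),T)
s=readout.get_state();print((s['position']-O)@EX)
"
```

```text
pos [ 0.4365 -0.0074  0.014 ] jaw 4.999685141792404 q [-0.1807  0.2743  2.0874  0.0068  0.7619 -0.2729] F [ 17.8772   9.9478 -10.668 ] w 0.008895178235214216 t 11.425
n 1 row [0.037, 0.132, 0.028, -0.038, 0.003, -0.266] tot deg [-0.1504  0.0139 -1.0633]
-0.2199414776791117
```

>>> carry_out(deltas=[0, 0.13, 0, 0, 0, 0, -1, 0, 0, 0, 0, 0, 0, -0.39, 0, 0, 0, 0, 0, 0, -0.39, 0, 0, 0, 0, 0, 0, -0.39, -0.3, 0, 0, 0, 0, 0, -0.39, -0.7, 0, 0, 0, 0, 0, -0.39, -0.9, 0, 0, 0, 0, 0, -0.39, 0, 0, 0, 0, 0, 0, -0.39])

```text
clock: 12.42
position: [0.4375, -0.0078, 0.1306]
ee_rot: [0.525, 0.478, 0.52, -0.475]
contact_force: [-0.6, -0.4, -0.3]
width: 0.0261
```

```bash
python3 -c "
from plan import *
plan((.433+.002,.262+.002,.09),np.radians(38+90))
c=Cam('side');c.crop('pics/s10.png',190,400,100,260,3.8)
P=c.cloud()
for u,v in [(357,203),(358,203),(359,203),(360,203)]: print((P[v,u]-O)@EX,P[v,u])
"
```

```text
pos [ 0.4375 -0.0078  0.1306] jaw 5.197553243692771 q [-0.1772  0.1273  1.911  -0.      1.0946 -0.2679] F [-0.5533 -0.3774 -0.3367] w 0.02609956552100635 t 12.425
n 15 row [0.044, -0.118, -0.292, 0.953, -0.002, -0.008] tot deg [57.1966 -0.1174 -0.5093]
-0.21284711872040177 [ 0.4472 -0.047   0.0027]
-0.21597441504705892 [ 0.4442 -0.0491  0.001 ]
-0.2183827470041029 [ 0.4416 -0.0465  0.0034]
-0.22119622784411613 [ 0.4388 -0.0466  0.0034]
```

View pics/s10.png

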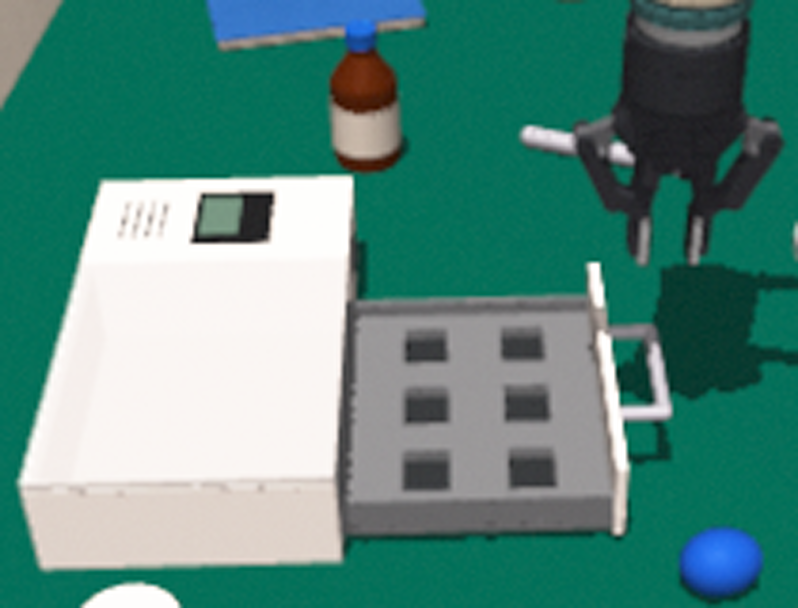

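```bash
python3 -c "
from plan import *
from perc import eggs
c=Cam('top')
tc=np.array([c.plane(135+a/3.7,165+b/3.7,.012)[:2] for a,b in[(20,68),(290,28),(330,368),(50,412)]]);print(tc)
r=cv2.minAreaRect(tc.astype(np.float32));print(r)
box=np.array(r[0]);
cc=tc.mean(0);a=T
for e in eggs(c):
  q=e[2]
  if q[1]<.24: continue
  print(q, 'tray coords', (q[:2]-cc))
  for ja in (0,):
    n=np.array([-np.sin(q[3]),np.cos(q[3])])
    for sgn in(1,-1):
      for d in (.03,.045): 
        p=q[:2]+sgn*d*n; print('  ',sgn,d,p, 'edge dist', cv2.pointPolygonTest((tc*1000).astype(np.float32).reshape(-1,1,2),tuple((p*1000).tolist()),True))
"
```

```text
[[0.5918 0.4209]
 [0.6154 0.2491]
 [0.397  0.2196]
 [0.374  0.3912]]
((0.49459370970726013, 0.320266991853714), (0.22044812142848969, 0.173381969332695), 7.686959743499756)
[0.5567 0.3728 0.0271 1.0791] tray coords [0.0621 0.0526]
   1 0.03 [0.5303 0.3869] edge dist 25.3019816074467
   1 0.045 [0.517 0.394] edge dist 16.497339274099236
   -1 0.03 [0.5831 0.3586] edge dist 17.07417643268787
   -1 0.045 [0.5964 0.3515] edge dist 4.938058154948847
[0.4997 0.3191 0.0269 1.5675] tray coords [ 0.0051 -0.001 ]
   1 0.03 [0.4697 0.3192] edge dist 84.17471796676797
   1 0.045 [0.4547 0.3193] edge dist 70.40695961344807
   -1 0.03 [0.5297 0.3191] edge dist 75.44476046088344
   -1 0.045 [0.5447 0.319 ] edge dist 60.59100559975682
[0.4329 0.2634 0.0269 0.6351] tray coords [-0.0616 -0.0568]
   1 0.03 [0.4151 0.2875] edge dist 27.021022787176282
   1 0.045 [0.4062 0.2996] edge dist 19.800773415042308
   -1 0.03 [0.4507 0.2392] edge dist 12.26547166768731
   -1 0.045 [0.4596 0.2272] edge dist -0.8915039973231017
[0.4148 0.3609 0.0269 0.7327] tray coords [-0.0797  0.0408]
   1 0.03 [0.3948 0.3833] edge dist 10.63018045001432
   1 0.045 [0.3847 0.3944] edge dist -1.774632592335118
   -1 0.03 [0.4349 0.3386] edge dist 53.3656371229061
   -1 0.045 [0.4449 0.3275] edge dist 61.832242592165294
```

>>> carry_out(deltas=[0.04, -0.12, -0.29, 0.95, 0, 0, 0.45, 0.04, -0.12, -0.29, 0.95, 0, 0, 0.45, 0.04, -0.12, -0.29, 0.95, 0, 0, 0.45, 0.04, -0.12, -0.29, 0.95, 0, 0, 0.45, 0.04, -0.12, -0.29, 0.95, 0, 0, 0.45, 0.04, -0.12, -0.29, 0.95, 0, 0, 0.45, 0.04, -0.12, -0.29, 0.95, 0, 0, 0.45, 0.04, -0.12, -0.29, 0.95, 0, 0, 0.45, 0.04, -0.12, -0.29, 0.95, 0, 0, 0.45, 0.04, -0.12, -0.29, 0.95, 0, 0, 0.45], newtons=25)

```text
clock: 13.78
position: [0.3987, 0.1746, 0.101]
ee_rot: [-0.337, -0.62, -0.338, 0.623]
contact_force: [0.3, 0.3, -0.2]
width: 0.0618
```

>>> carry_out(deltas=[0.04, -0.12, -0.29, 0.95, 0, 0, 0.45, 0.04, -0.12, -0.29, 0.95, 0, 0, 0.45, 0.04, -0.12, -0.29, 0.95, 0, 0, 0.45, 0.04, -0.12, -0.29, 0.95, 0, 0, 0.45, 0.04, -0.12, -0.29, 0.95, 0, 0, 0.45, 0, 0, 0, 0, 0, 0, 0.45])

```text
clock: 14.52
position: [0.4285, 0.2637, 0.089]
ee_rot: [-0.232, -0.667, -0.232, 0.669]
contact_force: [0.5, 0.1, -0.9]
width: 0.062
```

```bash
python3 -c "
from plan import *
plan((.435,.2645,-.011),np.radians(128.4))
"
```

```text
pos [0.4285 0.2637 0.089 ] jaw -51.69164860532501 q [0.4133 0.2716 1.8362 0.     1.0379 1.3155] F [ 0.5155  0.0757 -0.8555] w 0.062027581586049894 t 14.525
n 2 row [0.833, 0.029, -0.049, -0.011, 0.028, 0.007] tot deg [-0.0915  0.2233  0.0586]
```

>>> carry_out(deltas=[0.4, 0.03, -0.05, 0, 0, 0, 0.45, 0.5, 0.03, -0.05, 0, 0, 0, 0.45, 0.4, 0, 0, 0, 0, 0, 0.45, 0.2, 0, 0, 0, 0, 0, 0.45, 0.15, 0, 0, 0, 0, 0, 0.45, 0, 0, 0, 0, 0, 0, 0.45])

```text
clock: 15.28
position: [0.4362, 0.2643, -0.0082]
ee_rot: [-0.231, -0.668, -0.231, 0.668]
contact_force: [0.5, 0.4, -0.4]
width: 0.0617
```

```bash
python3 -c "
from plan import *
plan((.435,.2645,-.011),np.radians(128.4))
c=Cam('side');c.crop('pics/e1.png',270,430,240,360,5)
"
```

```text
pos [ 0.4362  0.2643 -0.0082] jaw -51.796985466492565 q [ 0.4082  0.4021  1.9419 -0.      0.7985  1.3123] F [ 0.4503  0.3876 -0.3562] w 0.061744784041283196 t 15.275
n 1 row [0.047, -0.015, 0.013, -0.049, 0.012, 0.003] tot deg [-0.197   0.0489  0.0124]
```

View pics/e1.png

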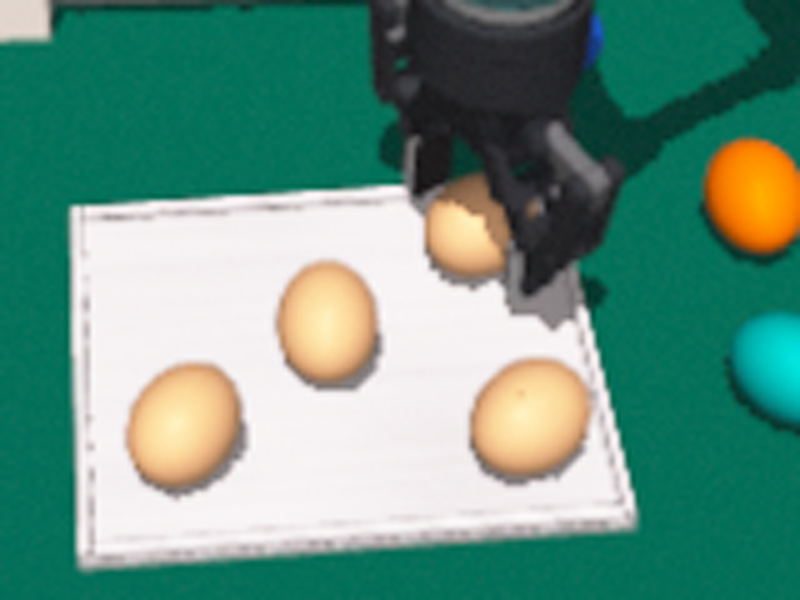

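>>> carry_out(deltas=[0.05, 0, 0, 0, 0, 0, 0.45, 0, 0, 0, 0, 0, 0, -0.3, 0, 0, 0, 0, 0, 0, -0.3, 0, 0, 0, 0, 0, 0, -0.3], newtons=25)

```text
clock: 15.82
position: [0.4369, 0.2646, -0.0104]
ee_rot: [0.231, 0.669, 0.231, -0.668]
contact_force: [0.6, -0.8, 4.5]
width: 0.0426
```

```bash
python3 -c "
from plan import *
plan(inc(-.130,-.068,.075),T)
"
```

```text
pos [ 0.4369  0.2646 -0.0104] jaw -51.79308905580546 q [ 0.4085  0.4055  1.9441 -0.0002  0.791   1.3126] F [ 0.5518 -0.8074  4.4928] w 0.04262761364029795 t 15.825
n 15 row [-0.095, 0.264, 0.302, -0.949, -0.001, -0.001] tot deg [-56.9431  -0.0364  -0.0488]
```

>>> carry_out(deltas=[-0.2, 0, 0, 0, 0, 0, -0.3, -0.5, 0, 0, 0, 0, 0, -0.3, -0.5, 0, 0, 0, 0, 0, -0.3, -0.3, 0, 0, 0, 0, 0, -0.3, 0, 0, 0, 0, 0, 0, -0.3])

```text
clock: 16.45
position: [0.4376, 0.2652, 0.0809]
ee_rot: [0.231, 0.67, 0.232, -0.667]
contact_force: [0.5, 0.3, 0.4]
width: 0.0424
```

```bash
python3 -c "
from plan import *
plan(inc(-.130,-.068,.075)+[.002,.002,0],T)
c=Cam('top')
im=c.c[:,:,::-1].copy()
for i,(a,b) in enumerate([(-.13,-.068),(-.13,0),(-.13,.068),(-.058,-.068),(-.058,0),(-.058,.068)]):
  for dx in(-.016,.016):
    for dy in(-.02,.02):
      u=c.pix(inc(a+dx,b+dy,.028)); cv2.circle(im,tuple(int(round(x*4)) for x in u),2,(0,0,255),-1,shift=2)
c.c=im[:,:,::-1]; c.crop('pics/t2.png',190,400,110,270,3.8)
"
```

```text
pos [0.4376 0.2652 0.0809] jaw -51.80337974077553 q [0.4087 0.2879 1.836  0.0003 1.0137 1.3126] F [0.4746 0.2977 0.3875] w 0.04241999818382077 t 16.45
n 15 row [0.006, 0.265, 0.3, -0.949, -0.003, -0.003] tot deg [-56.9532  -0.1844  -0.1511]
```

View pics/t2.png

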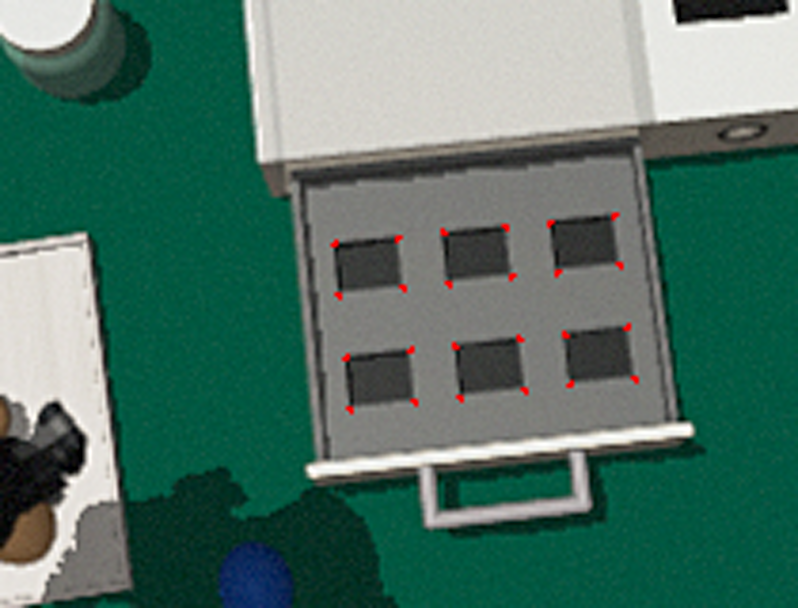

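>>> carry_out(deltas=[0, 0.265, 0.3, -0.95, 0, 0, -0.3, 0, 0.265, 0.3, -0.95, 0, 0, -0.3, 0, 0.265, 0.3, -0.95, 0, 0, -0.3, 0, 0.265, 0.3, -0.95, 0, 0, -0.3, 0, 0.265, 0.3, -0.95, 0, 0, -0.3, 0, 0.265, 0.3, -0.95, 0, 0, -0.3, 0, 0.265, 0.3, -0.95, 0, 0, -0.3, 0, 0.265, 0.3, -0.95, 0, 0, -0.3, 0, 0.265, 0.3, -0.95, 0, 0, -0.3, 0, 0.265, 0.3, -0.95, 0, 0, -0.3])

```text
clock: 17.75
position: [0.4633, 0.0298, 0.0779]
ee_rot: [-0.436, -0.555, -0.438, 0.557]
contact_force: [-0.4, 0.2, -0.4]
width: 0.0425
```

>>> carry_out(deltas=[0, 0.265, 0.3, -0.95, 0, 0, -0.3, 0, 0.265, 0.3, -0.95, 0, 0, -0.3, 0, 0.265, 0.3, -0.95, 0, 0, -0.3, 0, 0.265, 0.3, -0.95, 0, 0, -0.3, 0, 0.265, 0.3, -0.95, 0, 0, -0.3, 0, 0, 0, 0, 0, 0, -0.3, 0, 0, 0, 0, 0, 0, -0.3])

```text
clock: 18.62
position: [0.5316, -0.0664, 0.0781]
ee_rot: [0.521, 0.477, 0.523, -0.477]
contact_force: [0.2, -0.3, -0.4]
width: 0.0424
```

```bash
python3 -c "
from plan import *
plan(inc(-.130,-.068,.006)+[.002,.002,0],T)
c=Cam('side');c.crop('pics/e2.png',250,400,120,250,5)
"
```

```text
pos [ 0.5316 -0.0664  0.0781] jaw 5.13892827871279 q [-0.2546  0.3268  1.7831  0.0006  1.0351 -0.3446] F [ 0.2011 -0.3031 -0.3753] w 0.04236122362977475 t 18.625
n 2 row [0.601, 0.024, 0.005, -0.001, -0.011, 0.021] tot deg [-0.0112 -0.0911  0.1713]
```

View pics/e2.png

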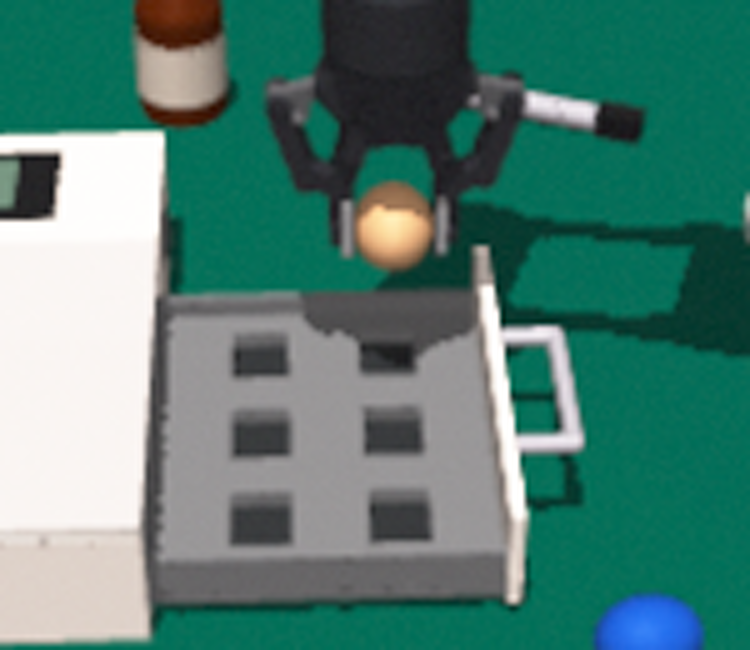

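>>> carry_out(deltas=[0.3, 0.04, 0, 0, 0, 0, -0.3, 0.4, 0, 0, 0, 0, 0, -0.3, 0.25, 0, 0, 0, 0, 0, -0.3, 0.15, 0, 0, 0, 0, 0, -0.3, 0.08, 0, 0, 0, 0, 0, -0.3, 0, 0, 0, 0, 0, 0, -0.3])

```text
clock: 19.42
position: [0.5357, -0.067, 0.0083]
ee_rot: [0.522, 0.477, 0.522, -0.477]
contact_force: [0.1, -0.0, -0.3]
width: 0.0422
```

```bash
python3 -c "
from plan import *
from perc import eggs
plan(inc(-.130,-.068,.006)+[.002,.002,0],T)
c=Cam('side');c.crop('pics/e3.png',250,400,120,250,5)
for e in eggs(c):
  if e[2][0]>.45 and abs(e[2][1])<.15: d=e[2][:3]-O; print(e,d@EX,d@EY,np.degrees(e[2][3]-T))
"
```

```text
pos [ 0.5357 -0.067   0.0083] jaw 5.194807638631267 q [-0.2534  0.4132  1.8596  0.0001  0.8686 -0.3441] F [ 0.1309 -0.0103 -0.2976] w 0.042235327226143135 t 19.425
n 1 row [0.039, -0.023, -0.007, 0.011, -0.001, -0.002] tot deg [ 0.0448 -0.0024 -0.007 ]
(array([326.6522, 185.1159]), np.int32(207), array([ 0.5351, -0.0709,  0.0469, -1.3257]), np.float64(0.0016346934345674471)) -0.12739711708834012 -0.07049607804370071 -81.10819613875334
```

View pics/e3.png

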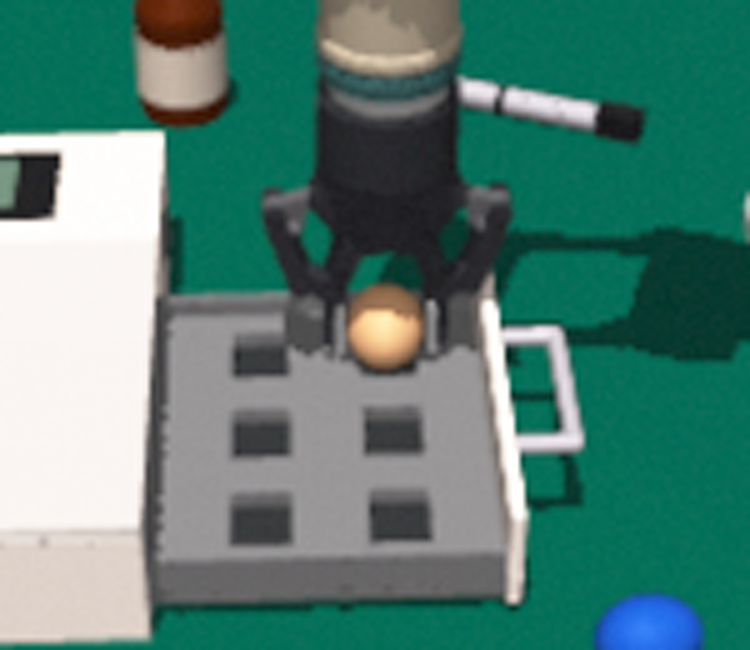

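>>> carry_out(deltas=[0.04, -0.025, 0, 0, 0, 0, -0.3, 0.02, 0, 0, 0, 0, 0, -0.3, 0, 0, 0, 0, 0, 0, -0.3])

```text
clock: 19.85
position: [0.5346, -0.067, 0.0054]
ee_rot: [0.522, 0.477, 0.522, -0.477]
contact_force: [0.4, 2.3, 4.6]
width: 0.0421
```

>>> carry_out(deltas=[0, 0, 0, 0, 0, 0, 0.1, 0, 0, 0, 0, 0, 0, 0.32, 0, 0, 0, 0, 0, 0, 0.32, -0.4, 0, 0, 0, 0, 0, 0.32, -0.8, 0, 0, 0, 0, 0, 0.32, -0.5, 0, 0, 0, 0, 0, 0.32, 0, 0, 0, 0, 0, 0, 0.32])

```text
clock: 20.72
position: [0.5361, -0.0677, 0.1092]
ee_rot: [0.524, 0.478, 0.52, -0.476]
contact_force: [-0.7, 0.0, 0.4]
width: 0.056
```

```bash
python3 -c "
from plan import *
from perc import eggs
c=Cam('side');c.crop('pics/e4.png',250,400,120,250,5)
for e in eggs(c):
  q=e[2]
  if q[0]>.38 and q[1]>-.15:
    d=q[:3]-O; print(q,e[1],e[3],'inc',d@EX,d@EY,np.degrees(q[3]-T))
plan((.502,.3205,.1),np.pi)
"
```

```text
[ 0.5335 -0.07    0.044  -1.3345] 213 0.0016421476213412797 inc -0.1289357953571384 -0.06942251824594077 -81.61390794178246
[0.4995 0.3178 0.0284 1.5202] 348 0.0009642779540174606 inc -0.1280151881114666 0.3199260682713025 81.94988455796499
[0.557  0.3713 0.0285 1.1413] 405 0.0009733880450909944 inc -0.06597898066070151 0.36800958586631355 60.244404542332475
[0.4152 0.3598 0.0282 0.7284] 412 0.000977111649153215 inc -0.2082071731106711 0.36926317898259536 36.58352225213925
pos [ 0.5346 -0.0674  0.1074] jaw 5.1997641191269945 q [-0.2544  0.2985  1.7411 -0.      1.0999 -0.3452] F [ 0.7302 -0.7025 -0.503 ] w 0.05626461178492066 t 20.775
n 8 row [0.015, -0.027, -0.811, 0.162, 0.001, -0.004] tot deg [ 5.1997  0.0373 -0.1135]
```

View pics/e4.png

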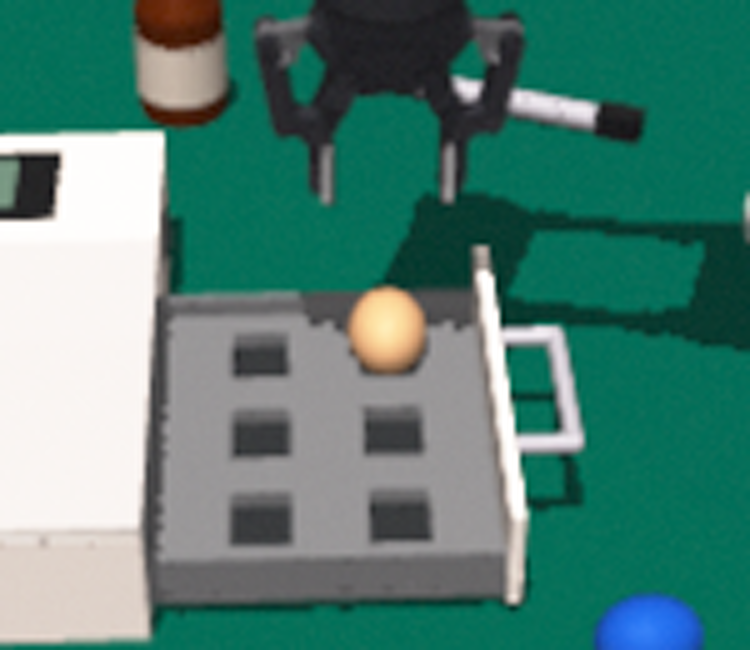

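>>> carry_out(deltas=[0, -0.02, -0.8, 0.16, 0, 0, 0.45, 0, -0.02, -0.8, 0.16, 0, 0, 0.45, 0, -0.02, -0.8, 0.16, 0, 0, 0.45, 0, -0.03, -0.82, 0.16, 0, 0, 0.45, 0, -0.03, -0.82, 0.16, 0, 0, 0.45, 0, -0.03, -0.82, 0.16, 0, 0, 0.45, 0, -0.03, -0.82, 0.16, 0, 0, 0.45, 0, -0.03, -0.82, 0.16, 0, 0, 0.45, 0, 0, 0, 0, 0, 0, 0.45, 0, 0, 0, 0, 0, 0, 0.45])

```text
clock: 22.02
position: [0.5004, 0.3208, 0.105]
ee_rot: [0.5, 0.498, 0.501, -0.501]
contact_force: [0.3, -0.1, 0.2]
width: 0.0622
```

```bash
python3 -c "
from plan import *
plan((.502,.3205,-.0105),np.pi,n=1)
"
```

```text
pos [0.5004 0.3208 0.105 ] jaw 0.12298805973204188 q [ 0.4535  0.38    1.6181 -0.0007  1.1471  0.4516] F [ 0.2779 -0.131   0.1551] w 0.06215606891417132 t 22.025
n 1 row [1.925, 0.032, 0.001, 0.031, 0.03, 0.042] tot deg [0.1232 0.12   0.1672]
```

>>> carry_out(deltas=[0.5, 0.03, 0, 0, 0, 0, 0.45, 0.6, 0, 0, 0, 0, 0, 0.45, 0.4, 0, 0, 0, 0, 0, 0.45, 0.25, 0, 0, 0, 0, 0, 0.45, 0.17, 0, 0, 0, 0, 0, 0.45, 0, 0, 0, 0, 0, 0, 0.45, 0, 0, 0, 0, 0, 0, -0.3, 0, 0, 0, 0, 0, 0, -0.3, 0, 0, 0, 0, 0, 0, -0.3])

```text
clock: 23.15
position: [0.504, 0.322, -0.0075]
ee_rot: [0.501, 0.5, 0.5, -0.499]
contact_force: [0.6, -0.3, 3.2]
width: 0.0423
```

>>> carry_out(deltas=[-0.2, 0, 0, 0, 0, 0, -0.3, -0.5, 0, 0, 0, 0, 0, -0.3, -0.5, 0, 0, 0, 0, 0, -0.3, -0.3, 0, 0, 0, 0, 0, -0.3, 0, 0, 0, 0, 0, 0, -0.3])

```text
clock: 23.78
position: [0.5045, 0.3223, 0.0836]
ee_rot: [0.501, 0.501, 0.5, -0.498]
contact_force: [0.5, -0.5, -1.5]
width: 0.0427
```

```bash
python3 -c "
from plan import *
plan(inc(-.130,0,.08)+[.001,.001,0],T)
"
```

```text
pos [0.5045 0.3223 0.0836] jaw 0.08044985078157697 q [0.4522 0.4009 1.6435 0.0001 1.0929 0.4507] F [ 0.4574 -0.462  -1.4533] w 0.04271666729590306 t 23.775
n 6 row [0.009, 0.029, 0.897, -0.211, -0.004, -0.009] tot deg [-5.0693 -0.1031 -0.2205]
```

>>> carry_out(deltas=[0, 0.02, 0.7, -0.17, 0, 0, -0.3, 0, 0.02, 0.77, -0.18, 0, 0, -0.3, 0, 0.025, 0.77, -0.18, 0, 0, -0.3, 0, 0.025, 0.77, -0.18, 0, 0, -0.3, 0, 0.03, 0.77, -0.18, 0, 0, -0.3, 0, 0.03, 0.77, -0.18, 0, 0, -0.3, 0, 0.03, 0.77, -0.18, 0, 0, -0.3, 0, 0, 0, 0, 0, 0, -0.3, 0, 0, 0, 0, 0, 0, -0.3])

```text
clock: 24.9
position: [0.5257, 0.0036, 0.0808]
ee_rot: [0.521, 0.477, 0.522, -0.478]
contact_force: [0.3, -0.0, -1.0]
width: 0.0424
```

```bash
python3 -c "
from plan import *
plan(inc(-.130,0,.009)+[.001,.001,0],T,n=1)
"
```

```text
pos [0.5257 0.0036 0.0808] jaw 5.021511939197564 q [-0.1261  0.3098  1.802   0.0009  1.0317 -0.2142] F [ 0.2843 -0.0408 -1.0249] w 0.04239630206884561 t 24.9
n 1 row [1.196, 0.022, 0.063, -0.032, -0.017, 0.025] tot deg [-0.1285 -0.0682  0.098 ]
```

>>> carry_out(deltas=[0.3, 0.02, 0.06, 0, 0, 0, -0.3, 0.4, 0, 0, 0, 0, 0, -0.3, 0.25, 0, 0, 0, 0, 0, -0.3, 0.15, 0, 0, 0, 0, 0, -0.3, 0.05, 0, 0, 0, 0, 0, -0.3, 0, 0, 0, 0, 0, 0, -0.3])

```text
clock: 25.65
position: [0.5283, -0.0001, 0.0127]
ee_rot: [0.522, 0.477, 0.522, -0.477]
contact_force: [0.5, -0.1, -1.5]
width: 0.0423
```

```bash
python3 -c "
from plan import *
from perc import eggs
plan(inc(-.130,0,.009)+[.001,.001,0],T,n=1)
c=Cam('side')
for e in eggs(c):
  q=e[2]
  if q[0]>.38 and q[1]>-.15:
    d=q[:3]-O; print(q,e[1],e[3],'inc',d@EX,d@EY,np.degrees(q[3]-T))
"
```

```text
pos [ 0.5283 -0.0001  0.0127] jaw 5.09059268421314 q [-0.1321  0.3937  1.8807  0.0001  0.8667 -0.221 ] F [ 0.4891 -0.1144 -1.479 ] w 0.04225130994539784 t 25.65
n 1 row [0.062, -0.018, -0.005, -0.015, 0.0, -0.007] tot deg [-0.0594  0.0004 -0.0296]
[ 0.5272 -0.0084  0.0497 -1.5177] 327 0.004379818823692504 inc -0.12973539720078664 -0.0075287394114049175 -92.10784317974229
[0.5571 0.3713 0.0285 1.1098] 409 0.0009086475257795638 inc -0.06582310667482107 0.3680409462463422 58.43935925723767
[0.4153 0.3595 0.0284 0.7406] 414 0.0010160707279846812 inc -0.20815410292621545 0.3689789147443659 37.28560891275138
```

>>> carry_out(deltas=[0.06, -0.015, 0, 0, 0, 0, -0.3, 0.02, 0, 0, 0, 0, 0, -0.3, 0, 0, 0, 0, 0, 0, -0.3])

```text
clock: 26.08
position: [0.5282, -0.0001, 0.0086]
ee_rot: [0.522, 0.478, 0.521, -0.477]
contact_force: [0.0, 1.9, 4.8]
width: 0.0425
```

>>> carry_out(deltas=[0, 0, 0, 0, 0, 0, 0.1, 0, 0, 0, 0, 0, 0, 0.32, 0, 0, 0, 0, 0, 0, 0.32, -0.4, 0, 0, 0, 0, 0, 0.32, -0.8, 0, 0, 0, 0, 0, 0.32, -0.5, 0, 0, 0, 0, 0, 0.32, 0, 0, 0, 0, 0, 0, 0.32])

```text
clock: 26.95
position: [0.5291, -0.0007, 0.1121]
ee_rot: [0.523, 0.479, 0.52, -0.476]
contact_force: [0.4, -0.3, 0.1]
width: 0.0565
```

```bash
python3 -c "
from plan import *
c=Cam('side');c.crop('pics/e5.png',250,400,120,250,5)
plan((.557+.002,.372+.0025,.1),np.radians(62+90),n=None)
plan((.557+.002,.372+.0025,.1),np.radians(62-90),n=None)
"
```

```text
pos [ 0.5276 -0.0005  0.1104] jaw 5.073383390625177 q [-0.1329  0.2801  1.7604 -0.      1.0992 -0.2214] F [-0.5605 -0.4212 -0.3769] w 0.05656974814186893 t 27.0
n 9 row [0.019, -0.06, -0.704, 0.919, -0.0, -0.003] tot deg [33.0733 -0.0069 -0.1136]
pos [ 0.5276 -0.0005  0.1104] jaw 5.073383390625177 q [-0.1329  0.2801  1.7604 -0.      1.0992 -0.2214] F [-0.5605 -0.4212 -0.3769] w 0.05656974814186893 t 27.0
n 9 row [0.019, -0.06, -0.704, 0.919, -0.0, -0.003] tot deg [33.0733 -0.0069 -0.1136]
```

View pics/e5.png

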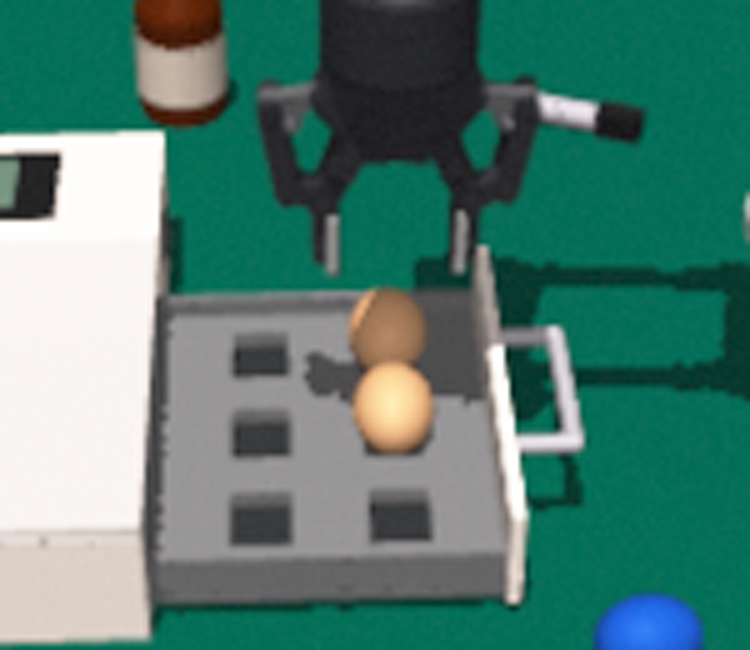

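>>> carry_out(deltas=[0.02, -0.06, -0.7, 0.92, 0, 0, 0.45, 0.02, -0.06, -0.7, 0.92, 0, 0, 0.45, 0.02, -0.06, -0.7, 0.92, 0, 0, 0.45, 0.02, -0.06, -0.7, 0.92, 0, 0, 0.45, 0.02, -0.06, -0.7, 0.92, 0, 0, 0.45, 0.02, -0.06, -0.7, 0.92, 0, 0, 0.45, 0.02, -0.06, -0.7, 0.92, 0, 0, 0.45, 0.02, -0.06, -0.7, 0.92, 0, 0, 0.45, 0.02, -0.06, -0.7, 0.92, 0, 0, 0.45, 0, 0, 0, 0, 0, 0, 0.45])

```text
clock: 28.25
position: [0.5577, 0.3747, 0.0961]
ee_rot: [-0.364, -0.605, -0.365, 0.607]
contact_force: [0.3, -0.2, -0.3]
width: 0.0617
```

>>> carry_out(deltas=[0.2, 0, 0, 0, 0, 0, 0.45, 0, 0, 0, 0, 0, 0, 0.45])

```text
clock: 28.5
position: [0.5563, 0.3706, 0.0846]
ee_rot: [-0.364, -0.605, -0.364, 0.608]
contact_force: [-0.1, 0.3, 0.5]
width: 0.0619
```

```bash
python3 -c "
from plan import *
plan((.557+.002,.372+.002,-.0105),np.radians(152),n=1)
"
```

```text
pos [0.5563 0.3706 0.0846] jaw -28.080747077982142 q [ 0.4838  0.4992  1.467  -0.0003  1.1805  0.974 ] F [-0.1187  0.2529  0.5257] w 0.06189456490620579 t 28.5
n 1 row [1.585, 0.017, -0.078, -0.02, 0.063, 0.038] tot deg [-0.0804  0.2528  0.1533]
```

>>> carry_out(deltas=[0.5, 0.02, -0.07, 0, 0, 0, 0.45, 0.5, 0, 0, 0, 0.05, 0, 0.45, 0.3, 0, 0, 0, 0, 0, 0.45, 0.25, 0, 0, 0, 0, 0, 0.45, 0.04, 0, 0, 0, 0, 0, 0.45, 0, 0, 0, 0, 0, 0, 0.45, 0, 0, 0, 0, 0, 0, -0.3, 0, 0, 0, 0, 0, 0, -0.3, 0, 0, 0, 0, 0, 0, -0.3])

```text
clock: 29.62
position: [0.5618, 0.3763, -0.0074]
ee_rot: [0.363, 0.608, 0.365, -0.604]
contact_force: [-0.2, -0.3, 4.3]
width: 0.0425
```

>>> carry_out(deltas=[-0.2, 0, 0, 0, 0, 0, -0.3, -0.5, 0, 0, 0, 0, 0, -0.3, -0.5, 0, 0, 0, 0, 0, -0.3, -0.3, 0, 0, 0, 0, 0, -0.3, 0, 0, 0, 0, 0, 0, -0.3])

```text
clock: 30.25
position: [0.562, 0.376, 0.0832]
ee_rot: [0.363, 0.608, 0.365, -0.604]
contact_force: [-0.8, 0.3, -1.0]
width: 0.0423
```

```bash
python3 -c "
from plan import *
plan(inc(-.130,.068,.08)+[.001,.001,0],T)
"
```

```text
pos [0.562  0.376  0.0832] jaw -28.041222947467613 q [0.4857 0.5049 1.4605 0.0021 1.17   0.9743] F [-0.8229  0.2882 -0.9752] w 0.04229601171963459 t 30.25
n 9 row [0.004, 0.058, 0.581, -0.922, -0.009, -0.006] tot deg [-33.1908  -0.3147  -0.2093]
```

>>> carry_out(deltas=[0, 0.06, 0.58, -0.92, 0, 0, -0.3, 0, 0.06, 0.58, -0.92, 0, 0, -0.3, 0, 0.06, 0.58, -0.92, 0, 0, -0.3, 0, 0.06, 0.58, -0.92, 0, 0, -0.3, 0, 0.06, 0.58, -0.92, 0, 0, -0.3, 0, 0.06, 0.58, -0.92, 0, 0, -0.3, 0, 0.06, 0.58, -0.92, 0, 0, -0.3, 0, 0.06, 0.58, -0.92, 0, 0, -0.3, 0, 0.06, 0.58, -0.92, 0, 0, -0.3, 0, 0, 0, 0, 0, 0, -0.3])

```text
clock: 31.5
position: [0.5203, 0.0656, 0.0793]
ee_rot: [0.52, 0.479, 0.522, -0.478]
contact_force: [-0.6, 0.7, 0.1]
width: 0.0424
```

>>> carry_out(deltas=[0.2, 0, 0, 0, 0, 0, -0.3, 0, 0, 0, 0, 0, 0, -0.3])

```text
clock: 31.75
position: [0.5192, 0.0685, 0.0667]
ee_rot: [0.52, 0.478, 0.523, -0.477]
contact_force: [-0.2, 0.1, 0.7]
width: 0.0427
```

```bash
python3 -c "
from plan import *
from perc import eggs
plan(inc(-.130,.070,.009)+[.001,.001,0],T,n=1)
c=Cam('side')
for e in eggs(c):
  q=e[2]
  if q[0]>.38 and q[1]>-.15:
    d=q[:3]-O; print(q,e[1],e[3],'inc',d@EX,d@EY,np.degrees(q[3]-T))
c.crop('pics/e6.png',250,400,120,250,5)
"
```

```text
pos [0.5192 0.0685 0.0667] jaw 5.119128612346573 q [-0.0044  0.3228  1.8245  0.0041  0.9967 -0.096 ] F [-0.1651  0.0727  0.7446] w 0.04268943493632887 t 31.75
n 1 row [0.962, 0.032, -0.015, -0.008, -0.053, 0.029] tot deg [-0.0311 -0.2113  0.1154]
[ 0.5191  0.0602  0.0997 -1.482 ] 286 0.010078117248733276 inc -0.13161555272587874 0.06155774008610491 -90.06514048628216
[0.4151 0.3596 0.0283 0.7217] 414 0.0010554258884101087 inc -0.20826961876037658 0.3691108810694841 36.20089893343938
```

View pics/e6.png

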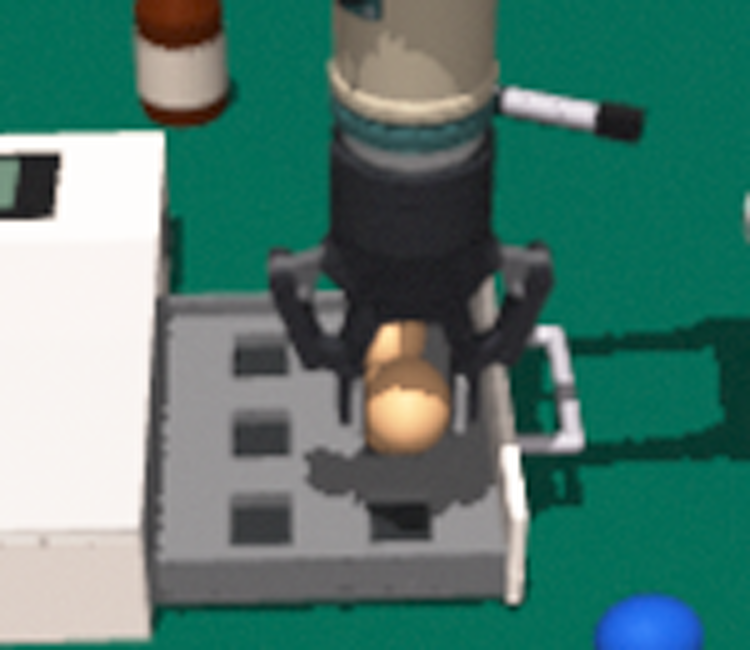

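>>> carry_out(deltas=[0.3, 0.03, 0, 0, 0, 0, -0.3, 0.3, 0, 0, 0, 0, 0, -0.3, 0.2, 0, 0, 0, 0, 0, -0.3, 0.1, 0, 0, 0, 0, 0, -0.3, 0, 0, 0, 0, 0, 0, -0.3])

```text
clock: 32.42
position: [0.5228, 0.0681, 0.0143]
ee_rot: [0.521, 0.478, 0.522, -0.476]
contact_force: [0.1, -0.3, 0.4]
width: 0.0424
```

```bash
python3 -c "
from plan import *
plan(inc(-.130,.070,.009)+[.001,.001,0],T,n=1)
c=Cam('side')
im=c.c[:,:,::-1].copy()
for dx,dy,dz in [(0,.0275,0),(0,0,.022),(-.022,0,0),(.022,0,0),(0,.019,-.016),(0,-.0275,0)]:
  u=c.pix(inc(-.13+dx,.068+dy,.0465+dz)); cv2.circle(im,tuple(int(round(x*4)) for x in u),2,(255,0,255),-1,shift=2)
c.c=im[:,:,::-1]
c.crop('pics/e7.png',280,380,160,240,8)
"
```

```text
pos [0.5228 0.0681 0.0143] jaw 5.09002143808807 q [-0.0048  0.3897  1.8825  0.0042  0.8682 -0.0963] F [ 0.0665 -0.2742  0.352 ] w 0.0423519356838403 t 32.425
n 1 row [0.089, -0.028, -0.029, -0.015, -0.044, -0.022] tot deg [-0.0598 -0.1762 -0.0863]
```

View pics/e7.png

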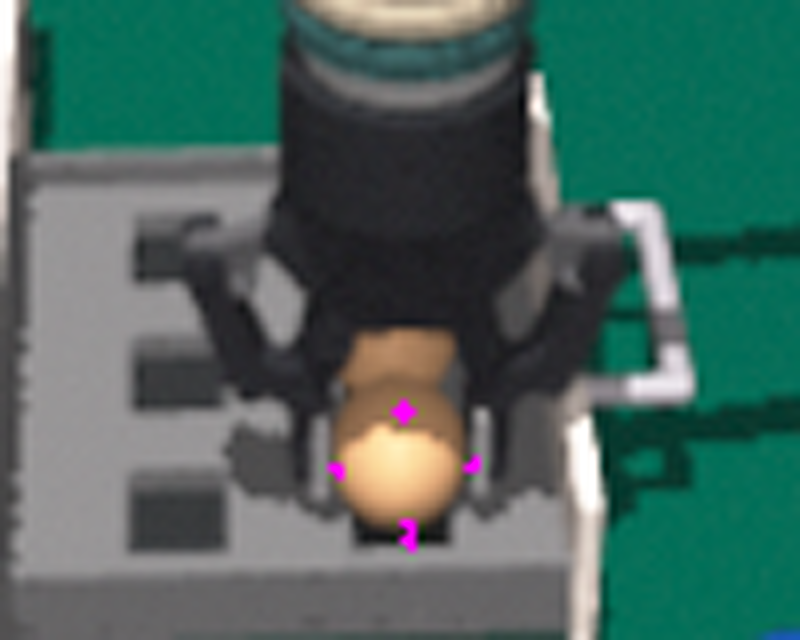

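>>> carry_out(deltas=[0.04, -0.03, -0.04, 0, 0, 0, -0.3, 0.05, 0, 0, 0, 0, 0, -0.3, 0.02, 0, 0, 0, 0, 0, -0.3, 0, 0, 0, 0, 0, 0, -0.3])

```text
clock: 32.98
position: [0.5213, 0.0705, 0.0085]
ee_rot: [0.521, 0.479, 0.522, -0.476]
contact_force: [-0.4, 1.9, 4.5]
width: 0.0421
```

>>> carry_out(deltas=[0, 0, 0, 0, 0, 0, 0.1, 0, 0, 0, 0, 0, 0, 0.32, 0, 0, 0, 0, 0, 0, 0.32, -0.4, 0, 0, 0, 0, 0, 0.32, -0.8, 0, 0, 0, 0, 0, 0.32, -0.5, 0, 0, 0, 0, 0, 0.32, 0, 0, 0, 0, 0, 0, 0.32])

```text
clock: 33.85
position: [0.5227, 0.0698, 0.1123]
ee_rot: [0.523, 0.48, 0.52, -0.475]
contact_force: [-0.2, 0.3, -0.2]
width: 0.0565
```

```bash
python3 -c "
from plan import *
c=Cam('side');c.crop('pics/e8.png',250,400,120,250,5)
plan((.415+.002,.360+.0025,.1),np.radians(42+90),n=None)
"
```

```text
pos [0.5212 0.0698 0.1106] jaw 5.077178815777162 q [-0.0015  0.2764  1.7654  0.0035  1.0961 -0.0917] F [-0.6219 -1.052   0.6917] w 0.05656283034307023 t 33.9
n 14 row [0.013, -0.242, -0.297, 0.948, -0.004, -0.002] tot deg [53.0774 -0.251  -0.1392]
```

View pics/e8.png

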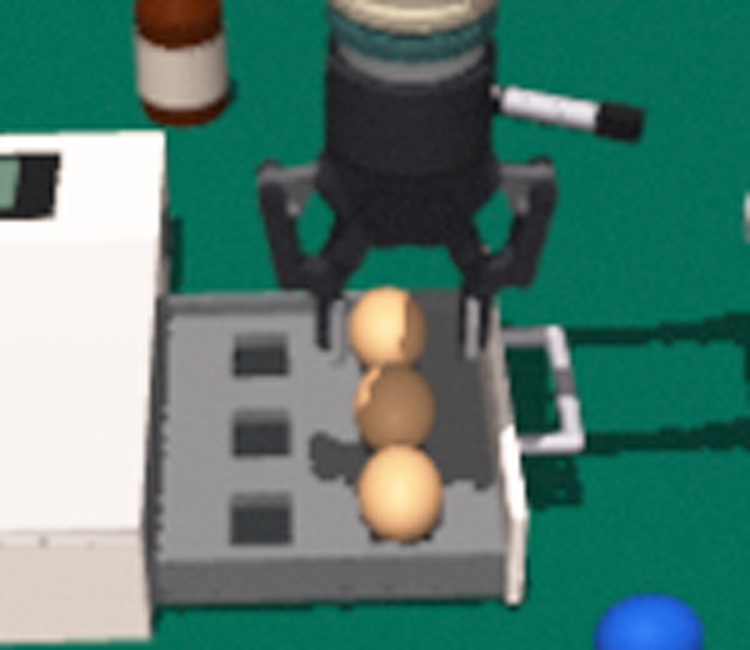

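>>> carry_out(deltas=[0.01, -0.24, -0.3, 0.95, 0, 0, 0.45, 0.01, -0.24, -0.3, 0.95, 0, 0, 0.45, 0.01, -0.24, -0.3, 0.95, 0, 0, 0.45, 0.01, -0.24, -0.3, 0.95, 0, 0, 0.45, 0.01, -0.24, -0.3, 0.95, 0, 0, 0.45, 0.01, -0.24, -0.3, 0.95, 0, 0, 0.45, 0.01, -0.24, -0.3, 0.95, 0, 0, 0.45, 0.01, -0.24, -0.3, 0.95, 0, 0, 0.45, 0.01, -0.24, -0.3, 0.95, 0, 0, 0.45, 0.01, -0.24, -0.3, 0.95, 0, 0, 0.45])

```text
clock: 35.15
position: [0.4177, 0.2723, 0.1025]
ee_rot: [-0.336, -0.621, -0.338, 0.622]
contact_force: [0.3, -0.8, 0.3]
width: 0.062
```

>>> carry_out(deltas=[0.01, -0.24, -0.3, 0.95, 0, 0, 0.45, 0.01, -0.24, -0.3, 0.95, 0, 0, 0.45, 0.01, -0.24, -0.3, 0.95, 0, 0, 0.45, 0.01, -0.24, -0.3, 0.95, 0, 0, 0.45, 0, 0, 0, 0, 0, 0, 0.45, 0, 0, 0, 0, 0, 0, 0.45])

```text
clock: 35.9
position: [0.4182, 0.363, 0.101]
ee_rot: [-0.253, -0.66, -0.253, 0.66]
contact_force: [-0.4, 0.2, 0.6]
width: 0.062
```

```bash
python3 -c "
from plan import *
plan((.415+.002,.360+.002,-.008),np.radians(132),n=1)
"
```

```text
pos [0.4182 0.363  0.101 ] jaw -48.071351108909276 q [0.5884 0.3262 1.7165 0.0013 1.099  1.4268] F [-0.3974  0.1765  0.6447] w 0.06198001319045983 t 35.9
n 1 row [1.816, 0.001, 0.026, -0.018, -0.0, 0.017] tot deg [-0.0714 -0.0006  0.0678]
```

>>> carry_out(deltas=[0.5, 0, 0.02, 0, 0, 0, 0.45, 0.6, 0, 0, 0, 0, 0, 0.45, 0.4, 0, 0, 0, 0, 0, 0.45, 0.2, 0, 0, 0, 0, 0, 0.45, 0.13, 0, 0, 0, 0, 0, 0.45, 0, 0, 0, 0, 0, 0, 0.45, 0, 0, 0, 0, 0, 0, -0.3, 0, 0, 0, 0, 0, 0, -0.3, 0, 0, 0, 0, 0, 0, -0.3])

```text
clock: 37.02
position: [0.4192, 0.3641, -0.0066]
ee_rot: [0.252, 0.662, 0.254, -0.659]
contact_force: [-0.3, -0.3, 4.1]
width: 0.0429
```

>>> carry_out(deltas=[-0.2, 0, 0, 0, 0, 0, -0.3, -0.5, 0, 0, 0, 0, 0, -0.3, -0.5, 0, 0, 0, 0, 0, -0.3, -0.3, 0, 0, 0, 0, 0, -0.3, 0, 0, 0, 0, 0, 0, -0.3])

```text
clock: 37.65
position: [0.4192, 0.3642, 0.0843]
ee_rot: [0.252, 0.663, 0.254, -0.658]
contact_force: [-0.6, -0.0, -1.3]
width: 0.0424
```

```bash
python3 -c "
from plan import *
plan(inc(-.058,.068,.085)+[.001,.001,0],T)
c=Cam('side');c.crop('pics/e9.png',250,440,170,340,4)
"
```

```text
pos [0.4192 0.3642 0.0843] jaw -48.11847386353433 q [0.5887 0.341  1.7415 0.0021 1.0521 1.4275] F [-0.5976 -0.0442 -1.3132] w 0.04238000407599457 t 37.65
n 14 row [-0.002, 0.339, 0.243, -0.951, -0.007, -0.003] tot deg [-53.2684  -0.3976  -0.146 ]
```

View pics/e9.png

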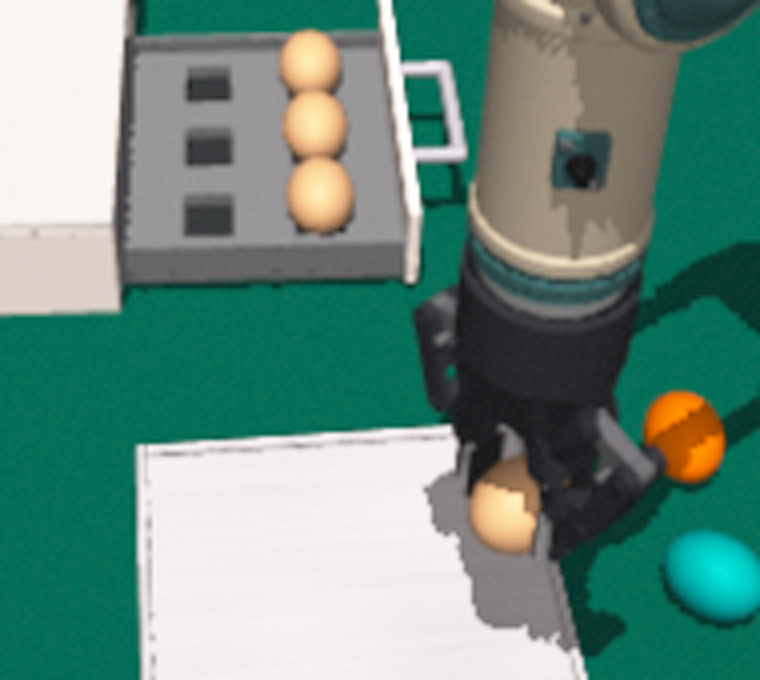

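>>> carry_out(deltas=[0, 0.34, 0.24, -0.95, 0, 0, -0.3, 0, 0.34, 0.24, -0.95, 0, 0, -0.3, 0, 0.34, 0.24, -0.95, 0, 0, -0.3, 0, 0.34, 0.24, -0.95, 0, 0, -0.3, 0, 0.34, 0.24, -0.95, 0, 0, -0.3, 0, 0.34, 0.24, -0.95, 0, 0, -0.3, 0, 0.34, 0.24, -0.95, 0, 0, -0.3, 0, 0.34, 0.24, -0.95, 0, 0, -0.3, 0, 0.34, 0.24, -0.95, 0, 0, -0.3, 0, 0.34, 0.24, -0.95, 0, 0, -0.3])

```text
clock: 38.95
position: [0.5163, 0.1382, 0.0806]
ee_rot: [0.453, 0.542, 0.456, -0.541]
contact_force: [-0.4, 0.6, -0.7]
width: 0.0422
```

>>> carry_out(deltas=[0, 0.34, 0.24, -0.95, 0, 0, -0.3, 0, 0.34, 0.24, -0.95, 0, 0, -0.3, 0, 0.34, 0.24, -0.95, 0, 0, -0.3, 0, 0.34, 0.24, -0.95, 0, 0, -0.3, 0, 0, 0, 0, 0, 0, -0.3, 0, 0, 0, 0, 0, 0, -0.3])

```text
clock: 39.7
position: [0.5921, 0.0759, 0.0808]
ee_rot: [0.52, 0.478, 0.523, -0.477]
contact_force: [-0.8, -0.4, -0.4]
width: 0.0423
```

```bash
python3 -c "
from plan import *
plan(inc(-.058,.068,.012)+[.001,.001,0],T,n=1)
"
```

```text
pos [0.5921 0.0759 0.0808] jaw 5.019696196354079 q [ 0.0086  0.4042  1.6462  0.0041  1.0928 -0.0809] F [-0.8395 -0.4192 -0.4224] w 0.042332098251148746 t 39.7
n 1 row [1.146, 0.011, 0.033, -0.033, -0.053, 0.019] tot deg [-0.1304 -0.2132  0.0751]
```

>>> carry_out(deltas=[0.3, 0.01, 0.03, 0, 0, 0, -0.3, 0.4, 0, 0, 0, 0, 0, -0.3, 0.25, 0, 0, 0, 0, 0, -0.3, 0.15, 0, 0, 0, 0, 0, -0.3, 0.03, 0, 0, 0, 0, 0, -0.3, 0, 0, 0, 0, 0, 0, -0.3])

```text
clock: 40.45
position: [0.5951, 0.074, 0.0145]
ee_rot: [0.522, 0.479, 0.522, -0.476]
contact_force: [0.4, -0.3, -1.2]
width: 0.0426
```

```bash
python3 -c "
from plan import *
plan(inc(-.058,.068,.009)+[.001,.001,0],T,n=1)
c=Cam('side')
im=c.c[:,:,::-1].copy()
for dx,dy,dz in [(0,.0275,0),(0,0,.022),(-.022,0,0),(.022,0,0),(0,.019,-.016),(0,-.0275,0)]:
  u=c.pix(inc(-.058+dx,.068+dy,.0465+dz)); cv2.circle(im,tuple(int(round(x*4)) for x in u),2,(255,0,255),-1,shift=2)
c.c=im[:,:,::-1]
c.crop('pics/e10.png',260,360,160,240,8)
"
```

```text
pos [0.5951 0.074  0.0145] jaw 5.075698527907728 q [ 0.0057  0.4753  1.7198  0.0039  0.9439 -0.0852] F [ 0.4361 -0.2739 -1.2005] w 0.042565117131608994 t 40.45
n 1 row [0.091, -0.038, -0.007, -0.019, -0.042, -0.041] tot deg [-0.0741 -0.1675 -0.1644]
```

View pics/e10.png

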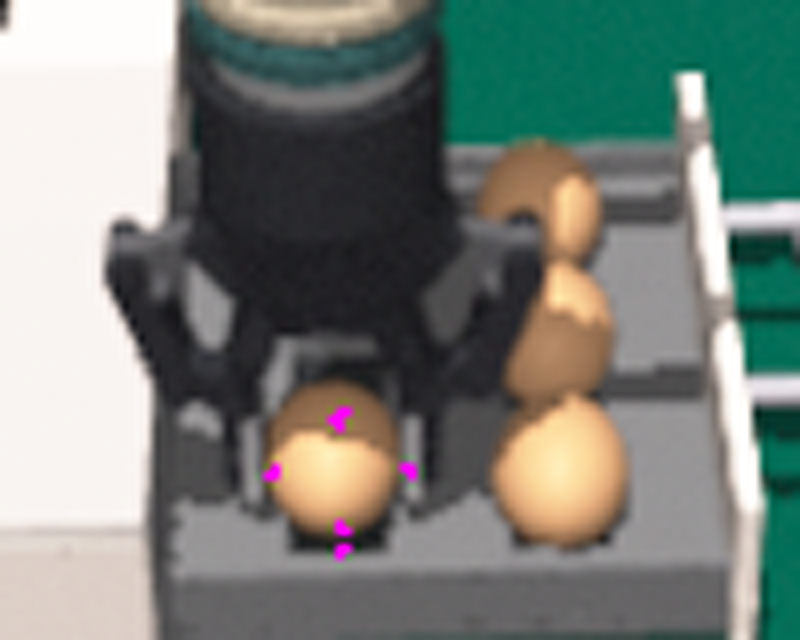

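>>> carry_out(deltas=[0.04, -0.035, -0.03, 0, 0, 0, -0.3, 0.05, 0, 0, 0, 0, 0, -0.3, 0.02, 0, 0, 0, 0, 0, -0.3, 0, 0, 0, 0, 0, 0, -0.3])

```text
clock: 41.0
position: [0.5931, 0.0763, 0.0091]
ee_rot: [0.521, 0.479, 0.522, -0.476]
contact_force: [-1.5, 1.5, 9.0]
width: 0.0424
```

>>> carry_out(deltas=[0, 0, 0, 0, 0, 0, 0.1, 0, 0, 0, 0, 0, 0, 0.25, 0, 0, 0, 0, 0, 0, 0.25, -0.4, 0, 0, 0, 0, 0, 0.25, -0.8, 0, 0, 0, 0, 0, 0.25, -0.6, 0, 0, 0, 0, 0, 0.25, 0, 0, 0, 0, 0, 0, 0.25])

```text
clock: 41.88
position: [0.5947, 0.0752, 0.1186]
ee_rot: [0.523, 0.48, 0.52, -0.475]
contact_force: [-0.2, -0.1, -0.8]
width: 0.0536
```

```bash
python3 -c "
from plan import *
c=Cam('side');c.crop('pics/e11.png',190,400,100,260,3.8)
plan(inc(-.27,0.0,.12)+[.001,.001,0],T,n=None)
"
```

```text
pos [0.593  0.0752 0.1165] jaw 5.0738771860166105 q [ 0.0077  0.3704  1.6021  0.0034  1.1648 -0.0822] F [-0.6791  0.2554 -0.9095] w 0.053302909108590146 t 41.925
n 5 row [-0.014, -0.707, 0.23, -0.004, -0.008, -0.013] tot deg [-0.0758 -0.1562 -0.2615]
```

View pics/e11.png

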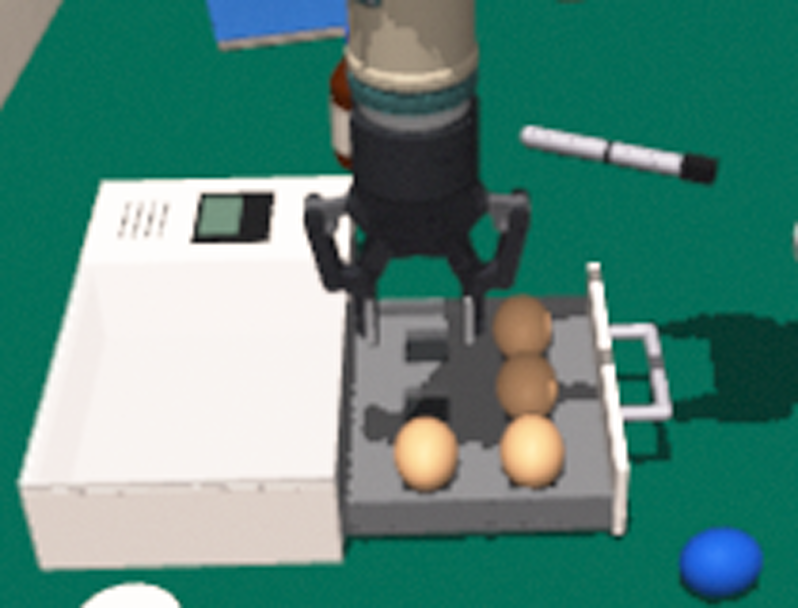

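>>> carry_out(deltas=[-0.3, -0.6, 0.2, 0, 0, 0, -1, 0, -0.73, 0.23, 0, 0, 0, -1, 0, -0.73, 0.23, 0, 0, 0, -1, 0, -0.73, 0.23, 0, 0, 0, -1, 0, -0.73, 0.26, 0, 0, 0, -1, 0, 0, 0, 0, 0, 0, -1, 0.6, 0, 0, 0, 0, 0, -1, 0.6, 0, 0, 0, 0, 0, -1, 0.5, 0, 0, 0, 0, 0, -1, 0.2, 0, 0, 0, 0, 0, -1])

```text
clock: 43.18
position: [0.387, -0.0113, 0.0167]
ee_rot: [0.52, 0.478, 0.523, -0.477]
contact_force: [1.5, 0.2, -0.1]
width: -0.0002
```

```bash
python3 -c "
from plan import *
c=Cam('side');c.crop('pics/d1.png',250,440,150,290,4)
c=Cam('top');c.crop('pics/d1t.png',190,400,110,270,3.8)
plan(inc(-.25,0.0,.02)+[.001,.001,0],T,n=1)
"
```

```text
pos [ 0.3874 -0.0115  0.0175] jaw 5.08636984404168 q [-0.2133  0.2177  2.1647  0.0051  0.7617 -0.3058] F [-0.0705  0.5076  0.4965] w -0.000291375982399173 t 43.275
n 1 row [-0.042, 0.338, 0.017, -0.016, -0.059, 0.02] tot deg [-0.0638 -0.2355  0.0803]
```

View pics/d1.png

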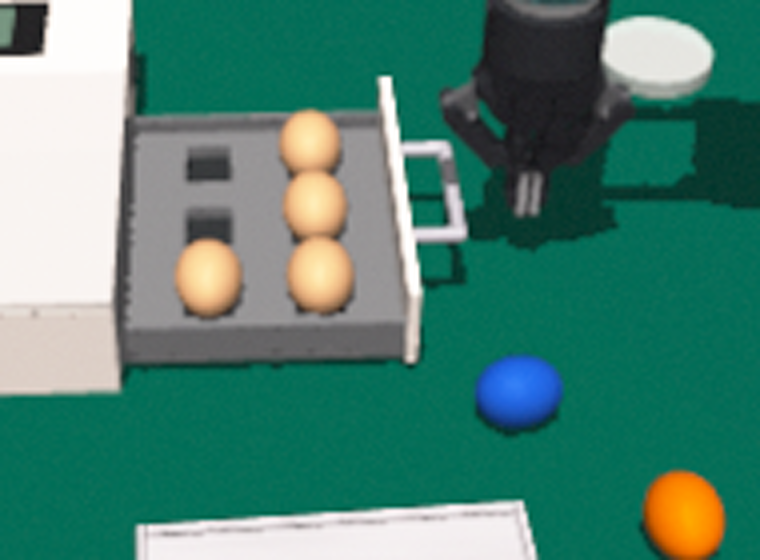

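View pics/d1t.png

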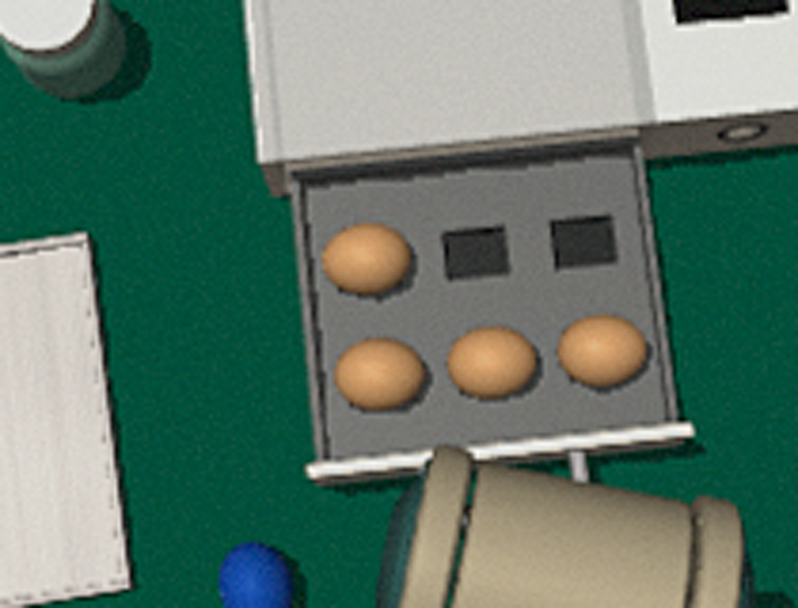

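>>> carry_out(deltas=[0, 0.2, 0.01, 0, 0, 0, -1, 0, 0.1, 0.01, 0, 0, 0, -1, 0, 0.06, 0, 0, 0, 0, -1, 0, 0.05, 0, 0, 0, 0, -1, 0, 0.05, 0, 0, 0, 0, -1, 0, 0.06, 0, 0, 0, 0, -1, 0, 0.08, 0, 0, 0, 0, -1, 0, 0.1, 0, 0, 0, 0, -1, 0, 0.12, 0, 0, 0, 0, -1, 0, 0.12, 0, 0, 0, 0, -1])

```text
clock: 44.52
position: [0.4447, -0.0079, 0.0187]
ee_rot: [0.521, 0.479, 0.522, -0.476]
contact_force: [-2.3, 0.7, 0.2]
width: -0.0
```

>>> carry_out(deltas=[0, 0.13, 0, 0, 0, 0, -1, 0, 0.13, 0, 0, 0, 0, -1, 0, 0.13, 0, 0, 0, 0, -1, 0, 0.13, 0, 0, 0, 0, -1, 0, 0.13, 0, 0, 0, 0, -1, 0, 0.13, 0, 0, 0, 0, -1, 0, 0.13, 0, 0, 0, 0, -1, 0, 0.13, 0, 0, 0, 0, -1, 0, 0.13, 0, 0, 0, 0, -1, 0, 0.13, 0, 0, 0, 0, -1])

```text
clock: 45.78
position: [0.5226, -0.0012, 0.019]
ee_rot: [0.521, 0.479, 0.522, -0.476]
contact_force: [-2.5, 0.8, -2.5]
width: 0.0002
```

```bash
python3 -c "
from plan import *
c=Cam('side');c.crop('pics/d2.png',190,400,100,260,3.8)
plan(inc(-.06,0.0,.02)+[.001,.001,0],T,n=1)
"
```

```text
pos [ 0.5246 -0.0013  0.0193] jaw 5.075037630500544 q [-0.1378  0.3787  1.885   0.0045  0.8737 -0.2292] F [-0.451   1.3201 -0.1715] w -0.0002794087346403925 t 45.825
n 1 row [-0.006, 1.212, -0.02, -0.019, -0.034, -0.069] tot deg [-0.0746 -0.1371 -0.2768]
```

View pics/d2.png

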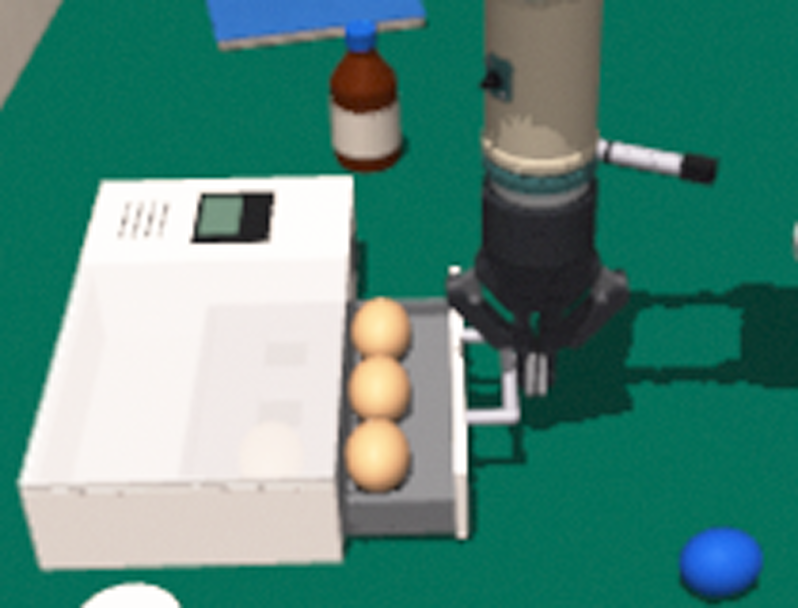

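>>> carry_out(deltas=[0, 0.1, 0, 0, 0, 0, -1, 0, 0.13, 0, 0, 0, 0, -1, 0, 0.13, 0, 0, 0, 0, -1, 0, 0.13, 0, 0, 0, 0, -1, 0, 0.13, 0, 0, 0, 0, -1, 0, 0.13, 0, 0, 0, 0, -1, 0, 0.13, 0, 0, 0, 0, -1, 0, 0.1, 0, 0, 0, 0, -1, 0, 0.06, 0, 0, 0, 0, -1, 0, 0, 0, 0, 0, 0, -1])

```text
clock: 47.08
position: [0.5852, 0.0046, 0.0192]
ee_rot: [0.522, 0.479, 0.522, -0.476]
contact_force: [-0.3, 0.5, -0.1]
width: 0.0004
```

>>> carry_out(deltas=[0, 0.05, 0, 0, 0, 0, -1, 0, 0.05, 0, 0, 0, 0, -1, 0, 0.05, 0, 0, 0, 0, -1, 0, 0, 0, 0, 0, 0, -1])

```text
clock: 47.58
position: [0.5938, 0.0054, 0.0192]
ee_rot: [0.521, 0.479, 0.522, -0.476]
contact_force: [-0.5, 0.4, -0.5]
width: -0.0001
```

```bash
python3 -c "
from plan import *
c=Cam('side');c.crop('pics/d3.png',190,400,100,260,3.8)
plan(inc(-.06,0.0,.02)+[.001,.001,0],T,n=1)
"
```

```text
pos [0.5938 0.0053 0.0192] jaw 5.071813466165148 q [-0.1106  0.4629  1.7282  0.0045  0.9482 -0.2018] F [ 0.5147  0.1548 -0.8462] w 2.482306822738561e-05 t 47.625
n 1 row [-0.013, 0.053, -0.012, -0.019, -0.045, -0.042] tot deg [-0.0779 -0.1794 -0.1675]
```

View pics/d3.png

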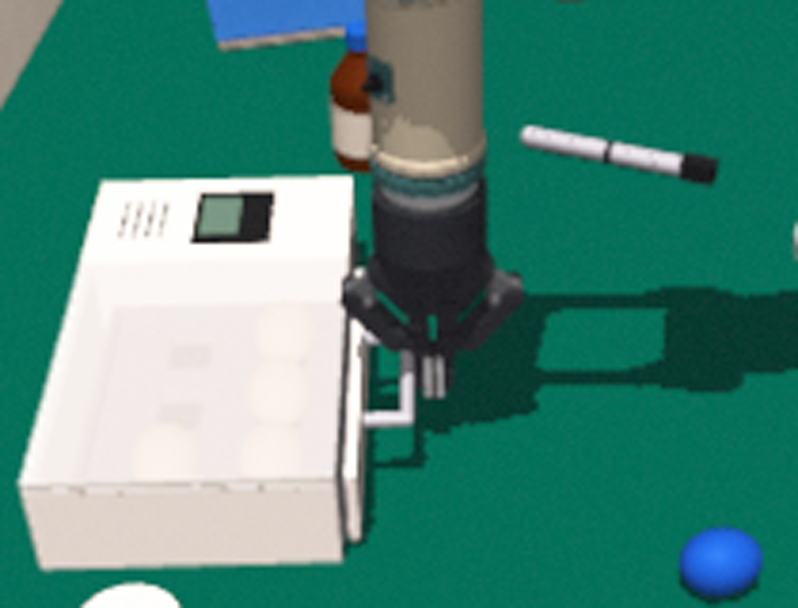

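>>> carry_out(deltas=[0, 0.05, 0, 0, 0, 0, -1, 0, 0.05, 0, 0, 0, 0, -1, 0, 0, 0, 0, 0, 0, -1])

```text
clock: 48.0
position: [0.599, 0.0057, 0.0192]
ee_rot: [0.521, 0.478, 0.522, -0.476]
contact_force: [-2.8, 0.4, 1.0]
width: -0.0002
```

>>> carry_out(deltas=[0, 0.05, 0, 0, 0, 0, -1, 0, 0, 0, 0, 0, 0, -1])

```text
clock: 48.25
position: [0.599, 0.0057, 0.0191]
ee_rot: [0.52, 0.477, 0.524, -0.478]
contact_force: [-7.4, -1.6, 6.2]
width: 0.0001
```

>>> carry_out(deltas=[0, 0.05, 0, 0, 0, 0, -1, 0, 0, 0, 0, 0, 0, -1])

```text
clock: 48.5
position: [0.5989, 0.0058, 0.019]
ee_rot: [0.519, 0.475, 0.525, -0.479]
contact_force: [-14.4, -2.5, 10.6]
width: -0.0001
```

>>> carry_out(deltas=[0, -0.2, 0, 0, 0, 0, -1, 0, -0.3, 0, 0, 0, 0, -1, -0.6, -0.3, 0, 0, 0, 0, -1, -0.8, -0.3, 0, 0, 0, 0, -1, -0.7, -0.3, 0, 0, 0, 0, -1, 0, -0.3, 0, 0, 0, 0, -1, 0, 0, 0, 0, 0, 0, -1])

```text
clock: 49.38
position: [0.5024, -0.0032, 0.1448]
ee_rot: [0.521, 0.479, 0.522, -0.476]
contact_force: [-0.1, -0.3, -1.0]
width: -0.0001
```

```bash
python3 -c "
from plan import *
c=Cam('side');c.crop('pics/d4.png',190,400,100,260,3.8)
P=c.cloud()
c=Cam('top');c.crop('pics/d4t.png',240,500,50,280,2.6)
c.crop('pics/p1.png',440,500,180,290,5)
s=readout.get_state();print(s['position'])
"
```

```text
[ 0.5034 -0.0032  0.144 ]
```

View pics/d4.png

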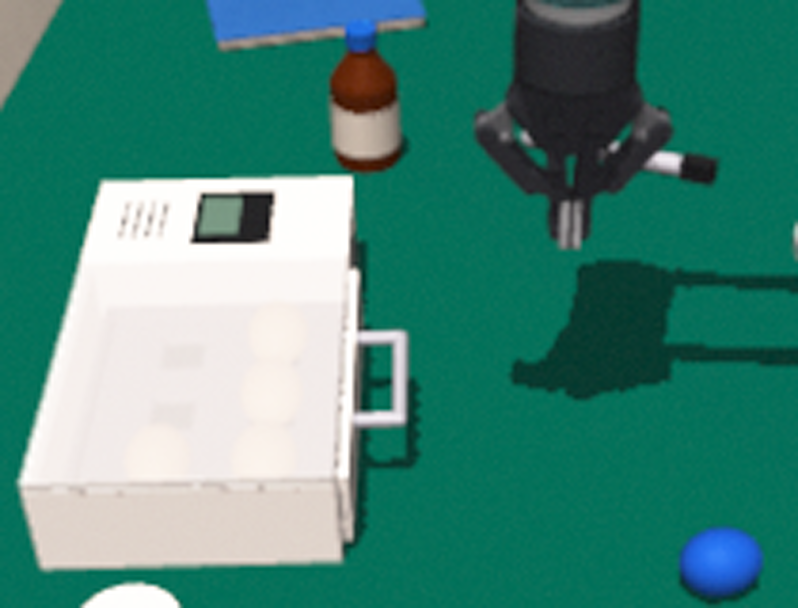

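View pics/d4t.png

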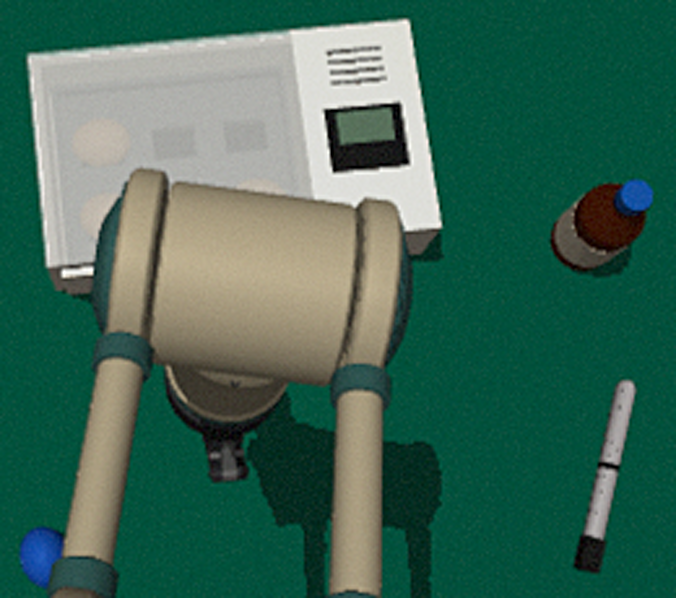

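View pics/p1.png

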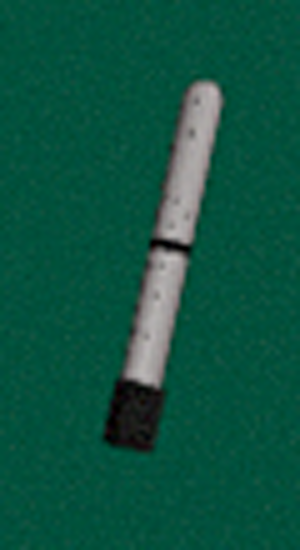

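```bash
cat > probe.py <<'E'
from plan import *
def probe(n,x0=.3,x1=.65,y0=-.55,y1=-.22,zmin=.005,h=.009):
    c=Cam(n); P=c.cloud()
    r=(P[...,0]>x0)&(P[...,0]<x1)&(P[...,1]<y1)&(P[...,1]>y0)&(P[...,2]>zmin)&(P[...,2]<.06)
    g=c.c.astype(int); notg=~((g[...,1]>g[...,0]+25)&(g[...,1]>g[...,2]+10))
    m=cv2.morphologyEx((r&notg).astype(np.uint8),cv2.MORPH_OPEN,np.ones((2,2)))
    k,l,st,_=cv2.connectedComponentsWithStats(m); i=1+st[1:,4].argmax(); 
    v,u=np.nonzero(l==i); rect=cv2.minAreaRect(np.stack([u,v],1).astype(np.float32))
    p=P[l==i]; xy=p[:,:2]; mean=xy.mean(0); w=np.linalg.svd(xy-mean,full_matrices=False)[2][0]; w=w*np.sign(w[0])
    t=(xy-mean)@w
    print(n,st[i],rect,'dir deg',np.degrees(np.arctan2(w[1],w[0])),'ends',mean+w*np.percentile(t,.5),mean+w*np.percentile(t,99.5),'len',np.ptp(t),'zmax',np.percentile(p[:,2],97))
    dk=(l==i)&(g.sum(-1)<150); 
    t2=(P[dk][:,:2]-mean)@w; print('dark t', np.histogram(t2,bins=20), 'mean',mean)
    return c
if __name__=="__main__":
    probe("top"); probe("side")
E
python3 probe.py
```

```text
top [463 198  23  73 594] ((473.9346008300781, 233.78359985351562), (9.034257888793945, 74.14216613769531), 11.481990814208984) dir deg -22.997876088048876 ends [ 0.3763 -0.3352] [ 0.5381 -0.4039] len 0.320835230865263 zmax 0.019861220614908505
dark t (array([ 1,  0,  0,  0,  0,  0,  0,  0, 22, 58, 37,  7,  8,  6, 16,  7,  6,
        6,  7,  8]), array([-0.2222, -0.2064, -0.1905, -0.1747, -0.1588, -0.143 , -0.1271,
       -0.1113, -0.0954, -0.0796, -0.0637, -0.0479, -0.032 , -0.0162,
       -0.0003,  0.0155,  0.0314,  0.0472,  0.0631,  0.0789,  0.0947])) mean [ 0.4532 -0.3679]
side [362 141  18   8  91] ((370.5882568359375, 143.64707946777344), (16.97749137878418, 5.820855140686035), 14.03624439239502) dir deg -15.13101192172614 ends [ 0.3724 -0.3388] [ 0.4269 -0.3535] len 0.057674702110598275 zmax 0.02079389565576738
dark t (array([4, 2, 3, 4, 1, 3, 4, 1, 4, 2, 4, 1, 4, 2, 1, 5, 0, 2, 3, 2]), array([-0.0234, -0.0219, -0.0204, -0.0189, -0.0174, -0.0159, -0.0143,
       -0.0128, -0.0113, -0.0098, -0.0083, -0.0068, -0.0053, -0.0038,
       -0.0023, -0.0008,  0.0008,  0.0023,  0.0038,  0.0053,  0.0068])) mean [ 0.3962 -0.3452]
```

```bash
python3 -c "
from plan import *
c=Cam('top')
for h in(.009,.012):
  a=c.plane(481.3,196.6,h);b=c.plane(466.4,270,h);m=c.plane(475.7,229,h)
  d=a-b;print(a,b,np.linalg.norm(d),np.degrees(np.arctan2(d[1],d[0])),np.linalg.norm(a-m))
d=d/np.linalg.norm(d)
c.crop('pics/p2.png',455,495,185,225,16);c.crop('pics/p3.png',450,490,240,280,16)
g=b+d*.06   # balance: origin-30 => 60 from cap end
print(g)
plan(g+[.002,.002,.12],np.arctan2(d[1],d[0])+np.pi/2)
"
```

```text
[ 0.5456 -0.3978  0.009 ] [ 0.3713 -0.3457  0.009 ] 0.18193479184397737 -16.62302913660464 0.08119856117124191
[ 0.5451 -0.3964  0.012 ] [ 0.3713 -0.3445  0.012 ] 0.18136537622605764 -16.62302913660464 0.08094442765222169
[ 0.4288 -0.3617  0.012 ]
pos [ 0.5037 -0.0032  0.1439] jaw 5.077351864355968 q [-0.1472  0.2164  1.7578  0.0038  1.1677 -0.2373] F [-0.5811 -0.6547  0.655 ] w -4.70339637853607e-05 t 49.625
n 18 row [0.01, -0.269, 0.235, -0.949, -0.002, -0.002] tot deg [-68.2995  -0.1517  -0.1473]
```

View pics/p2.png

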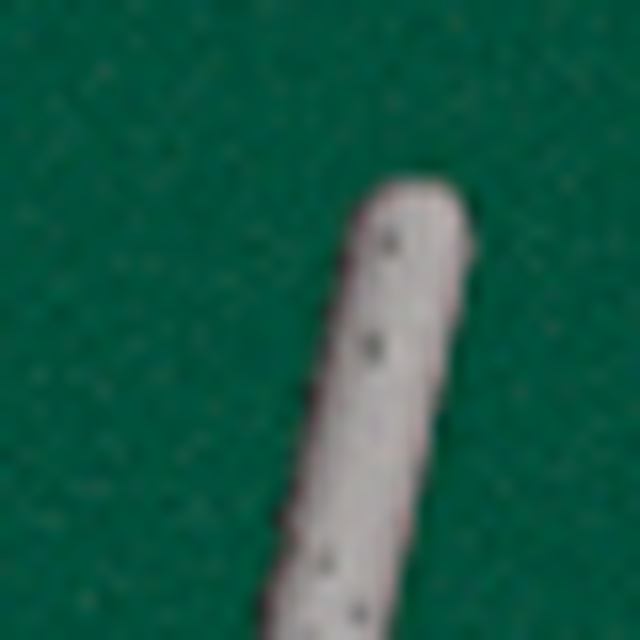

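View pics/p3.png

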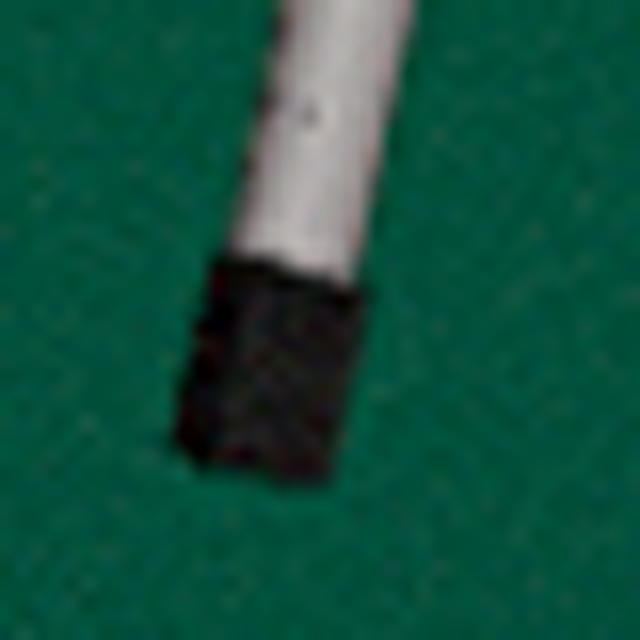

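>>> carry_out(deltas=[0, -0.27, 0.235, -0.95, 0, 0, -0.2, 0, -0.27, 0.235, -0.95, 0, 0, -0.2, 0, -0.27, 0.235, -0.95, 0, 0, -0.2, 0, -0.27, 0.235, -0.95, 0, 0, -0.2, 0, -0.27, 0.235, -0.95, 0, 0, -0.2, 0, -0.27, 0.235, -0.95, 0, 0, -0.2, 0, -0.27, 0.235, -0.95, 0, 0, -0.2, 0, -0.27, 0.235, -0.95, 0, 0, -0.2, 0, -0.27, 0.235, -0.95, 0, 0, -0.2, 0, -0.27, 0.235, -0.95, 0, 0, -0.2])

```text
clock: 50.88
position: [0.4085, -0.1923, 0.1436]
ee_rot: [0.649, 0.282, 0.649, -0.279]
contact_force: [1.0, 0.1, 0.5]
width: 0.0343
```

>>> carry_out(deltas=[0, -0.27, 0.235, -0.95, 0, 0, -0.2, 0, -0.27, 0.235, -0.95, 0, 0, -0.2, 0, -0.27, 0.235, -0.95, 0, 0, -0.2, 0, -0.27, 0.235, -0.95, 0, 0, -0.2, 0, -0.27, 0.235, -0.95, 0, 0, -0.2, 0, -0.27, 0.235, -0.95, 0, 0, -0.2, 0, -0.27, 0.235, -0.95, 0, 0, -0.2, 0, -0.27, 0.235, -0.95, 0, 0, -0.2, 0, 0, 0, 0, 0, 0, -0.2, 0, 0, 0, 0, 0, 0, -0.2])

```text
clock: 52.12
position: [0.4299, -0.359, 0.143]
ee_rot: [0.7, 0.104, 0.7, -0.1]
contact_force: [-0.1, -0.0, 0.5]
width: 0.034
```

```bash
python3 -c "
from plan import *
plan(np.array([.4288+.002,-.3625+.002,-.020]),np.radians(73.4),n=1)
c=Cam('side');c.crop('pics/p4.png',310,430,80,180,6)
c=Cam('top');c.crop('pics/p4t.png',420,520,180,290,5)
"
```

```text
pos [ 0.4299 -0.359   0.143 ] jaw 73.42257298439651 q [-0.8226  0.2999  1.6403  0.004   1.205  -2.1055] F [-0.103  -0.0009  0.4572] w 0.03396729653045582 t 52.125
n 1 row [2.716, -0.033, 0.025, 0.006, -0.016, -0.072] tot deg [ 0.0227 -0.0654 -0.2867]
```

View pics/p4.png

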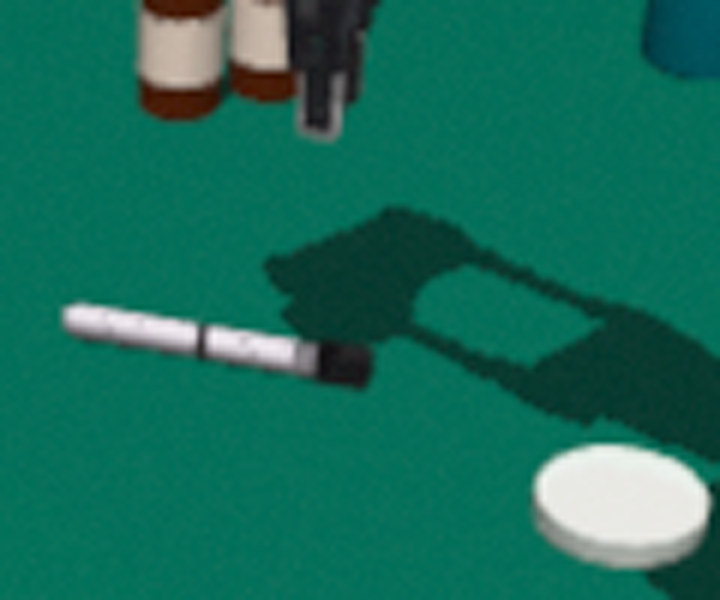

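View pics/p4t.png

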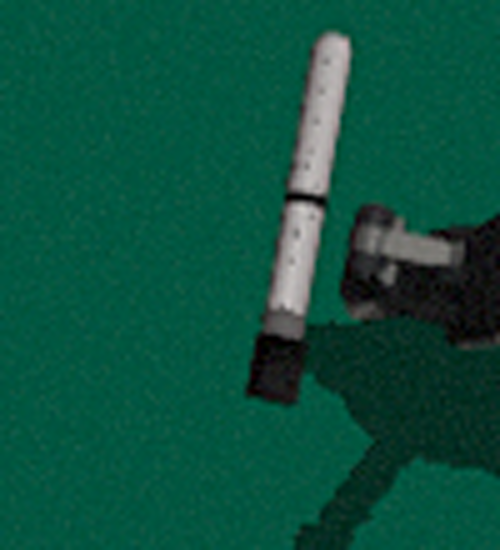

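```bash
cat > pm.py <<'E'
from plan import *
def ends(c,tip,cap,ring,h=.011):
    a=c.plane(*tip,h);b=c.plane(*cap,h);m=c.plane(*ring,h);d=a-b
    print(a,b,np.linalg.norm(d),np.degrees(np.arctan2(d[1],d[0])),'ring',m,np.linalg.norm(a-m)); return a,b,d/np.linalg.norm(d)
E
python3 -c "
from pm import *
c=Cam('top');a,b,d=ends(c,(486.6,186.6),(474.3,260.2),(481.2,219.5))
g=b+d*.06;print(g)
c=Cam('side');ends(c,(320.3,133.2),(372,141.2),(343.8,136.8))
g[2]=.05
plan(g+[.002,.002,0],np.arctan2(d[1],d[0])+np.pi/2)
"
```

```text
[ 0.5697 -0.4123  0.011 ] [ 0.3936 -0.3657  0.011 ] 0.18222868818532445 -14.795460130199036 ring [ 0.4895 -0.3913  0.011 ] 0.08289894335473066
[ 0.4516 -0.3811  0.011 ]
[ 0.5707 -0.4074  0.011 ] [ 0.3927 -0.3638  0.011 ] 0.18318239872867406 -13.764124122095104 ring [ 0.4885 -0.3875  0.011 ] 0.08456580354378423
pos [ 0.4301 -0.3591  0.1438] jaw 73.48688553621034 q [-0.8223  0.2984  1.6401  0.0037  1.2046 -2.1063] F [-0.3819 -0.0882 -1.0353] w 0.03446967915402268 t 52.325
n 2 row [0.782, -0.108, 0.234, -0.215, 0.004, -0.027] tot deg [-1.7177  0.0305 -0.2163]
```

>>> carry_out(deltas=[0.1, -0.1, 0.24, -0.2, 0, 0, 0, 0.4, -0.1, 0.24, -0.3, 0, 0, 0, 0.6, 0, 0, 0, 0, 0, 0, 0, 0, 0, 0, 0, 0, 0])

```text
clock: 52.82
position: [0.4536, -0.3777, 0.0748]
ee_rot: [0.7, 0.092, 0.703, -0.087]
contact_force: [0.6, 0.6, 0.1]
width: 0.0425
```

```bash
python3 -c "
from plan import *
plan((.4536,-.3785,-.019),np.radians(75.5),n=1)
c=Cam('side');c.crop('pics/p5.png',300,420,70,170,6)
"
```

```text
pos [ 0.4536 -0.3777  0.0748] jaw 75.49919806452927 q [-0.8145  0.4042  1.6636  0.0039  1.0815 -2.1341] F [0.5798 0.6063 0.1493] w 0.04250980873218946 t 52.825
n 1 row [1.563, -0.023, 0.01, 0.0, -0.067, -0.1] tot deg [ 0.0001 -0.2684 -0.4007]
```

View pics/p5.png

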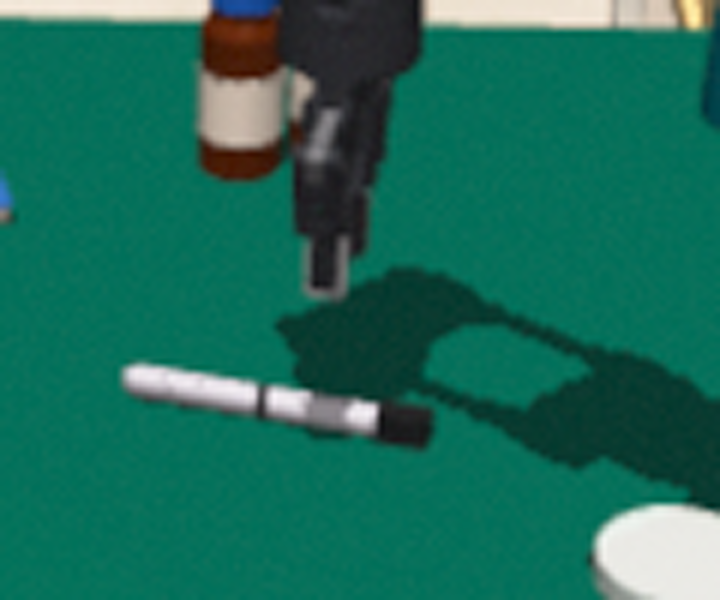

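>>> carry_out(deltas=[0.5, -0.02, 0.01, 0, 0, -0.1, 0, 0.5, 0, 0, 0, 0, 0, 0, 0.3, 0, 0, 0, 0, 0, 0, 0.2, 0, 0, 0, 0, 0, 0, 0, 0, 0, 0, 0, 0, 0])

```text
clock: 53.5
position: [0.4554, -0.381, -0.0119]
ee_rot: [0.702, 0.088, 0.701, -0.091]
contact_force: [-0.2, 0.5, -0.3]
width: 0.0429
```

```bash
python3 -c "
from plan import *
plan((.4536,-.3785,-.019),np.radians(75.5),n=1)
c=Cam('side');c.crop('pics/p6.png',300,420,70,170,6)
"
```

```text
pos [ 0.4554 -0.381  -0.0119] jaw 75.47911584945886 q [-0.8122  0.4999  1.7595 -0.0033  0.8791 -2.1275] F [-0.2286  0.5242 -0.3001] w 0.04294200398423596 t 53.5
n 1 row [0.118, 0.033, -0.039, -0.005, 0.018, 0.054] tot deg [-0.0207  0.0718  0.2151]
```

View pics/p6.png

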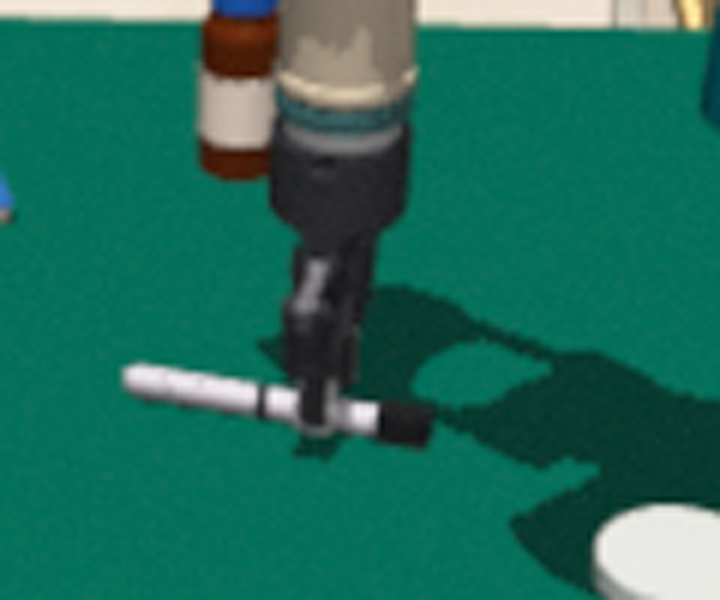

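>>> carry_out(deltas=[0.08, 0.03, -0.02, 0, 0, 0, 0, 0.04, 0, 0, 0, 0, 0, 0, 0, 0, 0, 0, 0, 0, 0, 0, 0, 0, 0, 0, 0, -0.9, 0, 0, 0, 0, 0, 0, -0.9, 0, 0, 0, 0, 0, 0, -0.9, 0, 0, 0, 0, 0, 0, -0.9], newtons=50)

```text
clock: 54.42
position: [0.4545, -0.3789, -0.0191]
ee_rot: [0.702, 0.088, 0.701, -0.091]
contact_force: [-0.1, -0.2, 4.4]
width: 0.0159
```

```bash
python3 -c "
from plan import *
plan((.4536,-.3785,-.019),np.radians(75.5),n=1)
"
```

```text
pos [ 0.4545 -0.3789 -0.0191] jaw 75.47531429150517 q [-0.8108  0.5065  1.7711 -0.0034  0.8607 -2.1259] F [-0.0955 -0.1573  4.4234] w 0.01590769503490865 t 54.425
n 1 row [-0.001, 0.003, -0.016, -0.006, 0.02, 0.056] tot deg [-0.0245  0.0804  0.2232]
```

>>> carry_out(deltas=[-0.2, 0, 0, 0, 0, 0, -0.9, -0.4, 0, 0, 0, 0, 0, -0.9, -0.3, 0, 0, 0, 0, 0, -0.9, 0, 0, 0, 0, 0, 0, -0.9])

```text
clock: 54.92
position: [0.4552, -0.3793, 0.0361]
ee_rot: [0.703, 0.087, 0.7, -0.091]
contact_force: [-1.0, -0.2, -1.2]
width: 0.016
```

```bash
python3 -c "
from plan import *
plan(inc(-.17,-.175,.03)+[.002,.002,0],T+np.pi/2)
c=Cam('side');c.crop('pics/p7.png',300,420,50,150,6)
"
```

```text
pos [ 0.4552 -0.3793  0.0361] jaw 75.47985961996453 q [-0.8104  0.4408  1.7156 -0.0029  0.9793 -2.1261] F [-1.0349 -0.2193 -1.2103] w 0.01600240504412969 t 54.925
n 5 row [0.018, 0.692, 0.084, -0.983, 0.008, 0.017] tot deg [-19.6695   0.1616   0.3328]
```

View pics/p7.png

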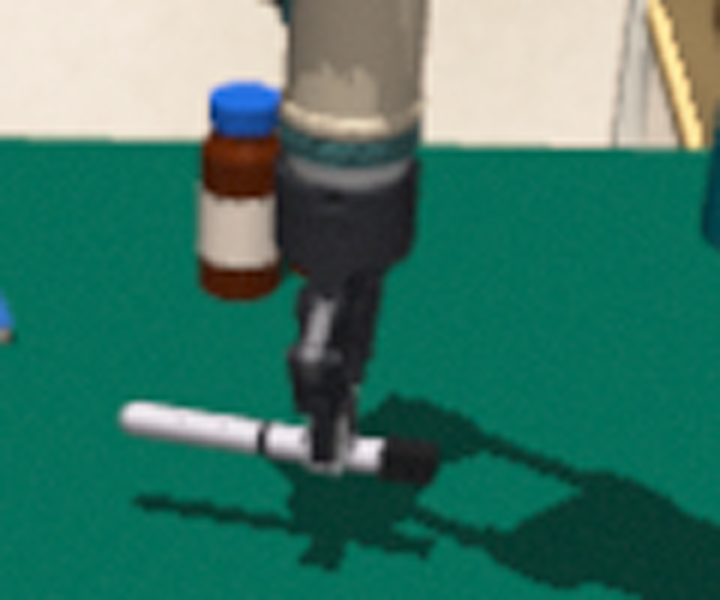

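>>> carry_out(deltas=[0.01, 0.5, 0.06, -0.7, 0, 0, -0.9, 0.01, 0.5, 0.06, -0.7, 0, 0, -0.9, 0.01, 0.5, 0.06, -0.7, 0, 0, -0.9, 0.01, 0.5, 0.06, -0.7, 0, 0, -0.9, 0.01, 0.5, 0.06, -0.7, 0, 0, -0.9, 0.01, 0.5, 0.06, -0.7, 0, 0, -0.9, 0.01, 0.46, 0.06, -0.7, 0, 0, -0.9, 0, 0, 0, 0, 0, 0, -0.9, 0, 0, 0, 0, 0, 0, -0.9])

```text
clock: 56.1
position: [0.5015, -0.1761, 0.0291]
ee_rot: [0.706, -0.033, 0.707, 0.03]
contact_force: [-1.0, -0.6, -1.4]
width: 0.0158
```

```bash
python3 -c "
from plan import *
plan(inc(-.16,-.175,.012)+[.002,.002,0],T+np.pi/2,n=1)
c=Cam('side');c.crop('pics/p8.png',260,380,100,200,6)
im=c.c[:,:,::-1].copy()
for h in(0,):
  for x in np.arange(-.22,.001,.02):
    u=c.pix(inc(x,-.175,.040)); print(x,u)
c=Cam('top');c.crop('pics/p8t.png',360,460,120,230,5)
for x in np.arange(-.24,.001,.04): print(x,c.pix(inc(x,-.175,.040)))
"
```

```text
pos [ 0.5015 -0.1761  0.0291] jaw 95.07612566424146 q [-0.4659  0.3763  1.8555 -0.0047  0.9087 -2.1223] F [-0.9882 -0.5871 -1.3841] w 0.015816984639009986 t 56.1
n 1 row [0.285, -0.015, 0.209, -0.018, -0.015, 0.054] tot deg [-0.074  -0.0593  0.2155]
-0.22 [355.3867 164.4001]
-0.2 [348.79   164.5511]
-0.18000000000000002 [342.1906 164.7021]
-0.16000000000000003 [335.5885 164.8533]
-0.14000000000000004 [328.9838 165.0044]
-0.12000000000000005 [322.3763 165.1557]
-0.10000000000000006 [315.7662 165.307 ]
-0.08000000000000007 [309.1534 165.4583]
-0.06000000000000008 [302.5379 165.6098]
-0.04000000000000009 [295.9198 165.7612]
-0.0200000000000001 [289.2989 165.9128]
-1.1102230246251565e-16 [282.6754 166.0644]
-0.24 [400.0405 244.5525]
-0.19999999999999998 [397.4796 227.224 ]
-0.15999999999999998 [394.9558 210.1475]
-0.11999999999999997 [392.4685 193.3173]
-0.07999999999999996 [390.0168 176.7282]
-0.03999999999999995 [387.6    160.3751]
5.551115123125783e-17 [385.2173 144.253 ]
```

View pics/p8.png

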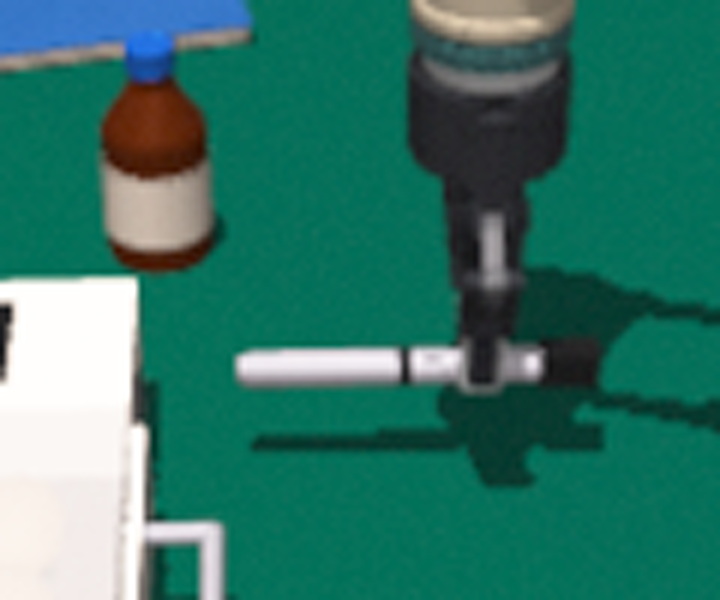

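View pics/p8t.png

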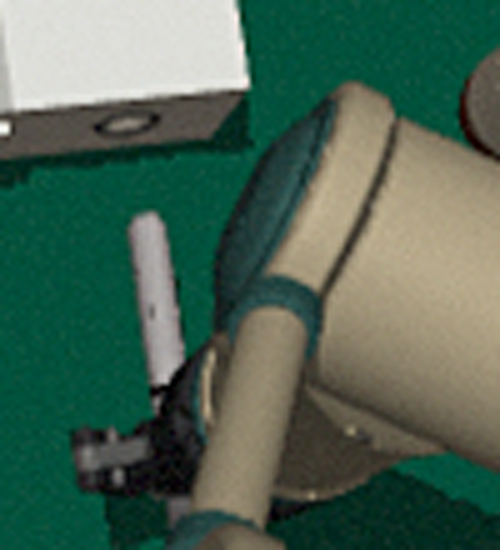

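>>> carry_out(deltas=[0.15, -0.01, 0, 0, 0, 0.05, -0.9, 0.13, 0, 0, 0, 0, 0, -0.9, 0, 0, 0, 0, 0, 0, -0.9, 0, 0, 0, 0, 0, 0, -0.9])

```text
clock: 56.7
position: [0.5017, -0.1764, 0.0127]
ee_rot: [0.706, -0.031, 0.707, 0.031]
contact_force: [0.6, -0.7, -1.2]
width: 0.0162
```

```bash
cat > axis.py <<'E'
from plan import *
from scipy.optimize import least_squares
def meas(side_cols, top_rows, show=False):
    obs=[]
    for n,rng in (("side",side_cols),("top",top_rows)):
        c=Cam(n); hsv=cv2.cvtColor(c.c,cv2.COLOR_RGB2HSV).astype(int)
        for k in rng:
            # predicted location
            xs=np.linspace(-.26,0,400); px=np.array([c.pix(inc(x,-.175,.04)) for x in xs])
            if n=="side":
                j=np.abs(px[:,0]-k).argmin(); ctr=px[j,1]; line=hsv[:,k]; 
            else:
                j=np.abs(px[:,1]-k).argmin(); ctr=px[j,0]; line=hsv[k]
            ok=(line[:,1]<60)&(line[:,2]>60); i0=int(round(ctr))
            lo=max(0,i0-14); idx=np.arange(lo,i0+15); s=ok[lo:i0+15]
            # longest run
            best=(0,0);st=None
            for q,b in enumerate(list(s)+[False]):
                if b and st is None: st=q
                if not b and st is not None:
                    if q-st>best[1]-best[0]: best=(st,q)
                    st=None
            a,b=best
            if b-a<4: continue
            # subpixel edges using saturation crossing
            S=line[:,1].astype(float)
            def cross(i_in,i_out):
                s0,s1=S[i_in],S[i_out]; th=90
                return i_in+(i_out-i_in)*np.clip((th-s0)/(s1-s0+1e-6),0,1)
            e0=cross(lo+a,lo+a-1);e1=cross(lo+b-1,lo+b)
            obs.append((c,n,k,(e0+e1)/2,e1-e0))
    def res(q):  # axis y,z at x=-.08 and slopes
        r=[]
        for c,n,k,v,w in obs:
            x0=-.08
            # find x giving pixel k
            f=lambda x:c.pix(inc(x,-.175+q[0]+q[2]*(x+.08),.04+q[1]+q[3]*(x+.08)))
            ia=0 if n=="side" else 1
            p0=f(-.2)[ia];p1=f(0.)[ia];x=-.2+.2*(k-p0)/(p1-p0)
            for _ in range(2):
                d=(f(x+.001)[ia]-f(x)[ia])/.001; x+=(k-f(x)[ia])/d
            r.append(f(x)[1-ia]-v)
        return r
    r=least_squares(res,[0,0,0,0],loss='soft_l1',f_scale=.5)
    print("nobs",len(obs),"dy,dz at x=-.08 (mm)",r.x[:2]*1000,"slopes deg",np.degrees(r.x[2:]),"rms px",np.sqrt(np.mean(np.square(res(r.x)))))
    for n in("side","top"): print(n,[(o[2],round(o[3],1),round(o[4],1)) for o in obs if o[1]==n])
    return r.x
E
python3 -c "
from axis import *
plan(inc(-.16,-.175,.012)+[.002,.002,0],T+np.pi/2,n=1)
meas(range(302,332,2),range(166,196,2))
c=Cam('side');c.crop('pics/p9.png',260,380,120,200,6)
c=Cam('top');c.crop('pics/p9t.png',360,460,120,230,5)
"
```

```text
pos [ 0.5017 -0.1764  0.0127] jaw 95.06321986108324 q [-0.4689  0.3983  1.8723 -0.0003  0.8714 -2.1278] F [ 0.5725 -0.6971 -1.2218] w 0.016198627895450433 t 56.7
n 1 row [0.011, -0.01, 0.206, -0.022, -0.007, -0.0] tot deg [-0.0868 -0.0298 -0.0017]
nobs 30 dy,dz at x=-.08 (mm) [3.4168 3.2579] slopes deg [-0.522 -0.33 ] rms px 0.11353419644540283
side [(302, np.float64(165.4), np.float64(5.9)), (304, np.float64(165.3), np.float64(6.2)), (306, np.float64(165.3), np.float64(6.2)), (308, np.float64(165.3), np.float64(6.2)), (310, np.float64(165.3), np.float64(6.3)), (312, np.float64(165.2), np.float64(6.3)), (314, np.float64(165.2), np.float64(6.1)), (316, np.float64(165.0), np.float64(6.4)), (318, np.float64(164.9), np.float64(6.2)), (320, np.float64(165.0), np.float64(6.4)), (322, np.float64(165.0), np.float64(6.4)), (324, np.float64(164.9), np.float64(6.2)), (326, np.float64(164.9), np.float64(5.8)), (328, np.float64(164.7), np.float64(6.1)), (330, np.float64(164.8), np.float64(6.3))]
top [(166, np.float64(387.7), np.float64(7.1)), (168, np.float64(387.5), np.float64(7.6)), (170, np.float64(387.8), np.float64(7.6)), (172, np.float64(388.3), np.float64(7.9)), (174, np.float64(388.5), np.float64(7.5)), (176, np.float64(388.6), np.float64(7.7)), (178, np.float64(389.2), np.float64(8.0)), (180, np.float64(389.5), np.float64(7.7)), (182, np.float64(389.5), np.float64(7.6)), (184, np.float64(389.8), np.float64(7.6)), (186, np.float64(390.3), np.float64(8.0)), (188, np.float64(390.5), np.float64(7.6)), (190, np.float64(390.6), np.float64(7.7)), (192, np.float64(391.1), np.float64(7.8)), (194, np.float64(391.3), np.float64(7.4))]
```

View pics/p9.png

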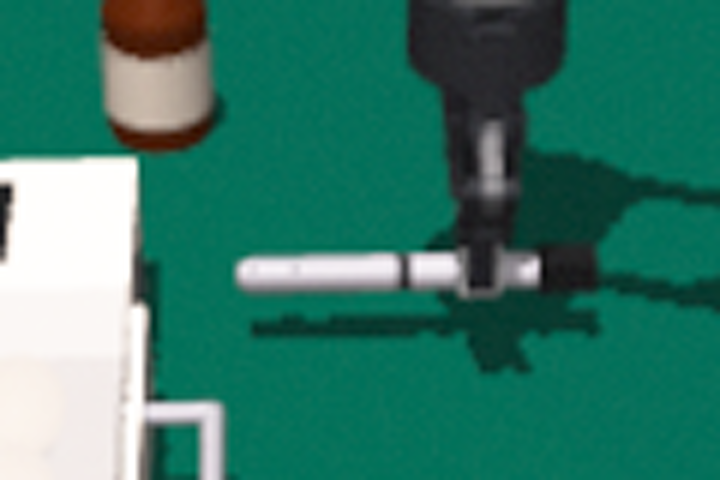

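View pics/p9t.png

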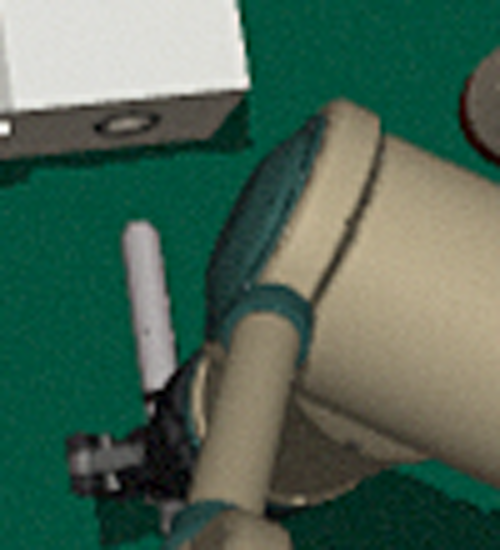

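>>> carry_out(deltas=[0.013, -0.027, 0.2, -0.06, 0, 0, -0.9, 0, 0, 0.3, 0, 0, 0, -0.9, 0, 0, 0.15, 0, 0, 0, -0.9, 0, 0, 0, 0, 0, 0, -0.9, 0, 0, 0, 0, 0, 0, -0.9])

```text
clock: 57.52
position: [0.5402, -0.1741, 0.0117]
ee_rot: [0.706, -0.033, 0.707, 0.033]
contact_force: [0.3, 0.6, -1.4]
width: 0.0161
```

```bash
python3 -c "
from axis import *
plan(inc(-.13,-.175,.012)+[.002,.002,0],T+np.pi/2,n=1)
meas(range(290,320,2),range(154,176,2))
c=Cam('side');c.crop('pics/q1.png',260,380,120,200,6)
c=Cam('top');c.crop('pics/q1t.png',365,415,130,190,10)
"
```

```text
pos [ 0.5402 -0.1741  0.0117] jaw 95.3364476512342 q [-0.4341  0.4422  1.7926 -0.0005  0.9084 -2.0977] F [ 0.3453  0.5857 -1.4319] w 0.016095504032274187 t 57.525
n 1 row [-0.004, 0.008, 0.064, 0.047, -0.022, -0.006] tot deg [ 0.1865 -0.0891 -0.0248]
nobs 25 dy,dz at x=-.08 (mm) [2.7267 2.2646] slopes deg [ 0.1172 -0.1084] rms px 0.0764417314551051
side [(290, np.float64(165.8), np.float64(6.3)), (292, np.float64(165.8), np.float64(6.3)), (294, np.float64(165.8), np.float64(6.3)), (296, np.float64(165.7), np.float64(6.2)), (298, np.float64(165.6), np.float64(6.0)), (300, np.float64(165.6), np.float64(6.1)), (302, np.float64(165.6), np.float64(6.1)), (304, np.float64(165.5), np.float64(6.1)), (306, np.float64(165.5), np.float64(6.0)), (308, np.float64(165.3), np.float64(6.2)), (310, np.float64(165.3), np.float64(6.2)), (312, np.float64(165.3), np.float64(6.2)), (316, np.float64(165.2), np.float64(6.1)), (318, np.float64(165.1), np.float64(6.2))]
top [(154, np.float64(385.6), np.float64(7.6)), (156, np.float64(386.0), np.float64(7.5)), (158, np.float64(386.5), np.float64(7.7)), (160, np.float64(386.5), np.float64(7.7)), (162, np.float64(386.9), np.float64(7.7)), (164, np.float64(387.3), np.float64(8.0)), (166, np.float64(387.5), np.float64(7.6)), (168, np.float64(387.6), np.float64(7.6)), (170, np.float64(388.1), np.float64(7.7)), (172, np.float64(388.5), np.float64(7.7)), (174, np.float64(388.6), np.float64(7.6))]
```

View pics/q1.png

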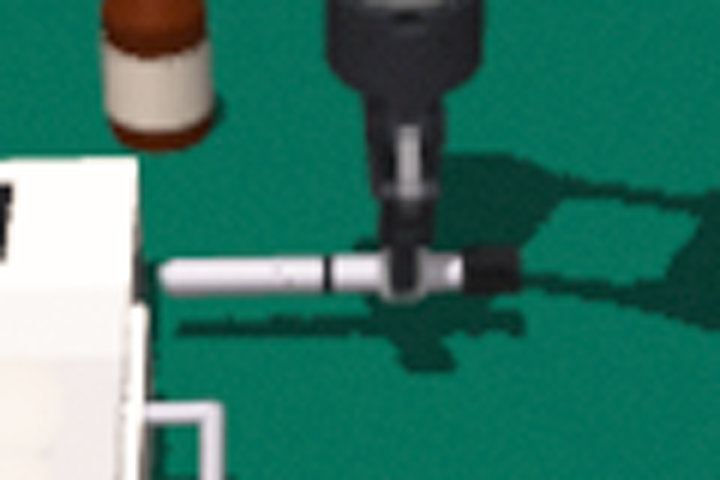

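View pics/q1t.png

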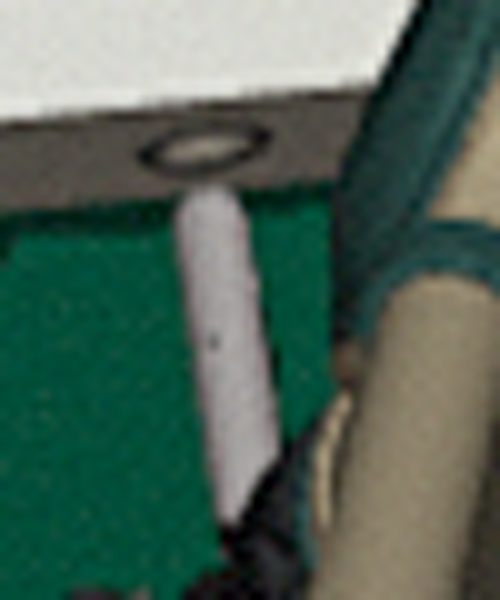

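>>> carry_out(deltas=[0.005, -0.033, 0, 0, 0, 0, -0.9, 0, 0, 0, 0, 0, 0, -0.9, 0, 0, 0, 0, 0, 0, -0.9])

```text
clock: 58.1
position: [0.5408, -0.1764, 0.0118]
ee_rot: [0.706, -0.033, 0.706, 0.033]
contact_force: [-0.6, 1.0, -1.4]
width: 0.0159
```

```bash
python3 -c "
from axis import *
plan(inc(-.13,-.175,.012),T+np.pi/2,n=1)
meas(range(290,320,2),range(154,176,2))
c=Cam('top');c.crop('pics/q2t.png',365,415,130,190,10)
"
```

```text
pos [ 0.5408 -0.1764  0.0118] jaw 95.30681342874396 q [-0.4375  0.4432  1.7906 -0.0003  0.908  -2.1007] F [-0.6248  0.962  -1.3879] w 0.015867596953608273 t 58.1
n 1 row [-0.004, 0.018, 0.02, 0.039, -0.005, 0.001] tot deg [ 0.1568 -0.0209  0.0035]
nobs 25 dy,dz at x=-.08 (mm) [0.3997 2.4889] slopes deg [0.1812 0.1112] rms px 0.07926222871279065
side [(290, np.float64(165.3), np.float64(6.2)), (292, np.float64(165.3), np.float64(6.2)), (294, np.float64(165.3), np.float64(6.2)), (296, np.float64(165.2), np.float64(6.2)), (298, np.float64(165.2), np.float64(6.1)), (300, np.float64(165.0), np.float64(6.4)), (302, np.float64(165.0), np.float64(6.4)), (304, np.float64(164.9), np.float64(6.2)), (306, np.float64(164.9), np.float64(6.2)), (308, np.float64(164.9), np.float64(6.3)), (310, np.float64(164.8), np.float64(6.3)), (312, np.float64(164.8), np.float64(6.3)), (316, np.float64(164.8), np.float64(6.3)), (318, np.float64(164.6), np.float64(6.0))]
top [(154, np.float64(386.6), np.float64(7.6)), (156, np.float64(387.0), np.float64(7.5)), (158, np.float64(387.5), np.float64(7.7)), (160, np.float64(387.5), np.float64(7.5)), (162, np.float64(387.8), np.float64(7.6)), (164, np.float64(388.3), np.float64(7.9)), (166, np.float64(388.5), np.float64(7.5)), (168, np.float64(388.6), np.float64(7.6)), (170, np.float64(389.1), np.float64(7.9)), (172, np.float64(389.5), np.float64(7.7)), (174, np.float64(389.7), np.float64(7.8))]
```

View pics/q2t.png

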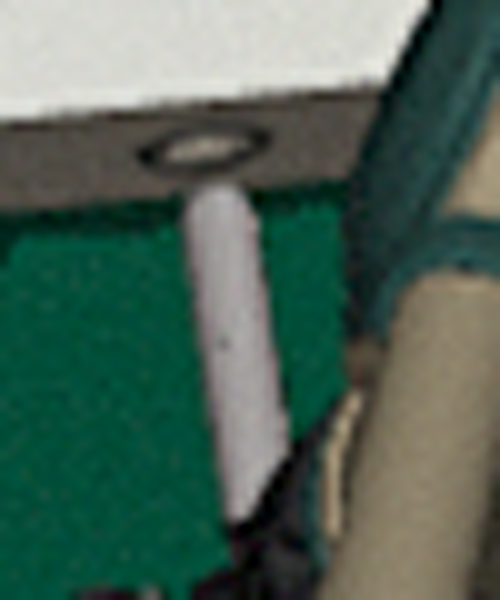

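>>> carry_out(deltas=[0.008, -0.004, 0.05, 0, 0, 0, -0.9, 0, 0, 0.05, 0, 0, 0, -0.9, 0, 0, 0.05, 0, 0, 0, -0.9, 0, 0, 0.05, 0, 0, 0, -0.9, 0, 0, 0, 0, 0, 0, -0.9])

```text
clock: 58.88
position: [0.5532, -0.1755, 0.0112]
ee_rot: [0.706, -0.033, 0.706, 0.033]
contact_force: [-0.4, 0.6, -1.1]
width: 0.0158
```

>>> carry_out(deltas=[0, 0, 0.05, 0, 0, 0, -0.9, 0, 0, 0.05, 0, 0, 0, -0.9, 0, 0, 0, 0, 0, 0, -0.9])

```text
clock: 59.25
position: [0.5592, -0.175, 0.0113]
ee_rot: [0.706, -0.033, 0.706, 0.033]
contact_force: [0.7, -0.9, -0.2]
width: 0.0158
```

>>> carry_out(deltas=[0, 0, 0.05, 0, 0, 0, -0.9, 0, 0, 0.05, 0, 0, 0, -0.9, 0, 0, 0, 0, 0, 0, -0.9])

```text
clock: 59.62
position: [0.5652, -0.1744, 0.0112]
ee_rot: [0.706, -0.033, 0.706, 0.033]
contact_force: [0.3, -0.4, -0.7]
width: 0.0161
```

```bash
python3 -c "
from axis import *
s=readout.get_state();print((s['position']-O)@EX,s['contact_force'],s['moment'])
c=Cam('side');c.crop('pics/q3.png',260,360,130,200,7.5)
c=Cam('top');c.crop('pics/q3t.png',365,415,130,190,10)
"
```

```text
-0.1067784791719642 [ 0.2879 -0.4459 -0.6627] [ 0.0065 -0.0021 -0.0121]
```

View pics/q3.png

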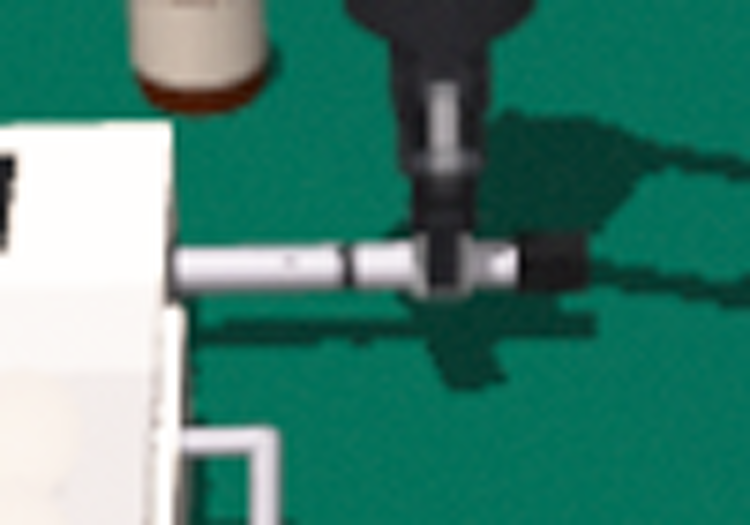

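View pics/q3t.png

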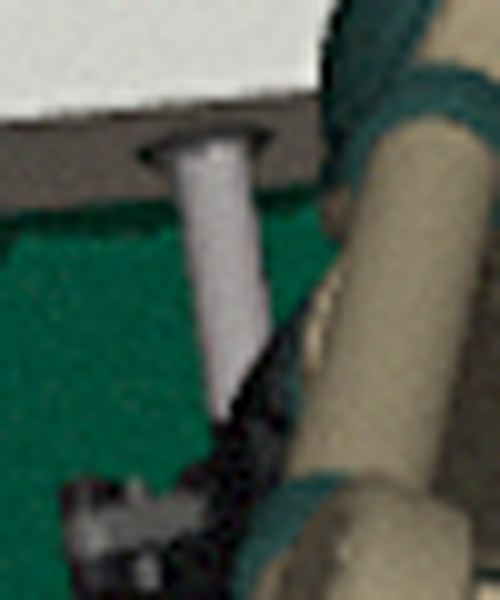

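>>> carry_out(deltas=[0, 0, 0.05, 0, 0, 0, -0.9, 0, 0, 0.1, 0, 0, 0, -0.9, 0, 0, 0.1, 0, 0, 0, -0.9, 0, 0, 0.1, 0, 0, 0, -0.9, 0, 0, 0.1, 0, 0, 0, -0.9, 0, 0, 0.05, 0, 0, 0, -0.9, 0, 0, 0, 0, 0, 0, -0.9])

```text
clock: 60.6
position: [0.5949, -0.1716, 0.0112]
ee_rot: [0.706, -0.033, 0.706, 0.033]
contact_force: [0.3, -0.4, -0.3]
width: 0.0159
```

>>> carry_out(deltas=[0, 0, 0.05, 0, 0, 0, -0.9, 0, 0, 0.1, 0, 0, 0, -0.9, 0, 0, 0.1, 0, 0, 0, -0.9, 0, 0, 0.1, 0, 0, 0, -0.9, 0, 0, 0.05, 0, 0, 0, -0.9, 0, 0, 0, 0, 0, 0, -0.9])

```text
clock: 61.35
position: [0.6188, -0.1693, 0.0111]
ee_rot: [0.706, -0.033, 0.706, 0.033]
contact_force: [-0.1, -0.9, -1.4]
width: 0.0157
```

```bash
python3 -c "
from axis import *
s=readout.get_state();print((s['position']-O)@EX,(s['position']-O)@EY,s['position'],s['contact_force'],s['moment'],s['width'])
c=Cam('side');c.crop('pics/q4.png',265,325,140,190,12)
c=Cam('top');c.crop('pics/q4t.png',365,415,130,190,10)
"
```

```text
-0.052929539536159885 -0.17597669235519095 [ 0.6188 -0.1693  0.0111] [-0.1056 -0.9165 -1.3896] [-0.0138  0.0153 -0.0303] 0.015671487108574113
```

View pics/q4.png

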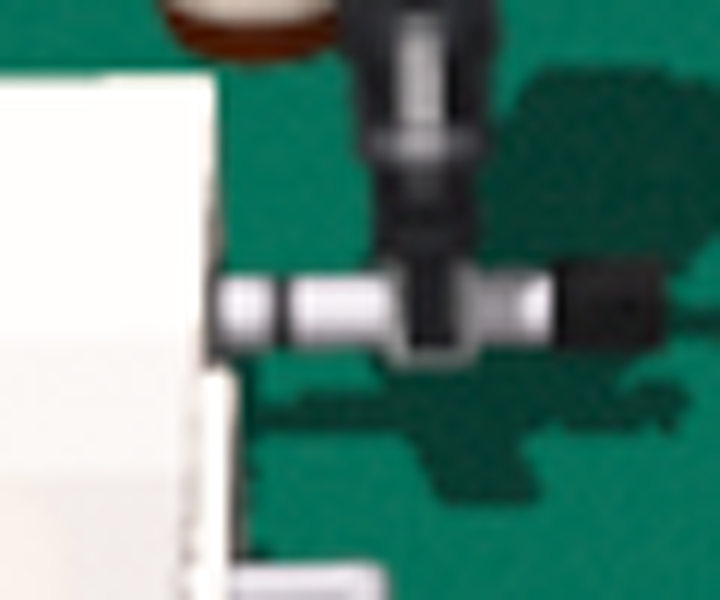

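View pics/q4t.png

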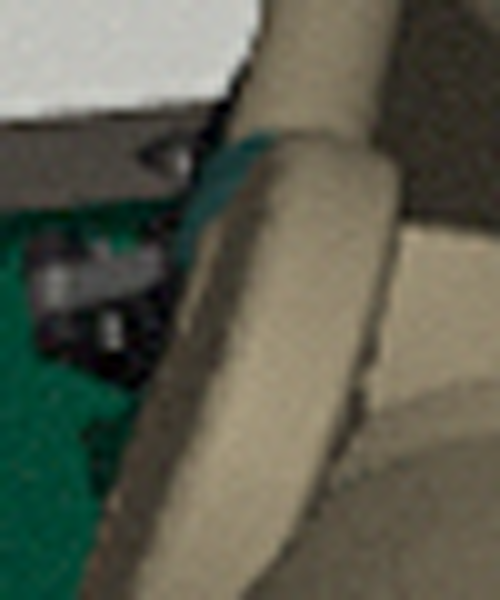

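>>> carry_out(deltas=[0, 0, 0.05, 0, 0, 0, -0.9, 0, 0, 0.07, 0, 0, 0, -0.9, 0, 0, 0.05, 0, 0, 0, -0.9, 0, 0, 0, 0, 0, 0, -0.9, 0, 0, 0, 0, 0, 0, -0.9])

```text
clock: 62.08
position: [0.6286, -0.1684, 0.0111]
ee_rot: [0.706, -0.033, 0.707, 0.033]
contact_force: [0.5, -0.0, -0.5]
width: 0.0159
```

```bash
cat > flush.py <<'E'
from axis import *
s=readout.get_state();print((s['position']-O)@EX,s['position'],s['contact_force'],s['width'])
cs=[Cam('side') for _ in range(4)]; c=cs[0]
g=np.mean([k.c.astype(float).mean(-1) for k in cs],0)
c.c=np.mean([k.c.astype(float) for k in cs],0).astype(np.uint8)
r0=int(round(c.pix(inc(-.03,-.175,.041))[1]))
prof=g[r0-1:r0+2].mean(0)
print(r0,[(u,round(prof[u])) for u in range(276,324)])
xs=np.linspace(-.12,.01,1301); us=np.array([c.pix(inc(x,-.175,.041))[0] for x in xs])
def x_of(u): return np.interp(-u,-us[::1],xs)
def cross(a,b,th,fall):
    for u in range(a,b):
        p,q=prof[u],prof[u+1]
        if (fall and p>=th>q) or (not fall and p<=th<q):
            uu=u+(th-p)/(q-p); return uu, x_of(uu)*1000
print('face u',c.pix(inc(0,-.175,.041)))
import sys
E
cat >> flush.py <<'E'
c.crop('pics/'+sys.argv[1],268,318,145,185,14)
E
python3 flush.py q5.png
```

```text
-0.043068018317715714 [ 0.6286 -0.1684  0.0111] [ 0.4545 -0.0443 -0.5031] 0.015909609015996615
166 [(276, 253), (277, 254), (278, 254), (279, 253), (280, 252), (281, 232), (282, 102), (283, 106), (284, 109), (285, 89), (286, 174), (287, 217), (288, 216), (289, 216), (290, 216), (291, 215), (292, 215), (293, 201), (294, 138), (295, 75), (296, 35), (297, 34), (298, 35), (299, 70), (300, 112), (301, 130), (302, 140), (303, 140), (304, 170), (305, 206), (306, 195), (307, 135), (308, 27), (309, 28), (310, 28), (311, 28), (312, 28), (313, 28), (314, 27), (315, 28), (316, 29), (317, 34), (318, 38), (319, 40), (320, 44), (321, 44), (322, 43), (323, 43)]
face u [282.6562 165.7936]
```

View pics/q5.png

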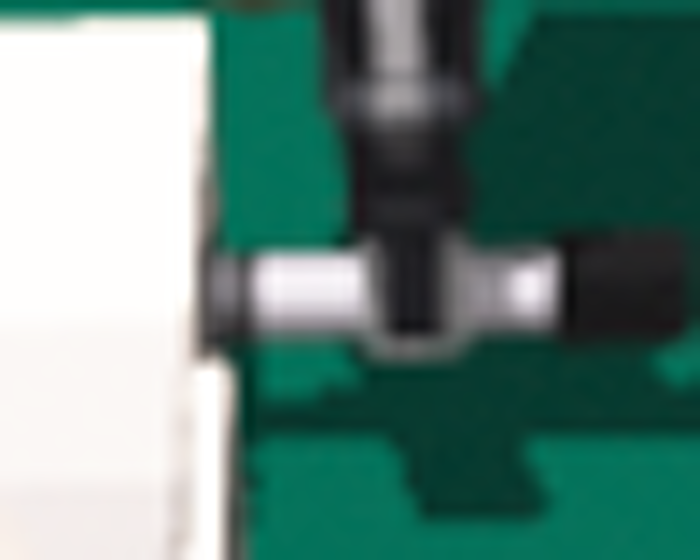

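```bash
python3 -c "
from axis import *
c=Cam('side'); cs=[Cam('side').c.astype(float) for _ in range(4)]
g=np.mean(cs,0)[...,0]  # red: white 255, green low
for r in list(range(147,162,1)):
  row=g[r]; 
  for u in range(276,290):
    if row[u]>=130>row[u+1]: uu=u+(row[u]-130)/(row[u]-row[u+1]); break
  ys=np.linspace(-.225,-.1,200); p=np.array([c.pix(inc(0,y,.078)) for y in ys]); pu=np.interp(-r,-p[::1,1][::1] if p[0,1]>p[-1,1] else -p[::-1,1],p[:,0] if p[0,1]>p[-1,1] else p[::-1,0])
  p2=p[np.abs(p[:,1]-r).argmin(),0]
  print(r,round(uu,2),round(p2,2),[int(x) for x in row[280:285]])
t=Cam('top'); ct=np.mean([Cam('top').c.astype(float) for _ in range(4)],0)[...,1]
for col in range(368,390,3):
  ys=np.linspace(-.225,-.05,300); p=np.array([t.pix(inc(0,y,.078)) for y in ys]); pr=p[np.abs(p[:,0]-col).argmin(),1]
  l=ct[:,col]; i0=int(pr); print(col,round(pr,2),[int(x) for x in l[i0-3:i0+5]],i0-3)
"
```

```text
147 282.5 282.45 [253, 253, 238, 23, 5]
148 282.54 282.39 [255, 255, 248, 31, 3]
149 282.52 282.32 [255, 254, 238, 31, 5]
150 282.53 282.26 [255, 254, 227, 45, 5]
151 282.56 282.2 [255, 254, 227, 52, 6]
152 282.56 282.15 [255, 254, 227, 52, 6]
153 282.56 282.08 [255, 254, 227, 52, 6]
154 282.51 282.03 [255, 253, 209, 53, 4]
155 282.48 281.96 [255, 253, 191, 64, 1]
156 282.52 281.91 [255, 253, 191, 72, 7]
157 282.4 281.85 [255, 252, 167, 72, 3]
158 282.33 281.79 [255, 251, 151, 86, 7]
159 282.39 281.73 [255, 251, 153, 92, 5]
160 282.32 281.67 [255, 251, 151, 84, 8]
161 282.18 281.61 [255, 251, 145, 59, 6]
368 141.3 [188, 192, 198, 161, 49, 61, 63, 61] 138
371 141.0 [188, 190, 195, 178, 107, 54, 65, 64] 137
374 140.69 [189, 190, 197, 171, 75, 59, 63, 62] 137
377 140.39 [190, 191, 198, 172, 46, 61, 64, 65] 137
380 140.08 [190, 193, 186, 130, 53, 62, 60, 38] 137
383 139.78 [196, 195, 193, 166, 87, 41, 35, 46] 136
386 139.47 [10, 30, 37, 51, 55, 58, 62, 51] 136
389 139.17 [101, 73, 57, 60, 56, 53, 54, 57] 136
```

>>> carry_out(deltas=[0, 0, 0.03, 0, 0, 0, -0.9, 0, 0, 0.033, 0, 0, 0, -0.9, 0, 0, 0, 0, 0, 0, -0.9, 0, 0, 0, 0, 0, 0, -0.9])

```text
clock: 63.28
position: [0.6324, -0.168, 0.0112]
ee_rot: [0.706, -0.033, 0.707, 0.033]
contact_force: [0.6, 0.7, -1.0]
width: 0.0159
```

```bash
python3 flush.py q6.png
```

```text
-0.03920180507058204 [ 0.6324 -0.168   0.0112] [ 0.6165  0.7377 -0.9586] 0.01586609688184183
166 [(276, 253), (277, 254), (278, 254), (279, 253), (280, 252), (281, 232), (282, 92), (283, 44), (284, 117), (285, 196), (286, 217), (287, 216), (288, 216), (289, 216), (290, 216), (291, 215), (292, 200), (293, 130), (294, 53), (295, 35), (296, 35), (297, 35), (298, 83), (299, 124), (300, 130), (301, 140), (302, 140), (303, 172), (304, 209), (305, 186), (306, 98), (307, 26), (308, 28), (309, 27), (310, 27), (311, 28), (312, 28), (313, 27), (314, 28), (315, 29), (316, 36), (317, 38), (318, 41), (319, 44), (320, 44), (321, 44), (322, 44), (323, 44)]
face u [282.6562 165.7936]
```

View pics/q6.png

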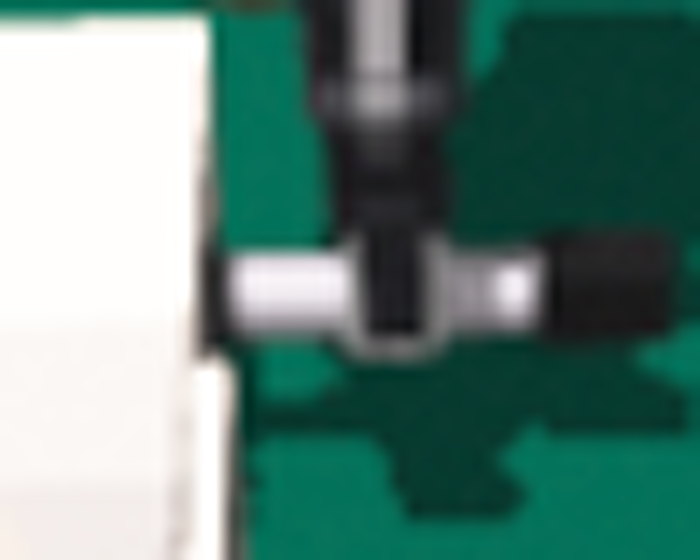

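```bash
python3 -c "
from axis import *
c=Cam('side')
# visible surface direction from axis toward camera
v=c.o-inc(-.03,-.175,.04); v-=EX*(v@EX); v/=np.linalg.norm(v)
xs=np.linspace(-.15,.01,1601)
us=np.array([c.pix(inc(x,-.175,.040)+v*.009)[0] for x in xs])
print('rows',c.pix(inc(-.03,-.175,.04)+v*.009))
X=lambda u: np.interp(-u,-us,xs)*1000
for f,off,k,row,tcp in (('q3.png',(260,130),7.5,None,-106.78),('q4.png',(265,140),12,None,-52.93),('p9.png',(260,120),6,None,None),('q1.png',(260,120),6,None,None)):
  im=cv2.imread('pics/'+f).astype(float).mean(-1)
  r=int((166-off[1]+.5)*k); 
  pr=im[r-int(k):r+int(k)].mean(0); u=(np.arange(len(pr))+.5)/k-.5+off[0]
  # find ring: local dark min between white
  x0={'q3.png':306,'q4.png':288,'p9.png':327,'q1.png':314}[f]
  m=np.abs(u-x0)<4.2; w=np.clip(205-pr[m],0,None); uc=(w*u[m]).sum()/w.sum()
  print(f,'ring centre',uc,X(uc),'mark',X(uc)+3,'minus tcp',None if tcp is None else X(uc)+3-tcp)
print('cap front now',X(305.84)+70, 'ring rear now', X(284.2)+6)
print([(int(a),int(b)) for a,b in zip(u[m][::6],pr[m][::6])])
"
```

```text
rows [292.501  165.8395]
q3.png ring centre 305.9364959535068 -70.31545903741362 mark -67.31545903741362 minus tcp 39.46454096258638
q4.png ring centre 287.94668060333174 -16.341372779626806 mark -13.341372779626806 minus tcp 39.5886272203732
p9.png ring centre 326.9961513754102 -133.57558438554688 mark -130.57558438554688 minus tcp None
q1.png ring centre 314.1735271057348 -95.04856235417517 mark -92.04856235417517 minus tcp None
cap front now -0.025787401097147722 ring rear now 0.8921459880577292
[(309, 209), (310, 208), (311, 209), (312, 182), (313, 41), (314, 124), (315, 201), (316, 204), (317, 204)]
```

>>> carry_out(deltas=[0, 0, 0, 0, 0, 0, -0.5, 0, 0, 0, 0, 0, 0, -0.1, 0, 0, 0, 0, 0, 0, -0.1, 0, 0, 0, 0, 0, 0, -0.1, -0.2, 0, 0, 0, 0, 0, -0.1, -0.4, 0, 0, 0, 0, 0, -0.1, -0.6, 0, -0.2, 0, 0, 0, -0.1, -0.6, 0, -0.5, 0, 0, 0, -0.1, -0.3, 0, -0.8, 0, 0, 0, -0.1, 0, 0, -0.8, 0, 0, 0, -0.1])

```text
clock: 64.78
position: [0.4954, -0.1817, 0.1401]
ee_rot: [0.708, -0.034, 0.705, 0.032]
contact_force: [0.0, 0.1, 1.0]
width: 0.0387
```

>>> carry_out(deltas=[0, 0, -0.8, 0, 0, 0, -0.1, 0, 0, -0.8, 0, 0, 0, -0.1, 0, 0, -0.6, 0, 0, 0, -0.1, 0, 0, 0, 0, 0, 0, -0.1])

```text
clock: 65.28
position: [0.3615, -0.1927, 0.1381]
ee_rot: [0.706, -0.032, 0.707, 0.032]
contact_force: [0.9, -0.7, -0.2]
width: 0.0382
```

```bash
python3 flush.py q7.png; python3 -c "
from axis import *
c=Cam('top');c.crop('pics/f_t.png',180,520,40,300,2.3);c.crop('pics/f_t2.png',360,420,120,190,9)
c=Cam('side');c.crop('pics/f_s.png',180,460,80,350,2.7)
"
```

```text
-0.31123645575188025 [ 0.3615 -0.1927  0.1381] [ 0.8844 -0.6958 -0.1764] 0.038235491159955615
166 [(276, 253), (277, 253), (278, 253), (279, 253), (280, 252), (281, 230), (282, 90), (283, 46), (284, 94), (285, 184), (286, 229), (287, 230), (288, 230), (289, 231), (290, 231), (291, 232), (292, 232), (293, 232), (294, 233), (295, 232), (296, 233), (297, 233), (298, 233), (299, 234), (300, 234), (301, 234), (302, 234), (303, 234), (304, 234), (305, 223), (306, 158), (307, 34), (308, 34), (309, 34), (310, 35), (311, 35), (312, 35), (313, 35), (314, 35), (315, 39), (316, 57), (317, 69), (318, 69), (319, 69), (320, 69), (321, 70), (322, 69), (323, 69)]
face u [282.6562 165.7936]
```

View pics/q7.png

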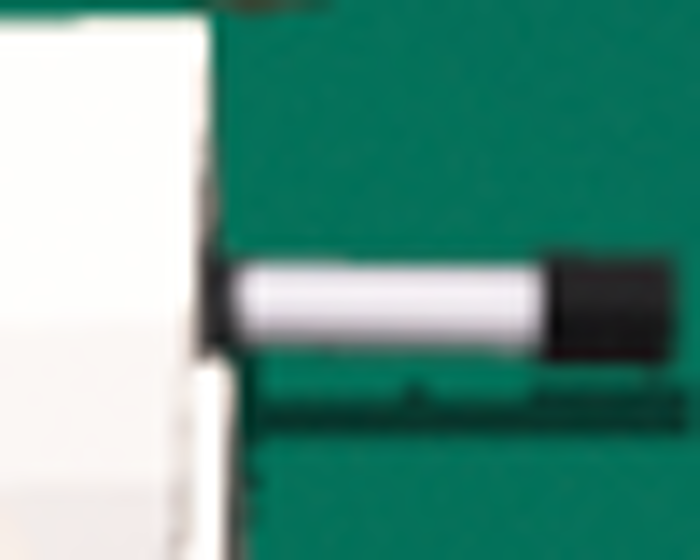

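View pics/f_t.png

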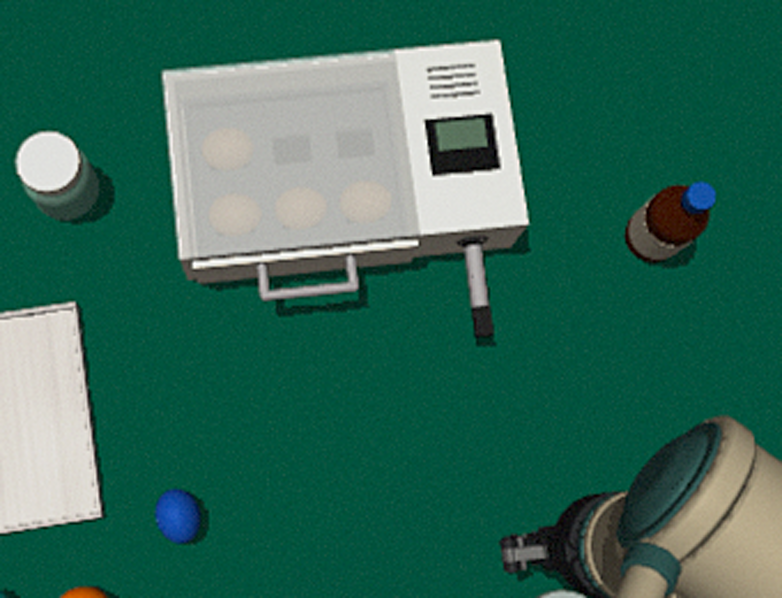

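View pics/f_t2.png

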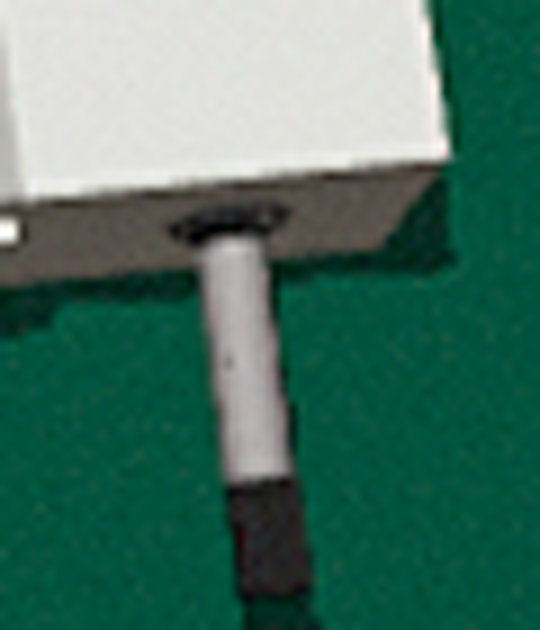

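View pics/f_s.png

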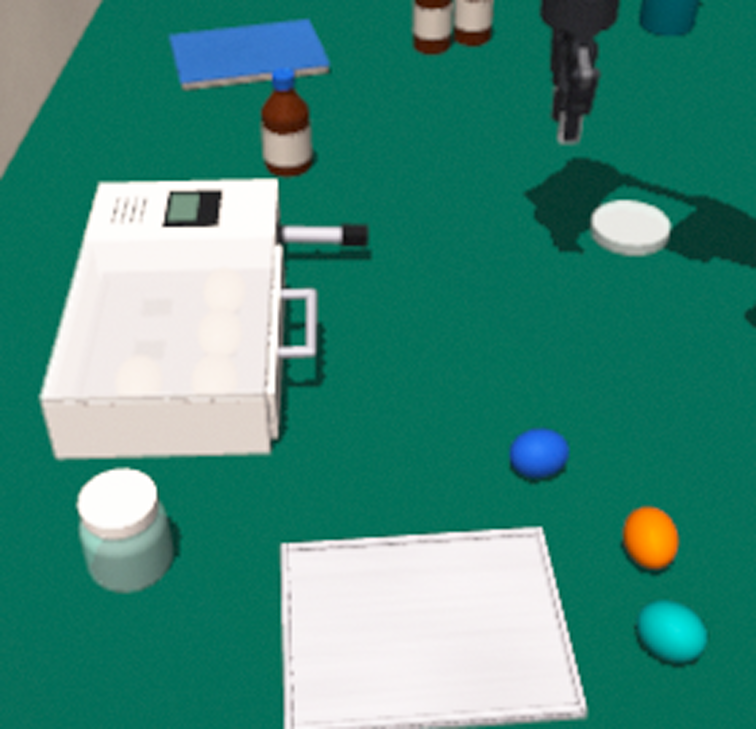

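```bash
python3 -c "
from axis import *
t=Cam('top'); g=np.mean([Cam('top').c.astype(float) for _ in range(6)],0).mean(-1)
# profile along axis projected at top surface
for h in (.0465,.0475):
  xs=np.arange(-.112,.002,.001); 
  pr=[]
  for x in xs:
    u,v=t.pix(inc(x,-.175,h)); 
    pr.append(cv2.getRectSubPix(g.astype(np.float32),(3,1),(float(u),float(v)))[0].mean())
  print(h,[(round(x*1000),int(p)) for x,p in zip(xs,pr) if x<-.06 or x>-.02])
s=Cam('side'); gs=np.mean([Cam('side').c.astype(float) for _ in range(6)],0).mean(-1)
v=s.o-inc(-.05,-.175,.0385); v-=EX*(v@EX); v/=np.linalg.norm(v)
xs=np.arange(-.112,.004,.001); pr=[]
for x in xs:
    u,w=s.pix(inc(x,-.175,.0385)+v*.009); pr.append(cv2.getRectSubPix(gs.astype(np.float32),(1,3),(float(u),float(w)))[:,0].mean())
print('side',[(round(x*1000),int(p)) for x,p in zip(xs,pr) if x<-.06 or x>-.02])
"
```

```text
0.0465 [(-112, 28), (-111, 24), (-110, 25), (-109, 26), (-108, 27), (-107, 27), (-106, 27), (-105, 23), (-104, 18), (-103, 18), (-102, 19), (-101, 22), (-100, 28), (-99, 34), (-98, 35), (-97, 36), (-96, 36), (-95, 35), (-94, 34), (-93, 35), (-92, 35), (-91, 35), (-90, 35), (-89, 34), (-88, 34), (-87, 33), (-86, 34), (-85, 34), (-84, 35), (-83, 35), (-82, 35), (-81, 34), (-80, 34), (-79, 33), (-78, 33), (-77, 33), (-76, 32), (-75, 30), (-74, 32), (-73, 34), (-72, 56), (-71, 99), (-70, 141), (-69, 150), (-68, 160), (-67, 161), (-66, 158), (-65, 155), (-64, 155), (-63, 156), (-62, 156), (-61, 157), (-20, 166), (-19, 167), (-18, 166), (-17, 166), (-16, 166), (-15, 166), (-14, 165), (-13, 166), (-12, 167), (-11, 169), (-10, 173), (-9, 177), (-8, 155), (-7, 129), (-6, 97), (-5, 57), (-4, 16), (-3, 18), (-2, 24), (-1, 30), (0, 35), (1, 40)]
0.0475 [(-112, 27), (-111, 24), (-110, 25), (-109, 26), (-108, 27), (-107, 27), (-106, 26), (-105, 22), (-104, 18), (-103, 19), (-102, 19), (-101, 23), (-100, 29), (-99, 34), (-98, 35), (-97, 36), (-96, 36), (-95, 35), (-94, 34), (-93, 35), (-92, 35), (-
[... 759 characters left out ...]
, 48), (-98, 42), (-97, 38), (-96, 37), (-95, 36), (-94, 35), (-93, 35), (-92, 35), (-91, 35), (-90, 35), (-89, 35), (-88, 35), (-87, 35), (-86, 35), (-85, 35), (-84, 35), (-83, 35), (-82, 35), (-81, 35), (-80, 35), (-79, 35), (-78, 35), (-77, 35), (-76, 35), (-75, 35), (-74, 35), (-73, 54), (-72, 95), (-71, 135), (-70, 167), (-69, 189), (-68, 210), (-67, 224), (-66, 227), (-65, 231), (-64, 233), (-63, 233), (-62, 233), (-61, 233), (-20, 222), (-19, 222), (-18, 222), (-17, 221), (-16, 221), (-15, 221), (-14, 220), (-13, 220), (-12, 219), (-11, 219), (-10, 212), (-9, 197), (-8, 182), (-7, 161), (-6, 132), (-5, 104), (-4, 81), (-3, 67), (-2, 52), (-1, 51), (0, 66), (1, 82), (2, 109), (3, 154)]
```

```bash
python3 -c "
from plan import *
for n in('top','side'):
  c=Cam(n);P=c.cloud()-O; x=P@EX;y=P@EY;z=P[...,2]
  m=(abs(y)<.035)&(x>-.07)&(x<-.015)&(z>.05)&(z<.066); print(n,m.sum(),np.percentile(x[m],[5,50,95]))
  m=(abs(y)<.1)&(x>-.03)&(x<-.001)&(z>.062)&(z<.073); print('panel',m.sum(),np.percentile(x[m],[5,50,95]))
c.crop('pics/h.png',255,305,175,250,8)
c=Cam('top');c.crop('pics/ht.png',250,370,130,190,6)
"
```

```text
top 129 [-0.045  -0.0416 -0.0366]
panel 318 [-0.0088 -0.0056 -0.0017]
side 68 [-0.0451 -0.0421 -0.0369]
panel 151 [-0.0085 -0.0051 -0.0014]
```

View pics/ht.png

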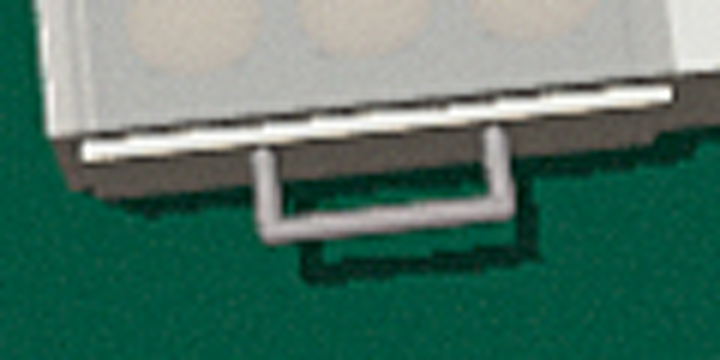

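View pics/h.png

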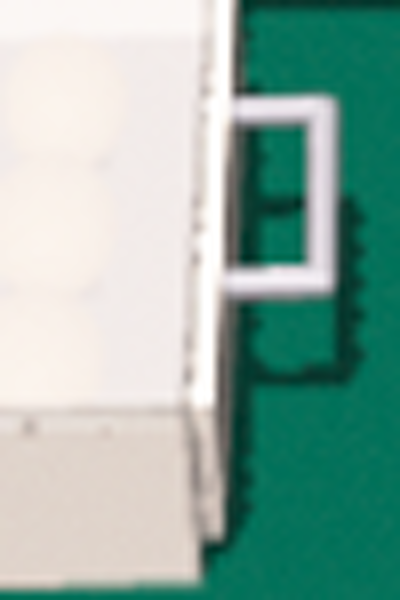

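```bash
python3 -c "
from rig import job,readout
s=readout.get_state();print(s['clock'],abs(s['qd']).max(),s['contact_force']);print(job.sign_off())"
```

```text
66.425 0.0015704832480824854 [0.56259084 0.0261406  0.51757755]
the job is handed in; nothing more can be done
None
```

The job is done and was handed in at 66 s of the 208 s allowed; the sign-off gives no verdict.

- **Eggs:** There were four eggs in the tray. I pulled the drawer fully out and laid three in the front row (recesses 0, 1 and 2) and one in the back row (recess 5), gripping at 25 N. Pictures after each placing, and through the roof at the end, show them seated and the tray empty.
- **Drawer:** I pushed it in until it hit its stop (14 N). The cameras put the handle bar about 41 mm in front of the face, against 40 mm expected when shut.
- **Probe:** It was knocked aside before I reached it, so I measured it again, gripped it and slid it into the port with no noticeable force. I advanced it until the front edge of the ring was level with the face.
- **Ring depth:** The last checks disagreed by about a millimetre: the ring's rear edge puts the mark flush to 0.1 mm, while the cap's front edge puts it about 1 mm short. My best estimate is about 0.5 mm short of flush, and I did not nudge it further.
- **Fingertip offset:** The fingertips turned out to sit about 22 mm behind the stated TCP. My first pull on the handle therefore only dragged it, and the drawer slid back about 10 mm when I let go. I measured the offset by touching the bench, re-gripped and corrected for it from then on.

I did not touch the bottle, the jar or the coloured look-alike eggs.

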